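# Ready the spare table hob: clear, unlatch, open, snap its knobs on, kettle on

## Robot

A 7-joint arm with a two-finger parallel gripper is mounted at the origin on the work surface. World frame = base frame: x ahead of the robot, y to its left, z up, the work surface at z = 0. Lengths are in m, angles in rad, forces in N, time in s.
With the tool pointing down it reaches from about 0.425 to 0.875 m from the base axis. Payload 4.7 kg.
Tool frame: the origin (TCP) lies at the very end of the fingers, on their centre line; the grasp point (between the pads) lies 19 mm behind it; x points along the fingers, z is the direction in which the jaws open and shut, and the axes are right-handed (so a half turn about x gives the same grasp; the last joint's range is limited). The gripper opens to 87 mm and grips with 3 to 60 N. Pads are 19 mm wide; open, the fingers measure 117 mm over their backs; the gripper's body (75 mm by 190 mm) begins 51 mm behind the grasp point.
Start: joints at [1.31, 0.321, -0.07, 1.45, 0.023, 1.371, -0.057], TCP at [0.176, -0.626, 0.223] pointing down, gripper open.
Joint ranges: [-2.86, 2.86], [-0.3, 2.09], [-1.38, 1.24], [0.06, 2.45], [-1.56, 4.7], [0.09, 2.05], [-2.69, 2.69]. Speed limits (rad/s): [2.57, 2.57, 3.14, 3.14, 3.14, 3.14, 3.14].

## Interface

Orientations are given as a rotation vector (axis times angle).
In Python, from bench import * gives the robot as it stands.
- The arm moves only by the shell command python3 -m handwheel 'ROWS' [OPENING] [FORCE]. ROWS is JSON, a list of rows, each an object with "xyz": the shift along the world's x, y, z in cm, a list of three; "angular": the turn, a rotation vector about the world's x, y, z in degrees, a list of three. A call has 1 to 5 rows; each row shifts and turns the pose as measured when the row begins; what a row does not reach is not made up. A row lasts 1/12 s, in which the tool goes at most 41.7 mm and 7.16 degrees, less where a joint would pass 70% of its speed; a pose out of reach is approached as far as the arm can. A call with a gripper value outside its range is refused whole. OPENING is the finger opening in cm, from 0 to 8.7, set as the call begins (- or left out, the last holds). The fingers move at their own pace and stop on an object; FORCE is the grip in N (left out, the last holds). Time passes only in rows, so rows that do not move let the fingers close. It gives the time, the measured TCP pose, the force and the opening at its end, in the units of the state.
- get_state(): the state, without advancing time (a new reading comes with each control period).
- get_image(name): name is "scene" or "top" or "wrist"; returns a dict with "pixels" (480x640x3 uint8, blue, green, red), "K" (3x3 intrinsics, pixels), "cam_to_world" (4x4, takes a point from camera to world coordinates). Camera axes: x right, y down, z forward; pixel columns grow to the right and rows downward; lengths in m; the calibration is good to about 2 mm. A picture is of the moment at which its call begins. There is no depth.
- close_job(): hands the job in, once; it reports no verdict.
The state is a dict: "time": time; "joint_positions": joint angles; "qd": joint speeds; "joint_torque": joint torques, N m; "position": TCP position; "tool_rot": TCP orientation; "ft_force": force on the tool from outside, world axes, zero at the start; "torque": the same for the moment, N m; "grip_width": opening from 0.0 (shut) to 1.0 (fully open).
Only numpy, scipy, OpenCV 4.12 (cv2) and the standard library are available. Lean on these libraries where they do the work, as an engineer would, in place of code of your own. Each camera call takes 0.05 s, during which the arm holds its last target.

## Task

Get the spare twin-ring hob ready for a brew: first take the wooden scrubber off its lid and put it in the grey caddy, then lift the red catch over its bump and slide it forward until it drops behind the bump, and open the lid until it rests on its stop. Push every loose black knob onto one of the bare D-shafts (any shaft, one each), flat to flat, until it snaps right down, and stand the kettle upright in the middle of the larger ring. Leave the other things in the cupboard where they stand.

Things in the scene. Friction and masses are not known exactly. Their poses are not given: they have to be found in the camera images.
- hob: fixed white twin-ring hob, 275 deep (x) x 400 wide (y) x 70 high without lid. Origin: centre of its underside on the work surface; x points to its back, away from the robot, y to its left. The front 87 mm of its top (hob x -137 to -50, z 70) is a black control panel with three bare upright D-shafts; the lid covers the rings behind it
- ring_large (a point): centre of the top face of the larger cast ring (left side, 144 mm across, face 80 mm above the work surface), hidden under the lid until it is open
- lid (a joint): hinge of the white sheet lid, rad: 0 shut, 1.75 resting on its stop, leaning back. 180 deep x 396 wide x 36 high, top 107 mm above the work surface when shut, 0.35 kg; let go before about 1.15 rad it falls shut, between 1.15 and 1.45 it stays (stiff hinge), beyond that it falls back onto its stop. With the catch shut it rises only 3 mm
- lid_hinge (a point): midpoint of the lid's hinge axis, which runs along hob y at the back: hob x +130, z 71
- lid_handle (a point): midpoint of the lid's bar handle: round steel bar 12 mm thick, along hob y, 110 mm between posts (98 clear), standing off the top of the lid's front edge (22 mm ahead of it and 22 above); shut, its axis is 202 mm in front of the hinge axis and 58 above it; moves with the lid
- catch (a joint): slide of the steel bolt bar on the hob's right side wall, m: 0 shut (bar over a lug on the lid), 0.040 fully open; it slides towards hob -x (to the front). 0.6 N friction
- catch_lift (a joint): lift of the catch's red handle, m: 0 down, up to 0.014; spring and weight push it down with about 2 N. A steep 6 mm bump on the bracket (hob x -24 to -12) blocks the handle's foot: hold it lifted at least 7 mm (10 is safe) until it has slid 35 mm, then let it drop behind the bump
- catch_handle (a point): top centre of the catch's red upright handle: 14 mm along hob x (grip these faces) x 20 along hob y x 56 high, top 127 mm above the work surface when down, 42 mm outside the lid's right wall; shut it is at hob x 0, y -240. Its bracket is 70 mm high; the bolt bar, up to 95 mm high, runs 12 mm from its side towards the lid
- shaft_a (a point): left D-shaft (hob x -94.5, y +125): steel, 12 mm thick, 18 mm tall, chamfered tip. Point: on its axis, on top of its collar, 72 mm above the work surface. Turns with the shaft: x points out of the flat (3 mm from the axis; the black mark on the tip lies along x), z up. Stiff to turn (0.25 N m), starts within 1 rad of hob +x. A spring ball sits opposite the flat, 8 mm above the collar
- shaft_b (a point): middle D-shaft (hob x -94.5, y 0), the same
- shaft_c (a point): right D-shaft (hob x -94.5, y -125), the same
- knob1: loose black knob, 56 mm across, 45 high, 60 g; origin: centre of its underside, z up. Round to z 25, then a grip bar 52 long (x) x 18 wide x 20 high, white pointer line on its +x half. D-bore below, 20 deep, 1 mm clear; its flat is on the +x side: match its x to the shaft's within 0.15 rad. Slides freely to 11 mm above the collar, then a 10 to 20 N push snaps it down on the collar. May be absent
- knob2: another such knob, identical; may be absent
- knob3: another such knob, identical; may be absent
- kettle: steel stove kettle, 130 mm across, 98 high to its lid, 0.3 to 0.6 kg. Origin: centre of its underside; z up, spout along +x reaching 100 mm from the axis
- kettle_handle (a point): middle of the kettle's arch handle: round black bar 15 mm thick along kettle y, straight for 72 mm, on the kettle's axis 155 mm above its underside; 40 mm free below it
- scrubber: wooden scrubbing brush, 130 long (y) x 52 wide (x) x 44 high, wood from 18 mm up, bristles below; lies on top of the shut lid. Origin: centre of its underside (bristle tips)
- caddy: fixed grey open tray, 210 (x) x 150 (y) x 40 high outside, walls and floor 4 mm, origin at the centre of its underside
- spray_bottle: bystander: yellow spray bottle, 76 across, 233 high; origin under its centre
- ceramic_pot: bystander: round blue ceramic pot, 124 across, 95 high; origin under its centre
- brush_holder: bystander: chrome bathroom brush holder, 96 across, 260 high; origin under its centre
- polish_tin: bystander: red round tin, 72 across, 26 high; origin under its centre. (A fixed green tray of clothes pegs, 140 x 220 x 50 high, stands to its left, near x 0.22, y 0.43.)
- dustpan_brush: bystander: blue hand brush lying along its x, 250 long x 32 x 43 high; origin under the middle of its length

How it is judged:
On the way, in this order (a step that is already met when the one before it is completed fails the run):
1. the catch has been slid forward past its bump and has dropped behind it (value of joint catch above 0.033 m and value of joint catch_lift below 0.004 m), for 0.2 s.
2. the lid rests open on its stop (value of joint lid above 1.68 rad and velocity of joint lid between -0.1 and 0.1 rad/s), for 0.3 s.
At the end, for the whole second after the job is handed in: Each knob present is snapped down on its own shaft (underside within 3 mm of the collar, 4 mm of the axis); scrubber in caddy; catch open over 33 mm, handle down; lid over 1.68 rad; kettle still, upright, on the larger ring within 25 mm of its centre (all of step 1 and ((z of knob1 in the frame of shaft_a below 0.003 m and horizontal distance between knob1 and shaft_a below 0.004 m and angle between knob1's own z axis and vertical below 0.1 rad) or (z of knob1 in the frame of shaft_b below 0.003 m and horizontal distance between knob1 and shaft_b below 0.004 m and angle between knob1's own z axis and vertical below 0.1 rad) or (z of knob1 in the frame of shaft_c below 0.003 m and horizontal distance between knob1 and shaft_c below 0.004 m and angle between knob1's own z axis and vertical below 0.1 rad)) and ((z of knob2 in the frame of shaft_a below 0.003 m and horizontal distance between knob2 and shaft_a below 0.004 m and angle between knob2's own z axis and vertical below 0.1 rad) or (z of knob2 in the frame of shaft_b below 0.003 m and horizontal distance between knob2 and shaft_b below 0.004 m and angle between knob2's own z axis and vertical below 0.1 rad) or (z of knob2 in the frame of shaft_c below 0.003 m and horizontal distance between knob2 and shaft_c below 0.004 m and angle between knob2's own z axis and vertical below 0.1 rad)) and ((z of knob3 in the frame of shaft_a below 0.003 m and horizontal distance between knob3 and shaft_a below 0.004 m and angle between knob3's own z axis and vertical below 0.1 rad) or (z of knob3 in the frame of shaft_b below 0.003 m and horizontal distance between knob3 and shaft_b below 0.004 m and angle between knob3's own z axis and vertical below 0.1 rad) or (z of knob3 in the frame of shaft_c below 0.003 m and horizontal distance between knob3 and shaft_c below 0.004 m and angle between knob3's own z axis and vertical below 0.1 rad)) and x of scrubber in the frame of caddy between -0.08 and 0.08 m and y of scrubber in the frame of caddy between -0.06 and 0.06 m and z of scrubber in the frame of caddy below 0.04 m and value of joint lid above 1.68 rad and horizontal distance between kettle and ring_large below 0.025 m and z of kettle in the frame of ring_large between -0.004 and 0.006 m and angle between kettle's own z axis and vertical below 0.06 rad and linear speed of each of kettle, scrubber below 0.02 m/s); the robot touches nothing.
It fails at once if the lid is raised while the scrubber is not in the caddy (value of joint lid above 0.25 rad and not (x of scrubber in the frame of caddy between -0.08 and 0.08 m and y of scrubber in the frame of caddy between -0.06 and 0.06 m and z of scrubber in the frame of caddy below 0.04 m)).
It fails at once if a bystander (spray bottle, pot, brush holder, tin, hand brush) is moved by more than 3 cm (distance of any of spray_bottle, ceramic_pot, brush_holder, polish_tin, dustpan_brush from where it was at the start of the episode above 0.03 m).
It fails at once if the kettle is tipped over (angle between kettle's own z axis and vertical above 0.8 rad).
Of knob1, knob2, knob3 only 2 to 3 are there at a start; the rules pass over those that are not, and their reading is None.
At some moment in a run one of knob1, knob2, knob3, kettle may be knocked a few centimetres aside while the robot is not near it.
Once in a run the grip may slacken for a moment while it holds something.
It also fails if it takes over 208 s, if anything falls off the work surface, if the arm or the gripper's body presses on something with over 40 N, if the wrist force passes 120 N, or if a joint passes its speed limit or range.

## Working session

There is one attempt and no reset: what is moved stays moved. The work goes in short steps, Python scripts to look and compute and a shell command to move; the robot and the scene stay as the last step left them, time stands still between calls to the robot, and variables do not carry over. Pictures are saved under pics/ and viewed, and the job is handed in when it is done.

```bash
ls -la; mkdir -p pics; python3 - <<'E'
from bench import *
import cv2
s=get_state()
for k,v in s.items(): print(k,v)
for n in ["scene","top","wrist"]:
    im=get_image(n); cv2.imwrite(f"pics/{n}0.png",im["pixels"]); print(n,im["K"],im["cam_to_world"])
E
```

```text
total 12
drwxr-xr-x  3 agent agent 4096 Dec  7 08:20 .
drwxr-xr-x 23 root  root  4096 Dec  7 08:20 ..
drwxr-xr-x  2 agent agent 4096 Dec  7 08:20 pics
time 0.0
joint_positions [ 1.31008875  0.32184341 -0.07006499  1.45167692  0.02263306  1.37079299
 -0.05687673]
qd [ 0.00208073  0.00053887 -0.00066636  0.00026727  0.00093398  0.00153262
  0.00016874]
joint_torque [ 3.65706876e-05 -4.91291964e+01 -4.04178165e-01 -3.12527025e+01
 -6.39840262e-02  4.38999385e-02  1.56584319e-04]
position [ 0.17616327 -0.6250974   0.22144715]
tool_rot [ 1.00549983  1.32843717 -1.00374285]
ft_force [-0.49850065  0.50315784 -0.2746483 ]
torque [ 0.0043438  -0.0217283   0.03226125]
grip_width 0.9978399915045395
scene [[551.43340863   0.         321.62576223]
 [  0.         551.43340863 241.65746253]
 [  0.           0.           1.        ]] [[-0.68727959  0.59869747 -0.41134913  1.22962552]
 [ 0.72630553  0.55760449 -0.40194218  0.76658009]
 [-0.01127164 -0.57501181 -0.81806746  1.63230271]
 [ 0.          0.          0.          1.        ]]
top [[597.88960519   0.         311.60341084]
 [  0.         597.88960519 244.45223691]
 [  0.           0.           1.        ]] [[-1.01291623e-03 -9.87100615e-01  1.60097941e-01  2.24799781e-01]
 [-9.99952318e-01 -5.55180738e-04 -9.74957686e-03  1.94868840e-02]
 [ 9.71269661e-03 -1.60100183e-01 -9.87052985e-01  1.74225825e+00]
 [ 0.00000000e+00  0.00000000e+00  0.00000000e+00  1.00000000e+00]]
wrist [[359.81921425   0.         321.36746702]
 [  0.         359.81921425 241.09451718]
 [  0.           0.           1.        ]] [[ 0.2726723  -0.92037639 -0.28028044  0.25381433]
 [-0.96210253 -0.26172868 -0.07652982 -0.60274441]
 [-0.00292119  0.29052609 -0.95686261  0.38378166]
 [ 0.          0.          0.          1.        ]]
```

View pics/scene0.png

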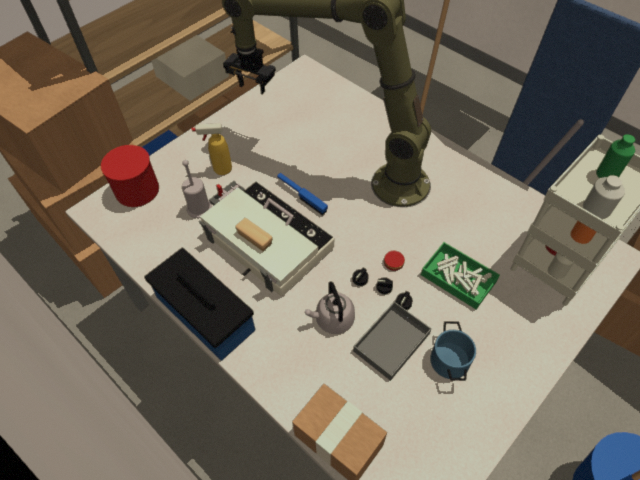

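View pics/top0.png

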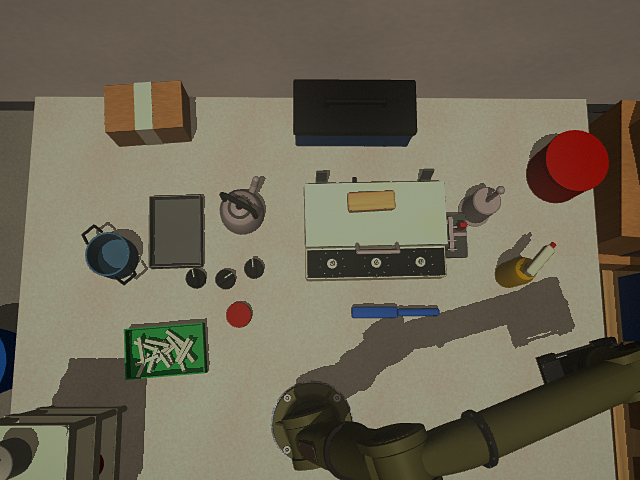

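View pics/wrist0.png

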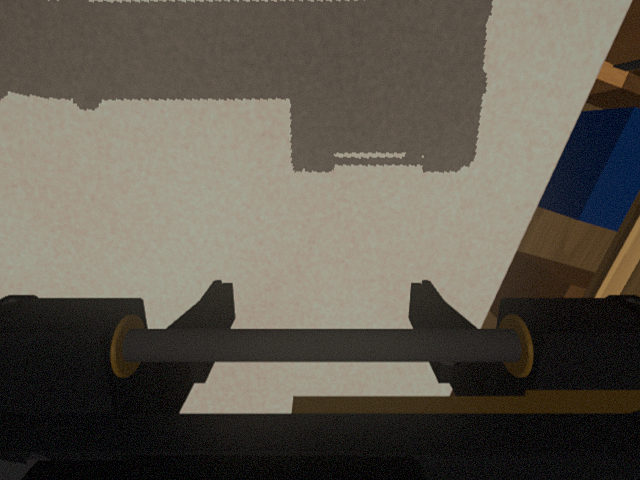

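The pictures show the hob in the middle of the top view at (375,230) with the scrubber on its lid at (371,201). Three knobs are at (196,277), (226,278) and (254,268), the kettle is at (241,210), and the caddy is at (177,231). The red catch is at (460,227), close to the brush holder at (480,205). Next I'll enlarge these areas to measure them.

```bash
cat > h.py <<'E'
from bench import *
import cv2, numpy as np
from scipy.spatial.transform import Rotation as R
def cam(n): 
    im=get_image(n); return im
def unproj(im,uv,z):
    K=im["K"];T=np.array(im["cam_to_world"])
    d=T[:3,:3]@np.linalg.solve(K,[uv[0],uv[1],1.]); o=T[:3,3]
    return o+d*(z-o[2])/d[2]
def proj(im,p):
    T=np.array(im["cam_to_world"]);c=T[:3,:3].T@(np.array(p)-T[:3,3]); q=im["K"]@c
    return q[:2]/q[2]
def crop(im,x0,y0,x1,y1,s,fn):
    c=im["pixels"][y0:y1,x0:x1]; cv2.imwrite(fn,cv2.resize(c,None,fx=s,fy=s,interpolation=cv2.INTER_CUBIC))
def tcp():
    s=get_state(); return np.array(s["position"]),R.from_rotvec(s["tool_rot"]).as_matrix(),s
E
python3 - <<'E'
from h import *
im=cam("top")
crop(im,290,165,490,315,4,"pics/t1.png")
crop(im,140,170,290,290,5,"pics/t2.png")
# red of catch
p,r,s=tcp(); print(r.round(2), p)
E
```

```text
[[-0.    0.96  0.27]
 [ 0.    0.27 -0.96]
 [-1.   -0.   -0.  ]] [ 0.17625012 -0.62530044  0.22188058]
```

View pics/t1.png

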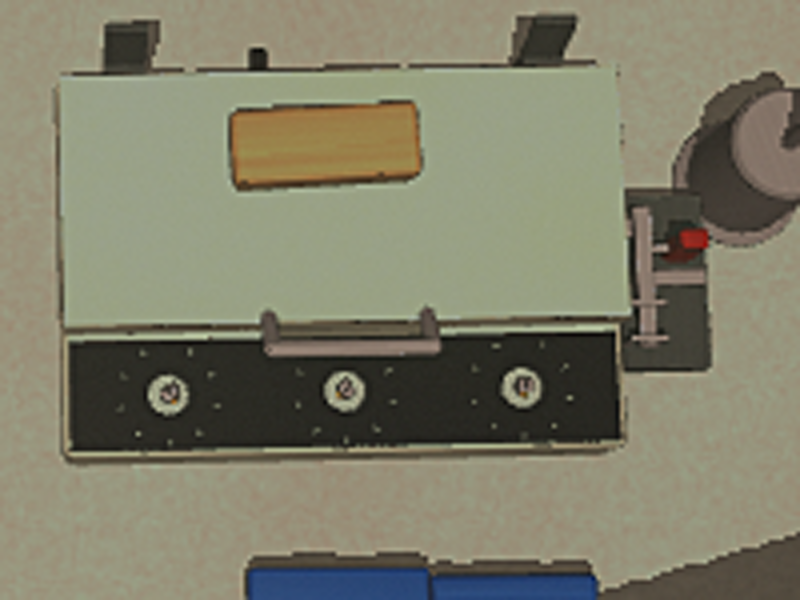

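View pics/t2.png

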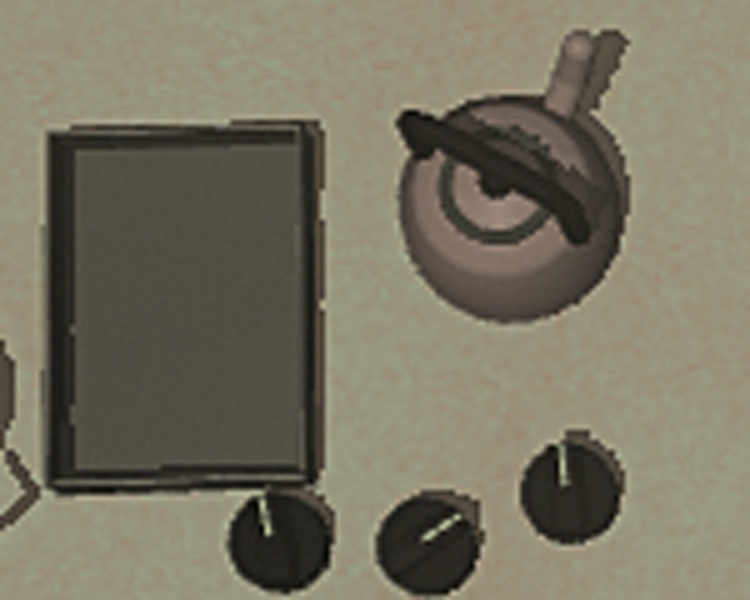

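```bash
python3 - <<'E'
from h import *
im=cam("top")
f=lambda u,v,z:unproj(im,(u,v),z).round(4)
t1=lambda u,v,z:f(290+u/4,165+v/4,z)
t2=lambda u,v,z:f(140+u/5,170+v/5,z)
a,b,c=t1(168,395,.075),t1(345,390,.075),t1(522,387,.075)
print("shafts",a,b,c)
yv=(a-c);yaw=np.arctan2(yv[1],yv[0])-np.pi/2;print("yaw",yaw, np.linalg.norm(yv))
X=np.array([np.cos(yaw),np.sin(yaw),0]);Y=np.array([-X[1],X[0],0])
O=(a+b+c)/3+.0945*X;O[2]=0;print("hob",O)
H=lambda x,y,z:O+x*X+y*Y+np.array([0,0,z])
print("ring?",) 
for n,p in dict(fl=H(-.137,.2,.07),fr=H(-.137,-.2,.07),handle=H(.130-.202,0,.129),catch=H(0,-.24,.127),lidfl=H(-.05,.198,.107),lidbr=H(.13,-.198,.107)).items(): 
    q=proj(im,p); print(n,p.round(3),q.round(1),((q-[290,165])*4).round(0))
print("catch seen",t1(694,238,.127))
print("scrub",[t1(u,v,.107+.044) for u,v in((232,110),(417,102),(422,174),(236,187),(326,144))])
print("caddy",[t2(u,v,.04) for u,v in((48,132),(322,125),(318,482),(48,490))])
print("kettle handle ends",t2(408,125,.155),t2(580,232,.155),"spout",t2(578,45,.09),"base",t2(513,205,.04))
for n,(u,v),(m,w) in(("k1",(280,541),(268,533)),("k2",(428,544),(428,540)),("k3",(571,490),(566,484))):
    print(n,t2(u,v,.025))
for n,uv in(("p1",[(270,533),(261,498)]),("p2",[(424,540),(462,515)]),("p3",[(567,484),(561,445)])):
    A,B=[t2(u,v,.045) for u,v in uv];d=B-A;print(n,A,B,"yaw",np.arctan2(d[1],d[0]))
print("holder stick top",f(501,189,.26))
print("holder body",f(482,203,.10),f(480,210,0),"bottle",f(512,273,.1))
E
```

```text
shafts [ 0.4403 -0.0543  0.075 ] [ 0.4439 -0.1789  0.075 ] [ 0.446  -0.3037  0.075 ]
yaw 0.02285087352390791 0.24946512782350966
hob [ 0.53787533 -0.17680745  0.        ]
ring?
fl [0.396 0.02  0.07 ] [305.6 279.5] [ 62. 458.]
fr [ 0.405 -0.38   0.07 ] [447.6 276.3] [630. 445.]
handle [ 0.466 -0.178  0.129] [378.2 251.9] [353. 348.]
catch [ 0.543 -0.417  0.127] [463.9 224.3] [696. 237.]
lidfl [0.483 0.02  0.107] [305.6 246.8] [ 62. 327.]
lidbr [ 0.672 -0.372  0.107] [444.3 180.8] [617.  63.]
catch seen [ 0.5428 -0.4156  0.127 ]
scrub [array([ 0.627, -0.096,  0.151]), array([ 0.6328, -0.2229,  0.151 ]), array([ 0.5823, -0.2251,  0.151 ]), array([ 0.5731, -0.0981,  0.151 ]), array([ 0.6032, -0.16  ,  0.151 ])]
caddy [array([0.6425, 0.4747, 0.04  ]), array([0.6469, 0.3154, 0.04  ]), array([0.4371, 0.3119, 0.04  ]), array([0.4324, 0.4659, 0.04  ])]
kettle handle ends [0.6185 0.2487 0.155 ] [0.5591 0.1543 0.155 ] spout [0.6815 0.1625 0.09  ] base [0.5993 0.2032 0.04  ]
k1 [0.4048 0.3354 0.025 ]
k2 [0.403  0.2502 0.025 ]
k3 [0.4343 0.1684 0.025 ]
p1 [0.4072 0.3375 0.045 ] [0.4273 0.3432 0.045 ] yaw 0.2763272749750643
p2 [0.4032 0.2499 0.045 ] [0.4175 0.2286 0.045 ] yaw -0.9795504913755034
p3 [0.4353 0.169  0.045 ] [0.4578 0.1728 0.045 ] yaw 0.16731005733424903
holder stick top [ 0.6092 -0.4798  0.26  ]
holder body [ 0.61   -0.4778  0.1   ] [ 0.612  -0.5011  0.    ] bottle [ 0.4114 -0.5519  0.1   ]
```

The hob model projects onto the seen handle and catch to within a pixel. That puts the hob at (0.538, -0.177) with yaw 0.023. I'll fetch the scrubber first, starting by raising the tool clear of the tall bystanders.

```bash
python3 -m handwheel '[{"xyz":[0,0,3.6],"angular":[0,0,7]},{"xyz":[0,0,3.6],"angular":[0,0,7]},{"xyz":[0,0,3.6],"angular":[0,0,7]},{"xyz":[0,0,3.6],"angular":[0,0,7]},{"xyz":[0,0,3.6],"angular":[0,0,7]}]' 8.7 
python3 -m handwheel '[{"xyz":[2.7,2.9,0],"angular":[0,0,7]},{"xyz":[2.7,2.9,0],"angular":[0,0,7]},{"xyz":[2.7,2.9,0],"angular":[0,0,7]},{"xyz":[2.7,2.9,0],"angular":[0,0,7]},{"xyz":[2.7,2.9,0],"angular":[0,0,7]}]'
```

```text
time: 0.67
position: [0.1737, -0.6185, 0.395]
tool_rot: [0.536, 1.529, -0.516]
ft_force: [0.4, -1.0, 0.0]
grip_width: 0.998
time: 1.08
position: [0.3032, -0.4793, 0.4057]
tool_rot: [0.034, 1.584, -0.055]
ft_force: [-0.8, 0.6, 0.7]
grip_width: 0.998
```

```bash
cat > to.py <<'E'
# prints remaining shift (cm) and turn (deg) to target: x y z(m, TCP) jaw angle (deg, mod 180 nearest) [pitch: tool-x tilt about jaw-perp]
import sys
from h import *
p,r,s=tcp()
x,y,z,a=map(float,sys.argv[1:5])
best=None
for k in (0,180):
    t=np.radians(a+k);zz=np.array([np.cos(t),np.sin(t),0]);xx=np.array([0,0,-1.]);yy=np.cross(zz,xx)
    T=np.column_stack([xx,yy,zz]);d=R.from_matrix(T@r.T).as_rotvec(degrees=True)
    if best is None or np.linalg.norm(d)<np.linalg.norm(best): best=d
sh=(np.array([x,y,z])-p)*100
print("shift",sh.round(2),"dist",np.linalg.norm(sh).round(2),"turn",best.round(2),"F",s["ft_force"].round(1),"q7",s["joint_positions"][6].round(2),"grip",round(s["grip_width"]*8.7,2),"t",s["time"])
E
python3 -m handwheel '[{"xyz":[2.8,2.9,0],"angular":[0,0,5]},{"xyz":[2.8,2.9,0],"angular":[0,0,1]},{"xyz":[2.8,2.9,0],"angular":[0,0,0]},{"xyz":[2.8,2.9,0],"angular":[0,0,0]},{"xyz":[2.8,2.9,0],"angular":[0,0,0]}]'
python3 -m handwheel '[{"xyz":[2.8,2.9,0],"angular":[0,0,0]},{"xyz":[2.8,2.9,0],"angular":[0,0,0]},{"xyz":[2.8,2.9,0],"angular":[0,0,0]},{"xyz":[2.8,2.9,0],"angular":[0,0,0]},{"xyz":[0,0,0],"angular":[0,0,0]}]'
python3 to.py .603 -.160 .124 3
```

```text
time: 1.5
position: [0.4463, -0.3272, 0.4069]
tool_rot: [-0.06, 1.583, 0.032]
ft_force: [1.5, -0.9, -0.0]
grip_width: 1.001
time: 1.92
position: [0.5651, -0.1965, 0.4071]
tool_rot: [-0.066, 1.579, 0.044]
ft_force: [-1.0, 1.8, -0.6]
grip_width: 1.003
shift [  3.79   3.65 -28.31] dist 28.8 turn [ 0.84 -0.5  -1.  ] F [-1.   1.8 -0.6] q7 0.26 grip 8.73 t 1.9167
```

```bash
python3 -m handwheel '[{"xyz":[1.9,1.8,-3.5],"angular":[0.8,-0.5,-1]},{"xyz":[1.9,1.8,-3.5],"angular":[0,0,0]},{"xyz":[0,0,-4],"angular":[0,0,0]},{"xyz":[0,0,-3],"angular":[0,0,0]},{"xyz":[0,0,0],"angular":[0,0,0]}]'
python3 to.py .603 -.160 .124 3
python3 - <<'E'
from h import *
im=cam("wrist");cv2.imwrite("pics/w1.png",im["pixels"])
for p in [(.627,-.096,.151),(.6328,-.2229,.151),(.5823,-.2251,.151),(.5731,-.0981,.151)]: print(proj(im,p).round())
E
```

```text
time: 2.33
position: [0.6024, -0.1585, 0.271]
tool_rot: [-0.048, 1.563, 0.048]
ft_force: [-0.4, 0.0, -1.1]
grip_width: 1.0
shift [  0.06  -0.15 -14.7 ] dist 14.7 turn [-0.02  0.41 -0.49] F [-0.4  0.  -1.1] q7 0.15 grip 8.7 t 2.3333
[356. 160.]
[350. 309.]
[292. 308.]
[286. 158.]
```

View pics/w1.png

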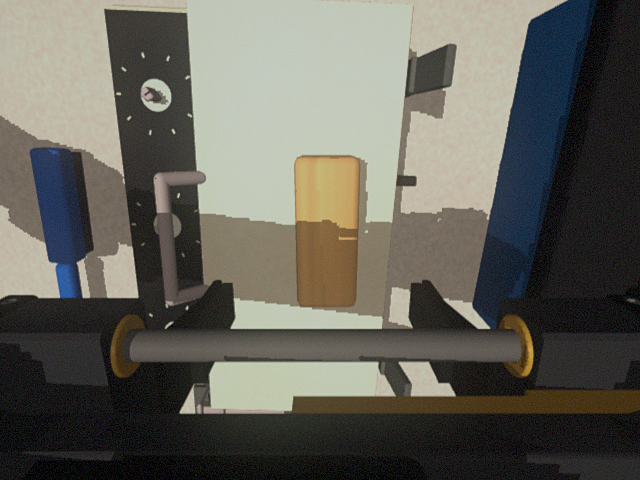

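The wrist view shows the scrubber at u 297–358, v 157–304. It's square to the jaws and about 5 mm further back than I estimated. Going down to grip it.

```bash
python3 -m handwheel '[{"xyz":[0.4,-0.1,-3.8],"angular":[0,0,0]},{"xyz":[0,0,-3.8],"angular":[0,0,0]},{"xyz":[0,0,-3.8],"angular":[0,0,0]},{"xyz":[0,0,-2.3],"angular":[0,0,0]},{"xyz":[0,0,0],"angular":[0,0,0]}]'
python3 to.py .607 -.160 .124 3
```

```text
time: 2.8
position: [0.6136, -0.1657, 0.1479]
tool_rot: [-0.051, 1.541, 0.035]
ft_force: [-0.7, -0.1, 0.4]
grip_width: 0.999
shift [-0.66  0.57 -2.39] dist 2.54 turn [ 0.54  1.72 -0.12] F [-0.7 -0.1  0.4] q7 0.11 grip 8.69 t 2.8
```

```bash
python3 -m handwheel '[{"xyz":[-0.6,0.5,-1.2],"angular":[0.5,1.7,0]},{"xyz":[0,0,-1.0],"angular":[0,0,0]},{"xyz":[0,0,0],"angular":[0,0,0]}]'
python3 to.py .607 -.160 .124 3
```

```text
time: 3.05
position: [0.6108, -0.163, 0.1316]
tool_rot: [-0.043, 1.565, 0.038]
ft_force: [-1.0, 0.1, -0.1]
grip_width: 0.998
shift [-0.38  0.3  -0.76] dist 0.9 turn [0.18 0.34 0.07] F [-1.   0.1 -0.1] q7 0.1 grip 8.68 t 3.05
```

```bash
python3 -m handwheel '[{"xyz":[-0.4,0.3,-0.8],"angular":[0,0,0]},{"xyz":[0,0,0],"angular":[0,0,0]}]'
python3 to.py .607 -.160 .124 3
python3 -m handwheel '[{"xyz":[0,0,0],"angular":[0,0,0]},{"xyz":[0,0,0],"angular":[0,0,0]},{"xyz":[0,0,0],"angular":[0,0,0]},{"xyz":[0,0,0],"angular":[0,0,0]},{"xyz":[0,0,0],"angular":[0,0,0]}]' 4 30
python3 to.py .607 -.160 .124 3
```

```text
time: 3.22
position: [0.6087, -0.1602, 0.1259]
tool_rot: [-0.043, 1.56, 0.036]
ft_force: [-0.1, 0.2, -0.5]
grip_width: 0.998
shift [-0.17  0.02 -0.19] dist 0.26 turn [0.24 0.58 0.09] F [-0.1  0.2 -0.5] q7 0.1 grip 8.68 t 3.2167
time: 3.63
position: [0.6104, -0.1603, 0.1295]
tool_rot: [-0.045, 1.555, 0.035]
ft_force: [0.1, -0.3, -0.1]
grip_width: 0.709
shift [-0.34  0.03 -0.55] dist 0.65 turn [0.36 0.88 0.07] F [ 0.1 -0.3 -0.1] q7 0.1 grip 6.17 t 3.6333
```

```bash
python3 -m handwheel '[{"xyz":[-0.2,0,-0.5],"angular":[0,0,0]},{"xyz":[0,0,0],"angular":[0,0,0]},{"xyz":[0,0,0],"angular":[0,0,0]},{"xyz":[0,0,0],"angular":[0,0,0]}]' 4 30
python3 to.py .607 -.160 .124 3
```

```text
time: 3.97
position: [0.6083, -0.1604, 0.1242]
tool_rot: [-0.045, 1.555, 0.035]
ft_force: [0.5, 0.2, 1.4]
grip_width: 0.593
shift [-0.13  0.04 -0.02] dist 0.14 turn [0.37 0.89 0.07] F [0.5 0.2 1.4] q7 0.09 grip 5.16 t 3.9667
```

```bash
python3 -m handwheel '[{"xyz":[0,0,3],"angular":[0,0,0]},{"xyz":[0,0,4],"angular":[0,0,0]},{"xyz":[0,0,4],"angular":[0,0,0]},{"xyz":[0,0,4],"angular":[0,0,0]},{"xyz":[0,0,3],"angular":[0,0,0]}]'
python3 -m handwheel '[{"xyz":[-0.5,4,0],"angular":[0,0,7]},{"xyz":[-0.5,4,0],"angular":[0,0,7]},{"xyz":[-0.5,4,0],"angular":[0,0,7]},{"xyz":[-0.5,4,0],"angular":[0,0,7]},{"xyz":[-0.5,4,0],"angular":[0,0,7]}]'
python3 -m handwheel '[{"xyz":[-0.5,4,0],"angular":[0,0,7]},{"xyz":[-0.5,4,0],"angular":[0,0,7]},{"xyz":[-0.5,4,0],"angular":[0,0,7]},{"xyz":[-0.5,4,0],"angular":[0,0,7]},{"xyz":[-0.5,4,0],"angular":[0,0,7]}]'
python3 to.py .54 .39 .06 90
```

```text
time: 4.38
position: [0.5992, -0.1591, 0.2981]
tool_rot: [-0.04, 1.578, 0.042]
ft_force: [1.1, -0.2, -1.5]
grip_width: 0.589
time: 4.8
position: [0.5766, 0.0317, 0.3064]
tool_rot: [-0.524, 1.501, 0.509]
ft_force: [0.9, 0.1, -1.5]
grip_width: 0.593
time: 5.22
position: [0.5481, 0.2384, 0.3061]
tool_rot: [-1.004, 1.321, 0.987]
ft_force: [0.5, 0.6, -1.5]
grip_width: 0.594
shift [ -0.81  15.16 -24.61] dist 28.91 turn [1.000e-02 8.000e-01 1.632e+01] F [ 0.5  0.6 -1.5] q7 0.64 grip 5.17 t 5.2167
```

```bash
python3 -m handwheel '[{"xyz":[-0.3,4,0],"angular":[0,0.4,6]},{"xyz":[-0.2,4,0],"angular":[0,0.4,5]},{"xyz":[-0.2,4,-1],"angular":[0,0,5]},{"xyz":[0,1.8,-3],"angular":[0,0,0]},{"xyz":[0,0,-3],"angular":[0,0,0]}]'
python3 to.py .54 .39 .06 90
python3 - <<'E'
from h import *
im=cam("top");crop(im,130,160,290,290,5,"pics/t3.png")
E
```

```text
time: 5.63
position: [0.5356, 0.3944, 0.24]
tool_rot: [-1.221, 1.184, 1.23]
ft_force: [0.5, -1.8, -2.2]
grip_width: 0.59
shift [  0.44  -0.44 -18.  ] dist 18.01 turn [-0.69  0.29 -1.46] F [ 0.5 -1.8 -2.2] q7 0.64 grip 5.14 t 5.6333
```

View pics/t3.png

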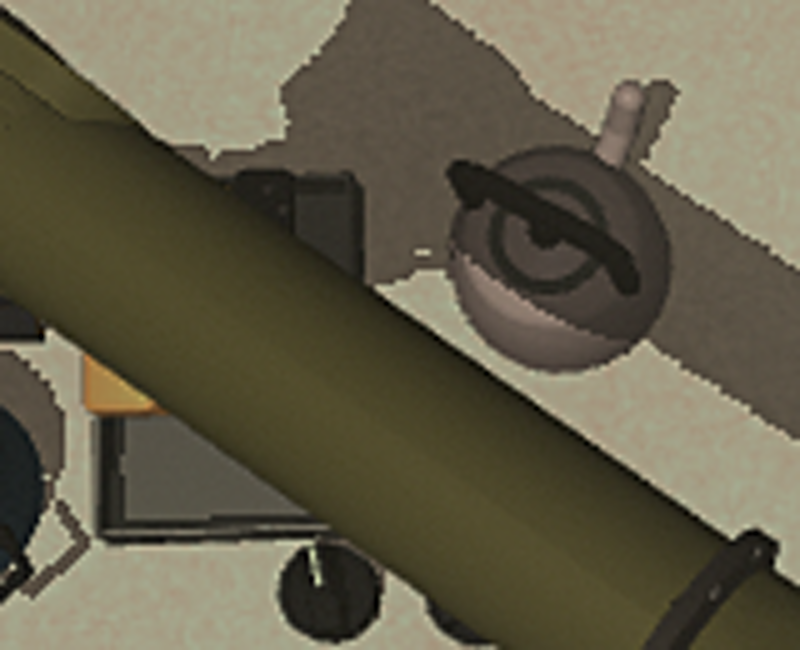

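```bash
python3 -m handwheel '[{"xyz":[0.4,-0.4,-3.8],"angular":[-0.6,0.2,-1.4]},{"xyz":[0,0,-3.8],"angular":[0,0,0]},{"xyz":[0,0,-3.8],"angular":[0,0,0]},{"xyz":[0,0,-3],"angular":[0,0,0]},{"xyz":[0,0,0],"angular":[0,0,0]}]'
python3 to.py .54 .39 .023 90
```

```text
time: 6.1
position: [0.5377, 0.3833, 0.0875]
tool_rot: [-1.212, 1.223, 1.209]
ft_force: [-0.4, -1.1, -2.6]
grip_width: 0.598
shift [ 0.23  0.67 -6.45] dist 6.49 turn [ 0.57 -0.45  0.11] F [-0.4 -1.1 -2.6] q7 0.56 grip 5.21 t 6.1
```

```bash
python3 -m handwheel '[{"xyz":[0.2,0.6,-2],"angular":[0.5,-0.4,0]},{"xyz":[0,0,-2],"angular":[0,0,0]},{"xyz":[0,0,-1.5],"angular":[0,0,0]},{"xyz":[0,0,0],"angular":[0,0,0]}]'
python3 to.py .54 .39 .023 90
```

```text
time: 6.43
position: [0.5441, 0.3862, 0.0354]
tool_rot: [-1.206, 1.214, 1.2]
ft_force: [0.2, -0.7, -1.7]
grip_width: 0.591
shift [-0.41  0.38 -1.24] dist 1.36 turn [0.16 0.13 0.5 ] F [ 0.2 -0.7 -1.7] q7 0.53 grip 5.14 t 6.4333
```

```bash
python3 -m handwheel '[{"xyz":[-0.4,0.3,-0.7],"angular":[0,0,0]},{"xyz":[0,0,-0.5],"angular":[0,0,0]},{"xyz":[0,0,0],"angular":[0,0,0]}]'
python3 to.py .54 .39 .023 90
python3 -m handwheel '[{"xyz":[0,0,0],"angular":[0,0,0]},{"xyz":[0,0,0],"angular":[0,0,0]},{"xyz":[0,0,0],"angular":[0,0,0]},{"xyz":[0,0,0],"angular":[0,0,0]}]' 8
python3 to.py .54 .39 .023 90
```

```text
time: 6.68
position: [0.5426, 0.3899, 0.027]
tool_rot: [-1.204, 1.21, 1.196]
ft_force: [-0.1, -0.1, -1.0]
grip_width: 0.595
shift [-0.26  0.01 -0.4 ] dist 0.48 turn [0.04 0.38 0.66] F [-0.1 -0.1 -1. ] q7 0.51 grip 5.18 t 6.6833
time: 7.02
position: [0.5444, 0.3921, 0.0315]
tool_rot: [-1.204, 1.204, 1.194]
ft_force: [0.5, -1.2, 0.7]
grip_width: 0.814
shift [-0.44 -0.21 -0.85] dist 0.98 turn [-0.16  0.68  0.64] F [ 0.5 -1.2  0.7] q7 0.51 grip 7.08 t 7.0167
```

```bash
python3 -m handwheel '[{"xyz":[0,0,1],"angular":[0,0,0]},{"xyz":[0,0,3.8],"angular":[0,0,0]},{"xyz":[0,0,4],"angular":[0,0,0]},{"xyz":[0,0,4],"angular":[0,0,0]},{"xyz":[0,0,4],"angular":[0,0,0]}]'
python3 -m handwheel '[{"xyz":[0,-1,4],"angular":[0,0,-7]},{"xyz":[0,-1,4],"angular":[0,0,-7]},{"xyz":[0,-2,4],"angular":[0,0,-7]},{"xyz":[0,-4,2],"angular":[0,0,-7]},{"xyz":[0,-4,0],"angular":[0,0,-7]}]'
python3 - <<'E'
from h import *
im=cam("wrist");cv2.imwrite("pics/w2.png",im["pixels"])
im=cam("top");crop(im,130,160,290,290,5,"pics/t4.png")
E
python3 to.py .543 -.416 .11 3
```

```text
time: 7.43
position: [0.5389, 0.3871, 0.1983]
tool_rot: [-1.206, 1.22, 1.201]
ft_force: [1.7, 0.2, -0.2]
grip_width: 0.913
time: 7.85
position: [0.5336, 0.2845, 0.349]
tool_rot: [-0.732, 1.426, 0.744]
ft_force: [0.4, -0.6, 0.8]
grip_width: 0.917
shift [  0.65 -69.19 -23.67] dist 73.13 turn [-2.000e-02  6.600e-01 -5.071e+01] F [ 1.1 -0.7 -0.3] q7 0.25 grip 8.0 t 7.95
```

View pics/w2.png

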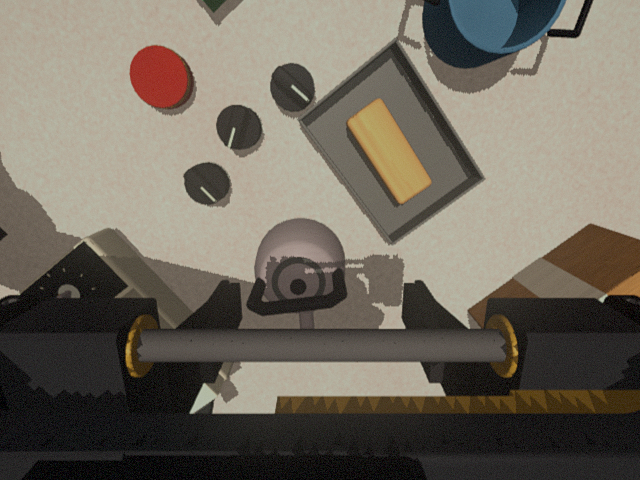

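View pics/t4.png

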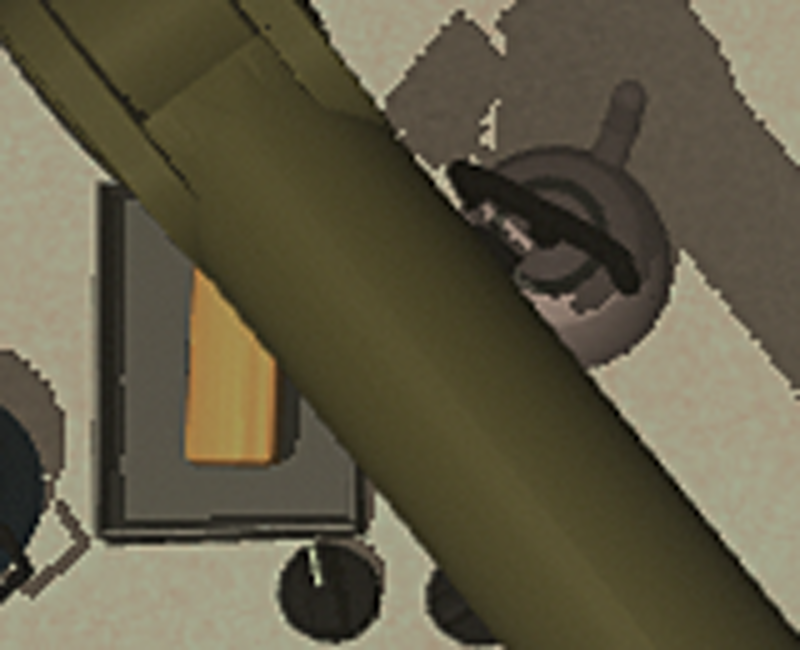

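The wrist view shows the scrubber lying inside the caddy, and the three knobs at (292,87), (239,128) and (207,184). The gap between the catch and the brush holder is tight, so I'll check the holder's shape next.

```bash
python3 -m handwheel '[{"xyz":[0,-4,0],"angular":[0,0,-7]},{"xyz":[0,-4,0],"angular":[0,0,-7]},{"xyz":[0,-4,0],"angular":[0,0,-7]},{"xyz":[0,-4,0],"angular":[0,0,-7]},{"xyz":[0,-4,0],"angular":[0,0,-7]}]'
python3 -m handwheel '[{"xyz":[0,-4,0],"angular":[0,0,-7]},{"xyz":[0,-4,0],"angular":[0,0,-7]},{"xyz":[0,-4,0],"angular":[-5,0,0]},{"xyz":[0,-4,0],"angular":[-5,0,0]},{"xyz":[0,-4,0],"angular":[-5,0,0]}]'
python3 to.py .543 -.416 .11 1.3
python3 - <<'E'
from h import *
im=cam("wrist");cv2.imwrite("pics/w3.png",im["pixels"])
im=cam("scene");crop(im,160,110,260,230,5,"pics/s3.png")
E
```

```text
time: 8.37
position: [0.5302, 0.0873, 0.3494]
tool_rot: [-0.262, 1.537, 0.266]
ft_force: [0.2, 0.8, 0.4]
grip_width: 0.914
time: 8.78
position: [0.5279, -0.1193, 0.3533]
tool_rot: [-0.273, 1.55, -0.156]
ft_force: [-0.0, 0.5, -0.9]
grip_width: 0.922
shift [  1.51 -29.67 -24.33] dist 38.4 turn [15.68  0.73 -2.96] F [-0.   0.5 -0.9] q7 0.04 grip 8.02 t 8.7833
```

View pics/w3.png

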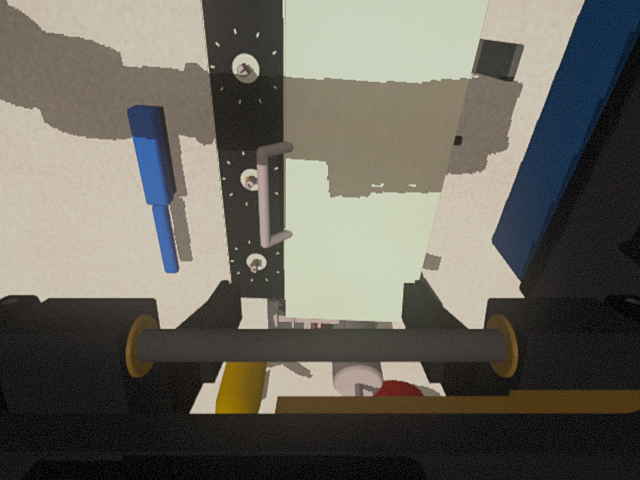

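View pics/s3.png

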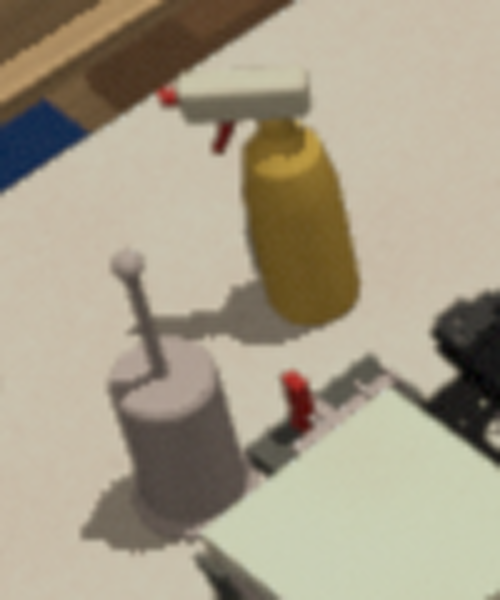

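```bash
python3 - <<'E'
from h import *
T=cam("top");S=cam("scene")
def tri(a,b):
    A=[];B=[]
    for im,uv in((T,a),(S,b)):
        M=np.array(im["cam_to_world"]);d=M[:3,:3]@np.linalg.solve(im["K"],[*uv,1.]);d/=np.linalg.norm(d);P=np.eye(3)-np.outer(d,d);A.append(P);B.append(P@M[:3,3])
    return np.linalg.lstsq(np.vstack(A),np.hstack(B),rcond=None)[0].round(3)
print("rim",tri((482.5,199.5),(160+163/5,110+378/5)),"stick top",tri((501,189),(160+128/5,110+262/5)))
print("catch",tri((290+694/4,165+238/4),(160+295/5,110+380/5)))
E
```

```text
rim [ 0.613 -0.471  0.138] stick top [ 0.611 -0.482  0.25 ]
catch [ 0.544 -0.417  0.121]
```

```bash
python3 -m handwheel '[{"xyz":[0.3,-4,-1],"angular":[0,0.7,-1.5]},{"xyz":[0.3,-4,-2],"angular":[0,0,-1]},{"xyz":[0.3,-4,-2],"angular":[0,0,0]},{"xyz":[0.3,-4,-2],"angular":[0,0,0]},{"xyz":[0.3,-4,-1],"angular":[0,0,0]}]' 3.6
python3 -m handwheel '[{"xyz":[0,-4,0],"angular":[0,0,0]},{"xyz":[0,-4,0],"angular":[0,0,0]},{"xyz":[0,-1.5,-1],"angular":[0,0,0]},{"xyz":[0,0,-1],"angular":[0,0,0]},{"xyz":[0,0,0],"angular":[0,0,0]}]'
python3 to.py .543 -.417 .103 1.3
python3 - <<'E'
from h import *
im=cam("wrist");cv2.imwrite("pics/w4.png",im["pixels"])
E
```

```text
time: 9.4
position: [0.5518, -0.2968, 0.2775]
tool_rot: [-0.256, 1.549, -0.149]
ft_force: [0.1, -0.0, 0.4]
grip_width: 0.626
time: 9.82
position: [0.552, -0.3972, 0.2521]
tool_rot: [-0.249, 1.551, -0.143]
ft_force: [-0.4, 0.1, -0.4]
grip_width: 0.419
shift [ -0.9   -1.98 -14.91] dist 15.07 turn [14.34  0.77 -2.57] F [-0.4  0.1 -0.4] q7 0.39 grip 3.64 t 9.8167
```

View pics/w4.png

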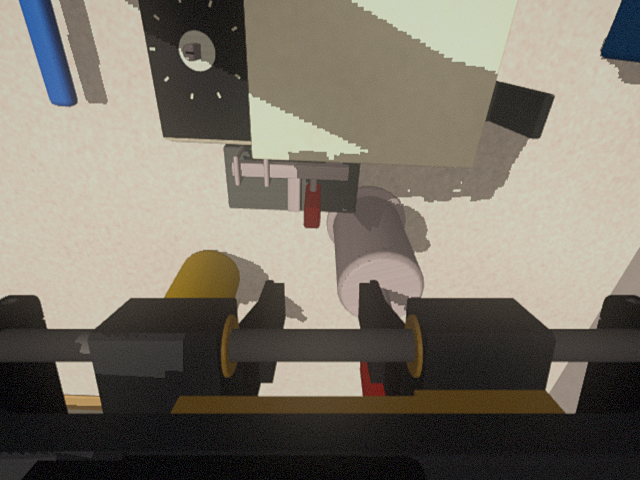

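```bash
python3 -m handwheel '[{"xyz":[-0.4,-1,-3],"angular":[0,0.7,-2]},{"xyz":[-0.4,-1,-3],"angular":[0,0,0]},{"xyz":[0,0,0],"angular":[0,0,0]}]'
python3 to.py .543 -.417 .103 1.3
python3 - <<'E'
from h import *
im=cam("wrist");cv2.imwrite("pics/w5.png",im["pixels"]); print(proj(im,(.543,-.417,.127)),proj(im,(.55,-.407,.127)),tcp()[1].round(3))
E
```

```text
time: 10.12
position: [0.5504, -0.4083, 0.1965]
tool_rot: [-0.232, 1.557, -0.162]
ft_force: [-1.5, -0.1, -1.2]
grip_width: 0.414
shift [-0.74 -0.87 -9.35] dist 9.42 turn [14.38  0.4  -1.24] F [-1.5 -0.1 -1.2] q7 0.34 grip 3.6 t 10.1167
[308.86017113 243.34129277] [319.87486323 230.87372422] [[ 0.014 -0.044  0.999]
 [-0.249  0.967  0.046]
 [-0.968 -0.249  0.002]]
```

View pics/w5.png

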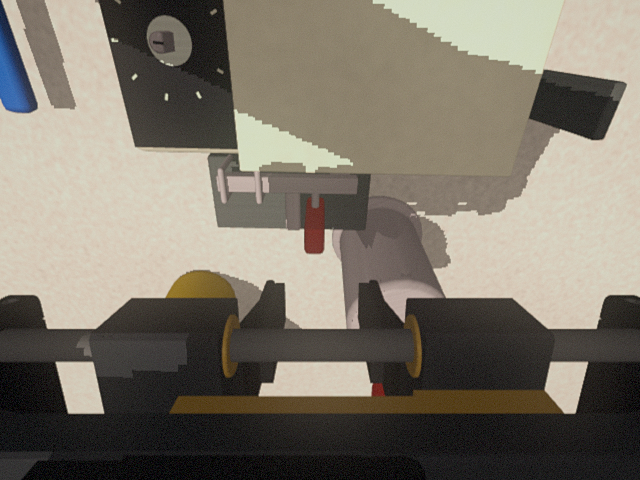

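```bash
python3 -m handwheel '[{"xyz":[-0.4,-0.8,-3],"angular":[0,0.4,-1]},{"xyz":[0,0,-3],"angular":[0,0,0]},{"xyz":[0,0,0],"angular":[0,0,0]}]'
python3 to.py .546 -.418 .103 1.3
```

```text
time: 10.42
position: [0.5565, -0.4087, 0.1482]
tool_rot: [-0.23, 1.549, -0.172]
ft_force: [-0.8, 1.9, -1.6]
grip_width: 0.416
shift [-1.05 -0.93 -4.52] dist 4.73 turn [14.66  0.87 -0.83] F [-0.8  1.9 -1.6] q7 0.29 grip 3.62 t 10.4167
```

```bash
python3 -m handwheel '[{"xyz":[-1.1,-0.9,0],"angular":[0,0.8,0]},{"xyz":[0,0,0],"angular":[0,0,0]}]'
python3 to.py .546 -.418 .103 1.3
```

```text
time: 10.58
position: [0.5482, -0.4153, 0.1531]
tool_rot: [-0.237, 1.559, -0.167]
ft_force: [0.2, -0.9, -0.5]
grip_width: 0.413
shift [-0.22 -0.27 -5.01] dist 5.02 turn [14.75  0.26 -1.25] F [ 0.2 -0.9 -0.5] q7 0.32 grip 3.59 t 10.5833
```

```bash
python3 -m handwheel '[{"xyz":[-0.4,-0.3,-1.5],"angular":[0,0,-1]},{"xyz":[-0.2,0,-1.5],"angular":[0,0,0]},{"xyz":[-0.2,0,-1.2],"angular":[0,0,0]},{"xyz":[0,0,0],"angular":[0,0,0]}]'
python3 to.py .546 -.418 .103 1.3
python3 - <<'E'
from h import *
im=cam("wrist");cv2.imwrite("pics/w6.png",im["pixels"])
im=cam("top");crop(im,390,160,550,300,5,"pics/t6.png")
E
```

```text
time: 10.92
position: [0.5442, -0.4201, 0.1187]
tool_rot: [-0.226, 1.549, -0.19]
ft_force: [-0.5, -1.3, -0.5]
grip_width: 0.414
shift [ 0.18  0.21 -1.57] dist 1.6 turn [15.21  0.83 -0.03] F [-0.5 -1.3 -0.5] q7 0.27 grip 3.6 t 10.9167
```

View pics/w6.png

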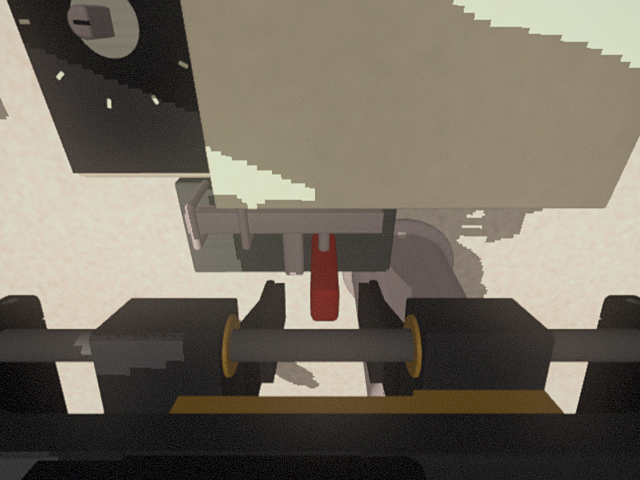

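View pics/t6.png

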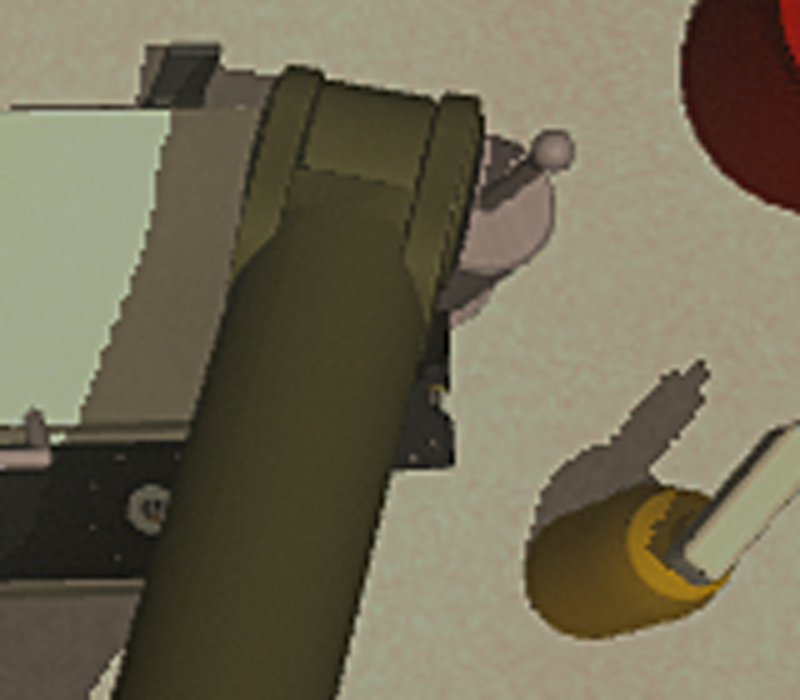

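The red handle is centred between the fingers at u≈325. I'll go down the last 15 mm and grip it.

```bash
python3 -m handwheel '[{"xyz":[0,0.2,-0.9],"angular":[0,0.8,0]},{"xyz":[-0.1,0,-0.7],"angular":[0,0,0]},{"xyz":[0,0,0],"angular":[0,0,0]}]'
python3 to.py .546 -.418 .103 1.3
python3 -m handwheel '[{"xyz":[0,0,0],"angular":[0,0,0]},{"xyz":[0,0,-0.2],"angular":[0,0,0]},{"xyz":[0,0,0],"angular":[0,0,0]},{"xyz":[0,0,-0.2],"angular":[0,0,0]},{"xyz":[0,0,0],"angular":[0,0,0]}]' 0.6 25
python3 to.py .546 -.418 .103 1.3
```

```text
time: 11.27
position: [0.5463, -0.419, 0.1062]
tool_rot: [-0.231, 1.558, -0.192]
ft_force: [0.4, 0.3, 0.4]
grip_width: 0.417
shift [-0.03  0.1  -0.32] dist 0.33 turn [15.42  0.32 -0.13] F [0.4 0.3 0.4] q7 0.26 grip 3.62 t 11.2667
time: 11.68
position: [0.5458, -0.4188, 0.1017]
tool_rot: [-0.23, 1.56, -0.191]
ft_force: [-3.9, 1.6, -1.6]
grip_width: 0.164
shift [0.02 0.08 0.13] dist 0.15 turn [15.39  0.21 -0.13] F [-3.9  1.6 -1.6] q7 0.25 grip 1.43 t 11.6833
```

Gripped at 14.3 mm. Next I lift 11 mm.

```bash
python3 -m handwheel '[{"xyz":[0,0,0.5],"angular":[0,0,0]},{"xyz":[0,0,0.4],"angular":[0,0,0]},{"xyz":[0,0,0.2],"angular":[0,0,0]},{"xyz":[0,0,0],"angular":[0,0,0]}]'
python3 to.py .546 -.418 .113 1.3
```

```text
time: 12.02
position: [0.5453, -0.4188, 0.1125]
tool_rot: [-0.229, 1.56, -0.191]
ft_force: [-0.4, -0.1, -3.1]
grip_width: 0.158
shift [0.07 0.08 0.05] dist 0.12 turn [15.32  0.19 -0.08] F [-0.4 -0.1 -3.1] q7 0.26 grip 1.38 t 12.0167
```

```bash
python3 -m handwheel '[{"xyz":[-0.9,0,0],"angular":[0,0,0]},{"xyz":[-0.9,0,0],"angular":[0,0,0]},{"xyz":[0,0,0],"angular":[0,0,0]}]'
python3 to.py .506 -.4195 .113 1.3
```

```text
time: 12.27
position: [0.5265, -0.4192, 0.1127]
tool_rot: [-0.23, 1.559, -0.191]
ft_force: [-0.7, 0.1, -2.5]
grip_width: 0.16
shift [-2.05 -0.03  0.03] dist 2.05 turn [15.37  0.28 -0.1 ] F [-0.7  0.1 -2.5] q7 0.28 grip 1.39 t 12.2667
```

```bash
python3 -m handwheel '[{"xyz":[-0.9,0,0],"angular":[0,0,0]},{"xyz":[-0.9,0,0],"angular":[0,0,0]},{"xyz":[-0.4,0,0],"angular":[0,0,0]},{"xyz":[0,0,0],"angular":[0,0,0]}]'
python3 to.py .506 -.4195 .113 1.3
```

```text
time: 12.6
position: [0.5055, -0.4197, 0.1144]
tool_rot: [-0.232, 1.549, -0.193]
ft_force: [2.6, -1.6, -2.0]
grip_width: 0.159
shift [ 0.05  0.02 -0.14] dist 0.15 turn [15.52  0.82 -0.15] F [ 2.6 -1.6 -2. ] q7 0.3 grip 1.39 t 12.6
```

```bash
python3 -m handwheel '[{"xyz":[0,0,-0.6],"angular":[0,0,0]},{"xyz":[0,0,-0.5],"angular":[0,0,0]},{"xyz":[0,0,-0.2],"angular":[0,0,0]},{"xyz":[0,0,0],"angular":[0,0,0]}]'
python3 to.py .506 -.4195 .102 1.3
```

```text
time: 12.93
position: [0.5056, -0.4196, 0.1016]
tool_rot: [-0.234, 1.547, -0.194]
ft_force: [1.2, -0.8, 1.7]
grip_width: 0.162
shift [0.04 0.01 0.04] dist 0.06 turn [15.61  0.92 -0.17] F [ 1.2 -0.8  1.7] q7 0.29 grip 1.41 t 12.9333
```

Back down to the starting height, and 40 mm forward. I'll release it, retreat upward and check.

```bash
python3 -m handwheel '[{"xyz":[0,0,0],"angular":[0,0,0]},{"xyz":[0,0,0],"angular":[0,0,0]},{"xyz":[0,0,0],"angular":[0,0,0]}]' 3.2
python3 to.py .506 -.4195 .102 1.3
python3 -m handwheel '[{"xyz":[0,0.3,1.5],"angular":[0,0,0]},{"xyz":[0,0.5,3],"angular":[0,0,0]},{"xyz":[0,1,3.5],"angular":[0,0,0]},{"xyz":[0,1.5,3],"angular":[5,0,0]},{"xyz":[0,2,1],"angular":[5,0,0]}]'
python3 - <<'E'
from h import *
im=cam("wrist");cv2.imwrite("pics/w7.png",im["pixels"])
im=cam("scene");crop(im,160,110,340,290,4,"pics/s7.png")
E
python3 to.py .470 -.178 .115 1.3
```

```text
time: 13.18
position: [0.5046, -0.4192, 0.1011]
tool_rot: [-0.233, 1.55, -0.193]
ft_force: [-1.0, -1.1, -0.2]
grip_width: 0.298
shift [ 0.14 -0.03  0.09] dist 0.17 turn [15.54  0.76 -0.17] F [-1.  -1.1 -0.2] q7 0.29 grip 2.59 t 13.1833
time: 13.6
position: [0.4985, -0.3601, 0.2182]
tool_rot: [-0.09, 1.571, -0.041]
ft_force: [0.2, -0.9, 0.9]
grip_width: 0.369
shift [ -2.88  18.23 -10.16] dist 21.07 turn [ 4.78 -0.04 -0.38] F [-0.5  0.3 -0.4] q7 0.46 grip 3.17 t 13.7
```

View pics/w7.png

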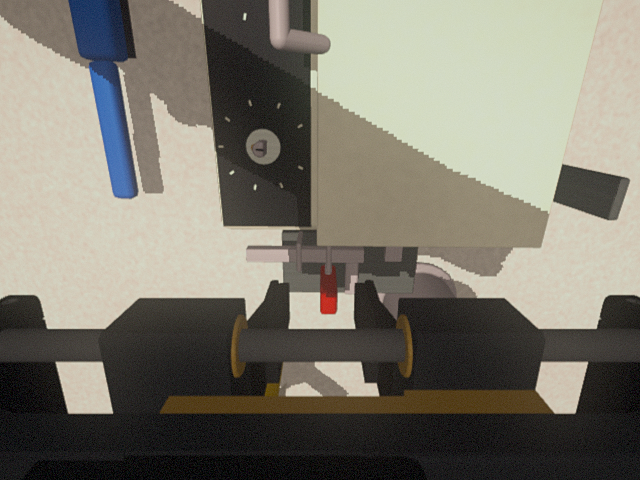

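View pics/s7.png

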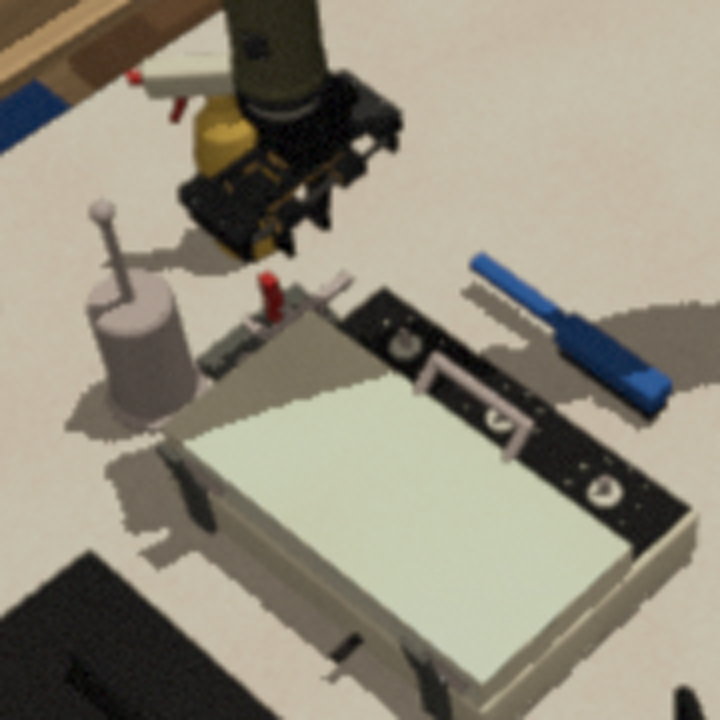

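The catch is forward with the bar clear of the lug and the handle down. Next, the lid handle.

```bash
python3 -m handwheel '[{"xyz":[-0.5,3.8,0],"angular":[5,0,0]},{"xyz":[-0.6,3.8,0],"angular":[0,0,0]},{"xyz":[-0.6,3.8,0],"angular":[0,0,0]},{"xyz":[-0.6,3.8,0],"angular":[0,0,0]},{"xyz":[0,3,0],"angular":[0,0,0]}]' 3.6
python3 -m handwheel '[{"xyz":[0,0,0],"angular":[0,0,0]}]'
python3 to.py .470 -.178 .115 1.3
python3 - <<'E'
from h import *
im=cam("wrist");cv2.imwrite("pics/w8.png",im["pixels"])
for y in (-.123,-.178,-.233):print(proj(im,(.468,y,.129)).round())
E
```

```text
time: 14.12
position: [0.4686, -0.1835, 0.2096]
tool_rot: [-0.007, 1.58, 0.01]
ft_force: [1.4, -0.6, 0.7]
grip_width: 0.413
time: 14.2
position: [0.4682, -0.1767, 0.2086]
tool_rot: [-0.013, 1.582, 0.016]
ft_force: [0.2, 0.1, 0.2]
grip_width: 0.413
shift [ 0.18 -0.13 -9.36] dist 9.36 turn [-0.11 -0.63  0.22] F [0.2 0.1 0.2] q7 0.31 grip 3.59 t 14.2
[323. 175.]
[321. 254.]
[320. 323.]
```

View pics/w8.png

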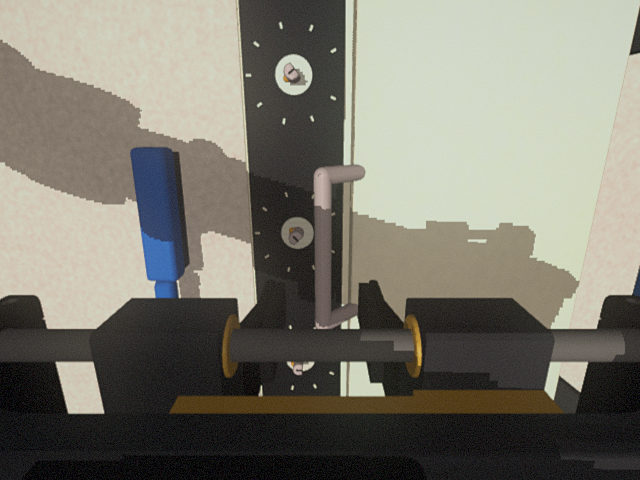

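The bar is at u≈323, centred between the fingers, so its x is about 0.469. Going down.

```bash
python3 -m handwheel '[{"xyz":[-0.2,-0.1,-3],"angular":[0,-0.6,0]},{"xyz":[-0.2,0,-3],"angular":[0,0,0]},{"xyz":[-0.2,0,-1],"angular":[0,0,0]},{"xyz":[0,0,0],"angular":[0,0,0]}]'
python3 to.py .469 -.178 .113 1.3
```

```text
time: 14.58
position: [0.4601, -0.1848, 0.1346]
tool_rot: [-0.018, 1.572, 0.007]
ft_force: [-0.7, 0.5, -0.4]
grip_width: 0.417
shift [ 0.89  0.68 -2.16] dist 2.43 turn [ 0.39 -0.09  0.38] F [-0.7  0.5 -0.4] q7 0.29 grip 3.63 t 14.5833
```

```bash
python3 -m handwheel '[{"xyz":[0.9,0.6,0],"angular":[0,0,0]},{"xyz":[0,0,-1],"angular":[0,0,0]},{"xyz":[0,0,-1],"angular":[0,0,0]},{"xyz":[0,0,0],"angular":[0,0,0]}]'
python3 to.py .469 -.178 .113 1.3
```

```text
time: 14.92
position: [0.4685, -0.183, 0.1134]
tool_rot: [-0.015, 1.574, 0.002]
ft_force: [-0.1, -0.1, -0.2]
grip_width: 0.412
shift [ 0.05  0.5  -0.04] dist 0.51 turn [ 0.49 -0.18  0.66] F [-0.1 -0.1 -0.2] q7 0.26 grip 3.59 t 14.9167
```

```bash
python3 -m handwheel '[{"xyz":[0,0,0],"angular":[0,0,0]},{"xyz":[0,0,-0.1],"angular":[0,0,0]},{"xyz":[0,0,0],"angular":[0,0,0]},{"xyz":[0,0,-0.1],"angular":[0,0,0]},{"xyz":[0,0,0],"angular":[0,0,0]}]' 0.6 25
python3 to.py .469 -.178 .113 1.3
python3 - <<'E'
import numpy as np
r0=np.array([-.202,.058]);L=np.hypot(*r0);a0=np.arctan2(.058,.202)
p=[]
for th in np.arange(0,1.56,.15):
    a=a0+th; p.append((-L*np.cos(a),L*np.sin(a)))
p=np.array(p)*100
print((p-p[0]).round(2)); print(np.diff(p,axis=0).round(2))
E
```

```text
time: 15.33
position: [0.4684, -0.185, 0.1119]
tool_rot: [-0.015, 1.574, -0.0]
ft_force: [-0.1, 0.2, -2.1]
grip_width: 0.132
shift [0.06 0.7  0.11] dist 0.71 turn [ 0.55 -0.15  0.77] F [-0.1  0.2 -2.1] q7 0.26 grip 1.15 t 15.3333
[[ 0.    0.  ]
 [ 1.09  2.95]
 [ 2.62  5.71]
 [ 4.53  8.21]
 [ 6.8  10.39]
 [ 9.37 12.21]
 [12.19 13.63]
 [15.18 14.61]
 [18.29 15.13]
 [21.44 15.18]
 [24.56 14.76]]
[[ 1.09  2.95]
 [ 1.52  2.76]
 [ 1.92  2.5 ]
 [ 2.27  2.18]
 [ 2.57  1.82]
 [ 2.81  1.42]
 [ 2.99  0.98]
 [ 3.11  0.52]
 [ 3.15  0.05]
 [ 3.12 -0.42]]
```

```bash
python3 -m handwheel '[{"xyz":[0.5,0,1.5],"angular":[0,0,0]},{"xyz":[0.6,0,1.5],"angular":[0,0,0]},{"xyz":[0,0,0],"angular":[0,0,0]}]'
python3 to.py .480 -.185 .1415 1.3
```

```text
time: 15.58
position: [0.4791, -0.1848, 0.1415]
tool_rot: [-0.015, 1.574, 0.001]
ft_force: [-0.8, -0.3, -1.0]
grip_width: 0.123
shift [ 0.09 -0.02 -0.  ] dist 0.09 turn [ 0.52 -0.19  0.73] F [-0.8 -0.3 -1. ] q7 0.26 grip 1.07 t 15.5833
```

```bash
python3 -m handwheel '[{"xyz":[1.5,0,2.8],"angular":[0,0,0]},{"xyz":[1.9,0,2.5],"angular":[0,0,0]},{"xyz":[0,0,0],"angular":[0,0,0]}]'
python3 to.py .5137 -.185 .194 1.3
python3 -m handwheel '[{"xyz":[2.3,0,2.2],"angular":[0,0,0]},{"xyz":[2.6,0,1.8],"angular":[0,0,0]},{"xyz":[0,0,0],"angular":[0,0,0]}]'
python3 to.py .5621 -.185 .234 1.3
```

```text
time: 15.83
position: [0.5099, -0.1841, 0.192]
tool_rot: [-0.013, 1.581, 0.002]
ft_force: [-0.2, 0.2, -2.7]
grip_width: 0.124
shift [ 0.38 -0.09  0.2 ] dist 0.44 turn [ 0.42 -0.61  0.75] F [-0.2  0.2 -2.7] q7 0.23 grip 1.08 t 15.8333
time: 16.08
position: [0.5484, -0.1834, 0.2278]
tool_rot: [-0.011, 1.607, 0.002]
ft_force: [4.7, -1.5, -7.1]
grip_width: 0.129
shift [ 1.37 -0.16  0.62] dist 1.51 turn [ 0.34 -2.08  0.83] F [ 4.7 -1.5 -7.1] q7 0.17 grip 1.12 t 16.0833
```

```bash
python3 -m handwheel '[{"xyz":[1.5,0,0.7],"angular":[0,-1,0]},{"xyz":[2.6,0,1.3],"angular":[0,-1,0]},{"xyz":[0,0,0],"angular":[0,0,0]}]'
python3 to.py .590 -.185 .248 1.3
python3 -m handwheel '[{"xyz":[2.8,0,1.0],"angular":[0,0,0]},{"xyz":[2.9,0,0.5],"angular":[0,0,0]},{"xyz":[0,0,0],"angular":[0,0,0]}]'
python3 to.py .651 -.185 .263 1.3
```

```text
time: 16.33
position: [0.5845, -0.1829, 0.2481]
tool_rot: [-0.011, 1.585, 0.002]
ft_force: [0.3, -2.2, -0.5]
grip_width: 0.129
shift [ 0.55 -0.21 -0.01] dist 0.59 turn [ 0.31 -0.81  0.82] F [ 0.3 -2.2 -0.5] q7 0.14 grip 1.13 t 16.3333
time: 16.58
position: [0.6351, -0.1818, 0.2617]
tool_rot: [-0.011, 1.599, 0.003]
ft_force: [-0.5, -1.2, -4.3]
grip_width: 0.127
shift [ 1.59 -0.32  0.13] dist 1.63 turn [ 0.34 -1.64  0.79] F [-0.5 -1.2 -4.3] q7 0.09 grip 1.1 t 16.5833
```

```bash
python3 -m handwheel '[{"xyz":[2.6,0,0.2],"angular":[0,-1,0]},{"xyz":[2.6,0,0],"angular":[0,-0.5,0]},{"xyz":[0,0,0],"angular":[0,0,0]}]'
python3 to.py .683 -.185 .2637 1.3
python3 -m handwheel '[{"xyz":[2,0,-0.2],"angular":[0,0,0]},{"xyz":[2,0,-0.4],"angular":[0,0,0]},{"xyz":[0,0,0],"angular":[0,0,0]}]'
python3 to.py .714 -.185 .2595 1.3
```

```text
time: 16.83
position: [0.6865, -0.1809, 0.2638]
tool_rot: [-0.013, 1.575, 0.004]
ft_force: [0.4, -1.3, 3.9]
grip_width: 0.127
shift [-0.35 -0.41 -0.01] dist 0.54 turn [ 0.34 -0.22  0.69] F [ 0.4 -1.3  3.9] q7 0.07 grip 1.11 t 16.8333
time: 17.08
position: [0.7263, -0.18, 0.256]
tool_rot: [-0.015, 1.576, 0.006]
ft_force: [3.1, -0.4, 4.2]
grip_width: 0.126
shift [-1.23 -0.5   0.35] dist 1.38 turn [ 0.32 -0.29  0.55] F [ 3.1 -0.4  4.2] q7 0.06 grip 1.1 t 17.0833
```

```bash
python3 -m handwheel '[{"xyz":[1.5,0,-0.5],"angular":[0,0,0]},{"xyz":[1.5,0,-0.6],"angular":[0,0,0]},{"xyz":[0.4,0,-0.2],"angular":[0,0,0]},{"xyz":[0,0,0],"angular":[0,0,0]}]'
python3 to.py .763 -.185 .2424 1.3
```

```text
time: 17.42
position: [0.7619, -0.1794, 0.2418]
tool_rot: [-0.017, 1.571, 0.008]
ft_force: [1.9, -0.3, 4.2]
grip_width: 0.127
shift [ 0.11 -0.56  0.06] dist 0.58 turn [ 0.3  -0.03  0.39] F [ 1.9 -0.3  4.2] q7 0.05 grip 1.11 t 17.4167
```

```bash
python3 -m handwheel '[{"xyz":[0,0,0.2],"angular":[0,0,0]},{"xyz":[0,0,0.1],"angular":[0,0,0]},{"xyz":[0,0,0],"angular":[0,0,0]}]' 2
python3 -m handwheel '[{"xyz":[0,0,2],"angular":[0,0,0]},{"xyz":[0,0,3.5],"angular":[0,0,0]},{"xyz":[0,0,3],"angular":[0,0,0]},{"xyz":[-2,0,0],"angular":[0,0,0]},{"xyz":[-4,1,0],"angular":[0,0,0]}]'
python3 to.py .763 -.185 .2424 1.3
python3 - <<'E'
from h import *
im=cam("top");crop(im,180,100,500,300,2.5,"pics/t9.png")
im=cam("wrist");cv2.imwrite("pics/w9.png",im["pixels"])
E
```

```text
time: 17.67
position: [0.7599, -0.1796, 0.2425]
tool_rot: [-0.017, 1.575, 0.009]
ft_force: [1.3, 0.2, 0.5]
grip_width: 0.213
time: 18.08
position: [0.6985, -0.1723, 0.3214]
tool_rot: [-0.013, 1.586, 0.01]
ft_force: [-1.0, -1.3, -0.0]
grip_width: 0.234
shift [ 6.45 -1.27 -7.9 ] dist 10.27 turn [ 0.12 -0.86  0.48] F [-1.  -1.3 -0. ] q7 0.07 grip 2.04 t 18.0833
```

View pics/t9.png

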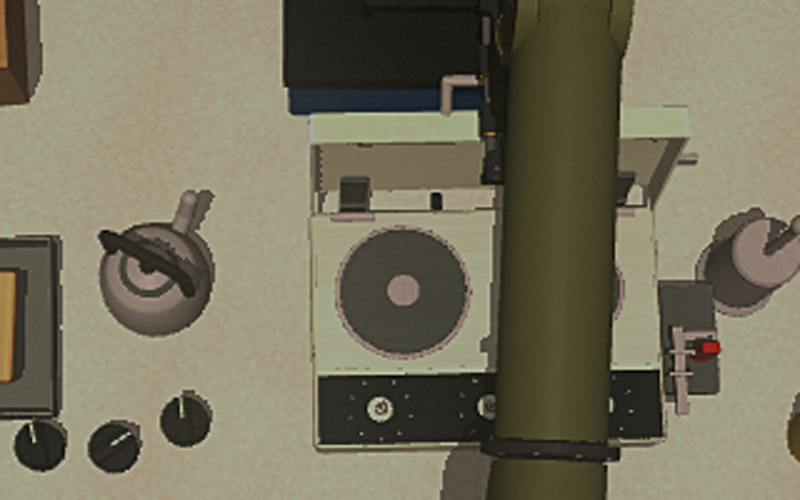

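View pics/w9.png

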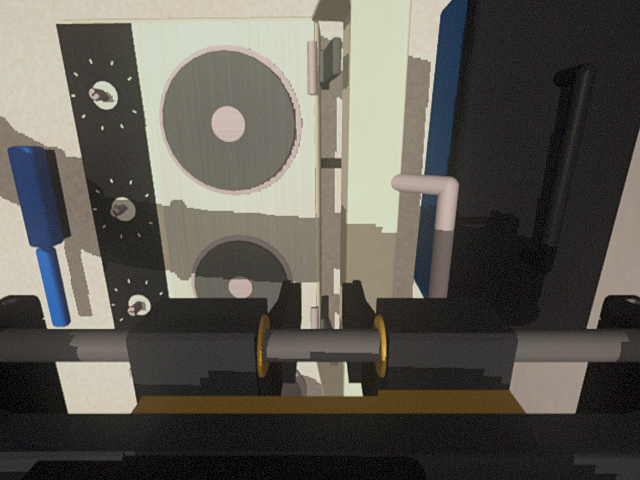

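The lid rests open. The larger ring's centre is at (403,291) in the crop and (228,124) in the wrist view. Next I'll look closely at the shafts to get the angles of their flats.

```bash
python3 -m handwheel '[{"xyz":[-3.5,-1,-1],"angular":[0,-0.9,0.5]},{"xyz":[-3.5,-1.5,-1.5],"angular":[0,0,0]},{"xyz":[-3,-2,-2],"angular":[0,0,0]},{"xyz":[-3,-2,-2],"angular":[0,0,0]},{"xyz":[-3,-2,-2],"angular":[0,0,0]}]'
python3 -m handwheel '[{"xyz":[-3,-3,-2],"angular":[0,0,0]},{"xyz":[-3,-3,-2],"angular":[0,0,0]},{"xyz":[-2,-2,-2],"angular":[0,0,0]},{"xyz":[0,0,0],"angular":[0,0,0]}]'
python3 to.py .446 -.345 .145 0
```

```text
time: 18.6
position: [0.5308, -0.2442, 0.2318]
tool_rot: [-0.031, 1.579, 0.037]
ft_force: [-0.0, -0.7, 0.7]
grip_width: 0.226
time: 18.93
position: [0.4435, -0.3225, 0.1717]
tool_rot: [-0.024, 1.592, 0.027]
ft_force: [-1.0, -0.5, -0.7]
grip_width: 0.235
shift [ 0.25 -2.25 -2.67] dist 3.5 turn [-0.13 -1.19 -1.85] F [-1.  -0.5 -0.7] q7 0.53 grip 2.04 t 18.9333
```

```bash
python3 -m handwheel '[{"xyz":[0.2,-1.5,-1.5],"angular":[0,-1.2,-1.8]},{"xyz":[0,-1,-1.2],"angular":[0,0,0]},{"xyz":[0,0,0],"angular":[0,0,0]}]'
python3 - <<'E'
from h import *
im=cam("wrist");cv2.imwrite("pics/w10.png",im["pixels"]);q=proj(im,(.447,-.3035,.09));print(q,proj(im,(.447,-.3035,.073)),proj(im,(.457,-.3035,.09)))
x,y=q.round().astype(int);crop(im,x-40,y-40,x+40,y+40,8,"pics/c10.png");np.savez("c10.npz",p=im["pixels"],K=im["K"],cam_to_world=im["cam_to_world"])
E
python3 to.py .444 -.225 .145 0
```

```text
time: 19.18
position: [0.441, -0.35, 0.1432]
tool_rot: [0.006, 1.574, -0.003]
ft_force: [-0.4, 0.5, -0.0]
grip_width: 0.23
[330.21634887 192.25998603] [329.69627158 188.12803441] [346.86366532 192.19764029]
shift [ 0.26 12.44  0.1 ] dist 12.44 turn [-0.11 -0.15  0.29] F [-0.1 -0.7 -0.8] q7 0.53 grip 2.0 t 19.2333
```

View pics/c10.png

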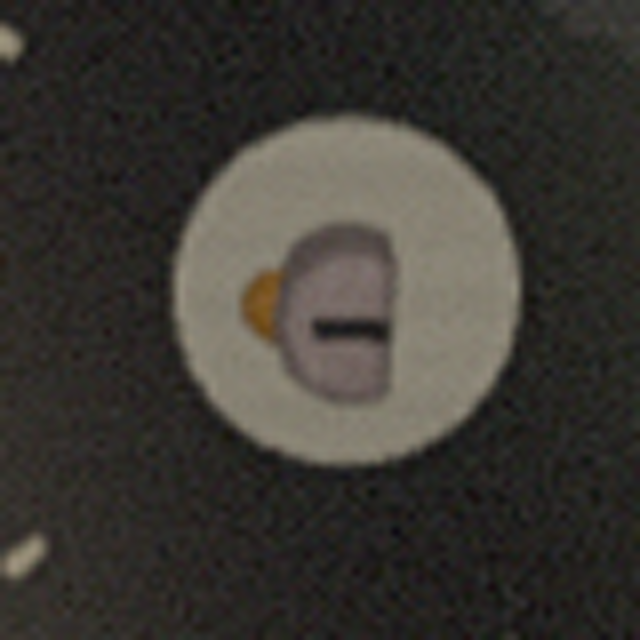

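Shaft c's mark lies along world +x, about -1 to -2°. On to b and a.

```bash
cat > sh.py <<'E'
import sys
from h import *
gx,gy,tag=float(sys.argv[1]),float(sys.argv[2]),sys.argv[3]
im=cam("wrist");q=proj(im,(gx,gy,.073));x,y=q.round().astype(int)
crop(im,x-40,y-40,x+40,y+40,8,f"pics/{tag}.png")
g=cv2.cvtColor(im["pixels"],cv2.COLOR_BGR2GRAY)[y-35:y+35,x-35:x+35]
m=(cv2.GaussianBlur(g,(0,0),1)>90).astype(np.uint8)
c=max(cv2.findContours(m,cv2.RETR_EXTERNAL,cv2.CHAIN_APPROX_NONE)[0],key=cv2.contourArea)
e=cv2.fitEllipse(c);uv=np.array(e[0])+[x-35,y-35]
w=unproj(im,uv,.072);print("collar px",uv.round(2),"axes",np.round(e[1],1),"world",w.round(4))
print("tip axis expected px in crop",((proj(im,w+[0,0,.018])-[x-40,y-40])*8).round(), "x dir",((proj(im,w+[.003,0,.018])-[x-40,y-40])*8).round())
E
python3 sh.py .447 -.3035 c11
python3 -m handwheel '[{"xyz":[0.1,4,0],"angular":[0,0,0]},{"xyz":[0.1,4,0],"angular":[0,0,0]},{"xyz":[0,4,0],"angular":[0,0,0]},{"xyz":[0,0,0],"angular":[0,0,0]}]'
python3 sh.py .445 -.1785 b11
python3 to.py .441 -.095 .145 0
```

```text
collar px [332.26 188.7 ] axes [41.5 42. ] world [ 0.4491 -0.3035  0.072 ]
tip axis expected px in crop [352. 353.] x dir [392. 353.]
time: 19.62
position: [0.4481, -0.222, 0.1479]
tool_rot: [0.002, 1.568, 0.002]
ft_force: [0.1, 2.0, 0.4]
grip_width: 0.228
collar px [317.71 190.79] axes [41.9 42.3] world [ 0.4464 -0.1781  0.072 ]
tip axis expected px in crop [332. 346.] x dir [371. 346.]
shift [-0.71 13.09 -0.34] dist 13.11 turn [0.05 0.24 0.12] F [ 0.  -0.4  0.3] q7 0.37 grip 1.95 t 19.6667
```

View pics/b11.png

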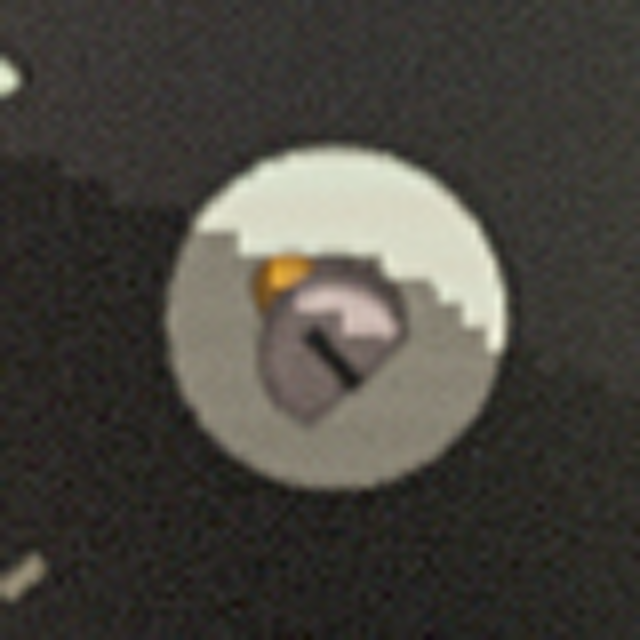

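```bash
cat >> sh.py <<'E'
np.savez(f"{tag}.npz",K=im["K"],cam_to_world=im["cam_to_world"],o=[x-40,y-40])
E
cat > ang.py <<'E'
# ang.py tag u1 v1 u2 v2 (crop px, mark inner->outer) [z]
import sys
from h import *
d=np.load(sys.argv[1]+".npz");im={k:d[k] for k in("K","cam_to_world")}
v=list(map(float,sys.argv[2:]));z=v[4] if len(v)>4 else .09
a=unproj(im,np.array(v[0:2])/8+d["o"],z);b=unproj(im,np.array(v[2:4])/8+d["o"],z);e=b-a
print(a.round(4),b.round(4),"deg",np.degrees(np.arctan2(e[1],e[0])).round(1))
E
python3 sh.py .445 -.1785 b12
python3 ang.py b12 312 332 357 388
python3 ang.py b12 310 425 405 340
python3 -m handwheel '[{"xyz":[-0.2,4,0],"angular":[0,0,0]},{"xyz":[-0.2,4,0],"angular":[0,0,0]},{"xyz":[-0.2,4,0],"angular":[0,0,0]},{"xyz":[0,0,0],"angular":[0,0,0]}]'
python3 sh.py .443 -.0535 a12
python3 to.py .441 -.095 .145 0
```

```text
collar px [317.44 184.56] axes [42.3 42.8] world [ 0.4465 -0.1781  0.072 ]
tip axis expected px in crop [338. 349.] x dir [377. 349.]
[ 0.4445 -0.1768  0.09  ] [ 0.448  -0.1811  0.09  ] deg -51.4
[ 0.4443 -0.184   0.09  ] [ 0.4517 -0.1774  0.09  ] deg 41.8
time: 20.05
position: [0.4437, -0.1105, 0.1514]
tool_rot: [0.004, 1.562, -0.012]
ft_force: [0.0, 0.9, 0.3]
grip_width: 0.228
collar px [318.12 169.57] axes [43.8 44.6] world [ 0.4434 -0.0536  0.072 ]
tip axis expected px in crop [329. 341.] x dir [368. 340.]
shift [-0.3   1.96 -0.66] dist 2.09 turn [0.43 0.58 0.73] F [ 1.2 -1.  -0.4] q7 0.2 grip 2.0 t 20.1
```

View pics/a12.png

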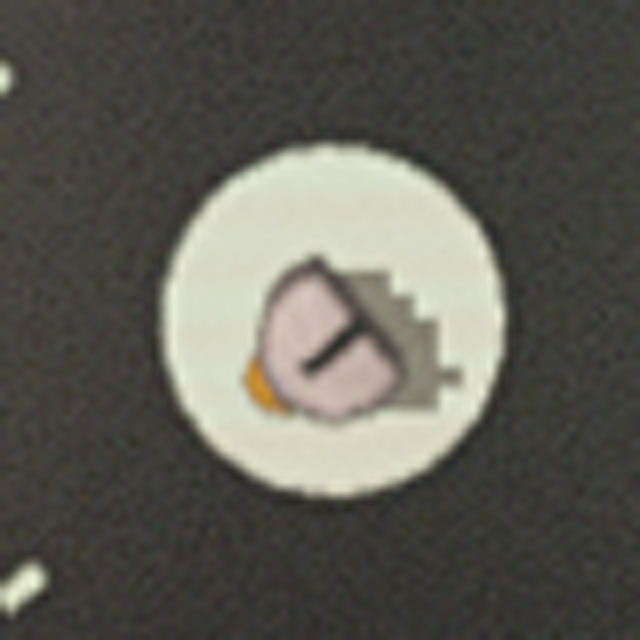

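Shaft angles, from the mark and the flat together: a ≈ +39°, b ≈ -50°, c ≈ -1.5°. Axes: a (0.4434,-0.0536), b (0.4465,-0.178), c (0.449,-0.3035). Going to the knobs now.

```bash
python3 -m handwheel '[{"xyz":[0,4,2],"angular":[0,0.5,0.7]},{"xyz":[0,4,2],"angular":[0,0,0]},{"xyz":[0,4,2],"angular":[0,0,0]},{"xyz":[-0.3,4,0],"angular":[0,0,0]},{"xyz":[-0.3,4,0],"angular":[0,0,0]}]' 4.5
python3 -m handwheel '[{"xyz":[-0.3,3,0],"angular":[0,0,0]},{"xyz":[0,1,0],"angular":[0,0,0]},{"xyz":[0,0,0],"angular":[0,0,0]}]' 
python3 to.py .43 .14 .2 0
python3 - <<'E'
from h import *
im=cam("wrist");cv2.imwrite("pics/w13.png",im["pixels"])
for p in ((.4043,.335,.045),(.403,.250,.045),(.434,.168,.045)):print(proj(im,p).round())
E
```

```text
time: 20.52
position: [0.44, 0.0696, 0.2129]
tool_rot: [0.009, 1.566, -0.024]
ft_force: [1.2, 0.2, -0.2]
grip_width: 0.489
time: 20.77
position: [0.4393, 0.1183, 0.2172]
tool_rot: [0.003, 1.558, -0.014]
ft_force: [0.4, -0.6, 0.4]
grip_width: 0.512
shift [-0.93  2.17 -1.72] dist 2.92 turn [0.42 0.75 0.63] F [ 0.4 -0.6  0.4] q7 -0.23 grip 4.46 t 20.7667
[270. -52.]
[274.  68.]
[312. 167.]
```

View pics/w13.png

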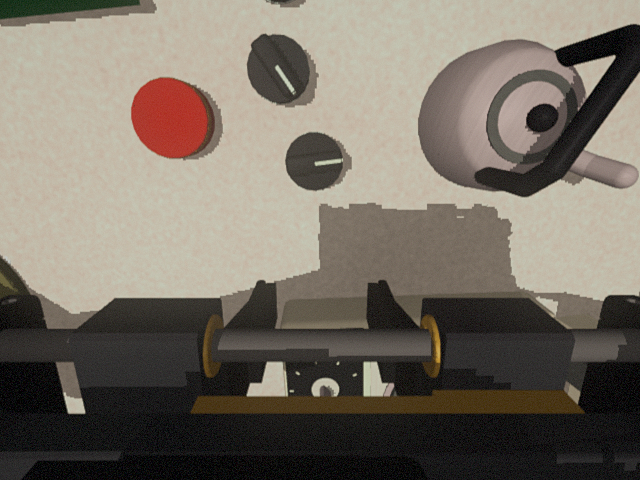

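```bash
python3 -m handwheel '[{"xyz":[0,0.6,0],"angular":[0,0,7]},{"xyz":[0,0.6,0],"angular":[0,0,7]},{"xyz":[0,0.6,0],"angular":[0,0,7]},{"xyz":[0,0.6,0],"angular":[0,0,7]},{"xyz":[0,0.6,0],"angular":[0,0,7]}]'
python3 -m handwheel '[{"xyz":[0.4,0.6,0],"angular":[0,0,7]},{"xyz":[0.4,0.6,0],"angular":[0,0,7]},{"xyz":[0.4,0.6,0],"angular":[0,0,7]},{"xyz":[0.4,0,0],"angular":[0,0,7]},{"xyz":[0.4,0,0],"angular":[0,0,7]}]'
python3 -m handwheel '[{"xyz":[0,0,-1],"angular":[0,0,7]},{"xyz":[0,0,-1],"angular":[0,0,7]},{"xyz":[0,0,-1],"angular":[0,0,7]},{"xyz":[0,0,-1],"angular":[0,0,6]},{"xyz":[0,0,0],"angular":[0,0,0]}]'
python3 to.py .470 .168 .17 97
python3 - <<'E'
from h import *
im=cam("wrist");cv2.imwrite("pics/w14.png",im["pixels"])
for p in ((.434,.168,.045),(.434,.168,.025)):print(proj(im,p).round())
E
```

```text
time: 21.23
position: [0.4439, 0.1349, 0.218]
tool_rot: [-0.479, 1.503, 0.47]
ft_force: [-0.4, -0.1, 0.3]
grip_width: 0.52
time: 21.65
position: [0.469, 0.1402, 0.2177]
tool_rot: [-0.956, 1.337, 0.951]
ft_force: [-0.5, -1.1, 0.1]
grip_width: 0.516
time: 22.07
position: [0.4752, 0.1251, 0.1758]
tool_rot: [-1.309, 1.126, 1.31]
ft_force: [-0.1, -0.8, -0.8]
grip_width: 0.513
shift [-0.52  4.29 -0.58] dist 4.37 turn [-0.58  0.46 -1.04] F [-0.1 -0.8 -0.8] q7 1.38 grip 4.47 t 22.0667
[378. 187.]
[374. 184.]
```

View pics/w14.png

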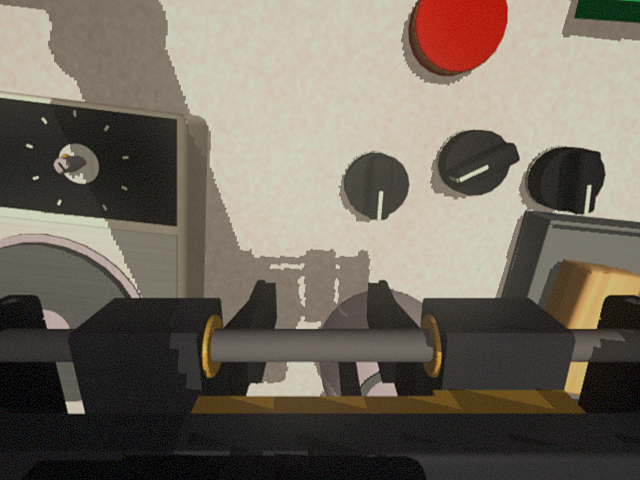

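```bash
cat > kn.py <<'E'
# kn.py gx gy tag zoff : measure knob near guess; zoff = height of knob underside
import sys
from h import *
gx,gy,tag=float(sys.argv[1]),float(sys.argv[2]),sys.argv[3]
im=cam("wrist");q=proj(im,(gx,gy,.03));x,y=q.round().astype(int);x0,y0=max(x-60,0),max(y-60,0)
c=im["pixels"][y0:y+60,x0:x+60];cv2.imwrite(f"pics/{tag}.png",cv2.resize(c,None,fx=5,fy=5,interpolation=cv2.INTER_CUBIC))
np.savez(f"{tag}.npz",K=im["K"],cam_to_world=im["cam_to_world"],o=[x0,y0])
def pr(p): return ((proj(im,p)-[x0,y0])*5).round()
print("guess axis px z0,25,45",pr((gx,gy,0)),pr((gx,gy,.025)),pr((gx,gy,.045)))
E
cat > ang5.py <<'E'
# ang5.py tag z u v [u2 v2]: crop px (x5) to world
import sys
from h import *
d=np.load(sys.argv[1]+".npz");im={k:d[k] for k in("K","cam_to_world")}
z=float(sys.argv[2]);v=np.array(sys.argv[3:],float).reshape(-1,2)
P=[unproj(im,w/5+d["o"],z) for w in v]
print([p.round(4).tolist() for p in P],"mean",np.mean(P,0).round(4))
if len(P)>=2:
    e=P[1]-P[0];print("deg",np.degrees(np.arctan2(e[1],e[0])).round(1),"len",np.linalg.norm(e).round(4))
E
python3 kn.py .434 .168 k3a
```

```text
guess axis px z0,25,45 [275. 274.] [295. 294.] [313. 311.]
```

View pics/k3a.png

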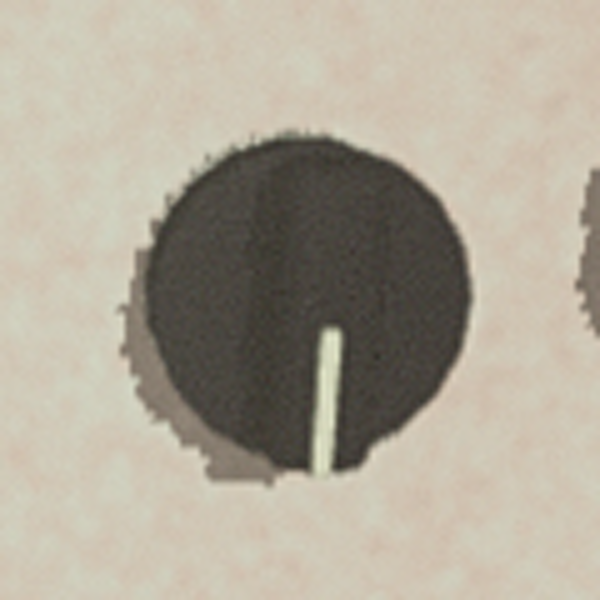

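```bash
python3 ang5.py k3a .025 308.5 297;python3 ang5.py k3a .025 147 297 470 297; python3 ang5.py k3a .045 331 328 321 474; python3 to.py .437 .166 .17 97
```

```text
[[0.4343, 0.1704, 0.025]] mean [0.4343 0.1704 0.025 ]
[[0.4381, 0.1426, 0.025], [0.4305, 0.1983, 0.025]] mean [0.4343 0.1705 0.025 ]
deg 97.7 len 0.0563
[[0.4363, 0.1714, 0.045], [0.4607, 0.1743, 0.045]] mean [0.4485 0.1728 0.045 ]
deg 6.8 len 0.0246
shift [-3.9   4.01 -0.75] dist 5.65 turn [-0.61  0.6  -0.72] F [-0.4 -1.4 -0.7] q7 1.37 grip 4.5 t 22.1667
```

```bash
python3 -m handwheel '[{"xyz":[-2,2.2,-1],"angular":[-0.5,0.5,-0.8]},{"xyz":[-2,2.2,-2],"angular":[0,0,0]},{"xyz":[0,0,-2],"angular":[0,0,0]},{"xyz":[0,0,0],"angular":[0,0,0]}]'
python3 to.py .4345 .1705 .0265 96.8
```

```text
time: 22.5
position: [0.4399, 0.1673, 0.1302]
tool_rot: [-1.284, 1.153, 1.275]
ft_force: [-0.7, -0.7, -0.6]
grip_width: 0.516
shift [ -0.54   0.32 -10.37] dist 10.39 turn [-0.13  0.53  1.16] F [-0.7 -0.7 -0.6] q7 1.22 grip 4.49 t 22.5
```

```bash
python3 -m handwheel '[{"xyz":[-0.5,0.3,-2],"angular":[0,0.5,1]},{"xyz":[0,0,-2],"angular":[0,0,0]},{"xyz":[0,0,-2],"angular":[0,0,0]},{"xyz":[0,0,0],"angular":[0,0,0]}]'
python3 to.py .4345 .1705 .0265 96.8
```

```text
time: 22.83
position: [0.4401, 0.1688, 0.0739]
tool_rot: [-1.289, 1.151, 1.28]
ft_force: [-0.2, -0.0, 0.2]
grip_width: 0.518
shift [-0.56  0.17 -4.74] dist 4.77 turn [-0.1   0.47  0.8 ] F [-0.2 -0.   0.2] q7 1.13 grip 4.51 t 22.8333
```

```bash
python3 -m handwheel '[{"xyz":[-0.6,0.2,-1],"angular":[0,0.5,0.8]},{"xyz":[-0.1,0,-1],"angular":[0,0,0]},{"xyz":[-0.1,0,-1],"angular":[0,0,0]},{"xyz":[0,0,-0.5],"angular":[0,0,0]},{"xyz":[0,0,0],"angular":[0,0,0]}]'
python3 to.py .4345 .1705 .0265 96.8
```

```text
time: 23.25
position: [0.4362, 0.1699, 0.0407]
tool_rot: [-1.292, 1.149, 1.289]
ft_force: [-0.5, -0.2, -0.2]
grip_width: 0.516
shift [-0.17  0.06 -1.42] dist 1.43 turn [-0.14  0.27  0.36] F [-0.5 -0.2 -0.2] q7 1.08 grip 4.49 t 23.25
```

```bash
python3 -m handwheel '[{"xyz":[-0.2,0.1,-0.6],"angular":[0,0.3,0.3]},{"xyz":[0,0,-0.6],"angular":[0,0,0]},{"xyz":[0,0,0],"angular":[0,0,0]}]'
python3 to.py .4345 .1705 .0265 96.8
python3 - <<'E'
from h import *
im=cam("wrist");cv2.imwrite("pics/w15.png",im["pixels"])
E
```

```text
time: 23.5
position: [0.4349, 0.171, 0.0284]
tool_rot: [-1.294, 1.149, 1.296]
ft_force: [-0.1, -0.3, -0.3]
grip_width: 0.519
shift [-0.04 -0.05 -0.19] dist 0.2 turn [-0.14  0.03  0.06] F [-0.1 -0.3 -0.3] q7 1.06 grip 4.52 t 23.5
```

View pics/w15.png

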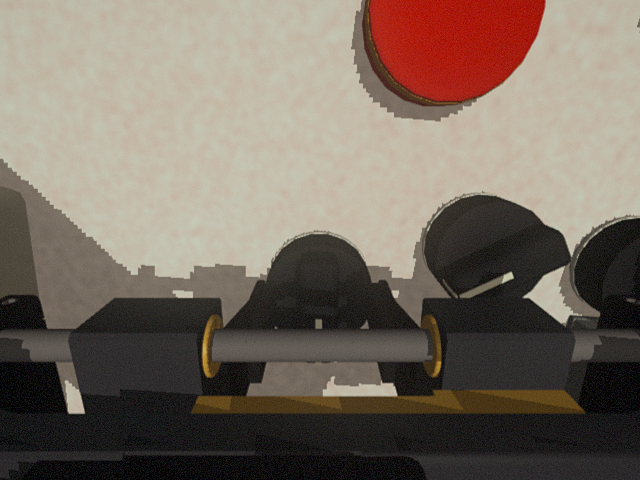

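The knob sits centred between the fingers at u≈318. Closing.

```bash
python3 -m handwheel '[{"xyz":[0,0,-0.1],"angular":[0,0,0]},{"xyz":[0,0,-0.1],"angular":[0,0,0]},{"xyz":[0,0,-0.1],"angular":[0,0,0]},{"xyz":[0,0,0],"angular":[0,0,0]},{"xyz":[0,0,0],"angular":[0,0,0]}]' 1.2 45
python3 to.py .4345 .1705 .0265 96.8
python3 -m handwheel '[{"xyz":[0,0,1.5],"angular":[0,0,0]},{"xyz":[0,0,3],"angular":[0,0,0]},{"xyz":[0,-1,4],"angular":[0,0,0]},{"xyz":[0,-2,3],"angular":[0,0,0]},{"xyz":[0,-3,2],"angular":[0,0,0]}]'
python3 to.py .449 -.3035 .16 88.5
```

```text
time: 23.97
position: [0.4357, 0.1716, 0.0261]
tool_rot: [-1.295, 1.147, 1.295]
ft_force: [-0.9, -1.1, 0.1]
grip_width: 0.229
shift [-0.12 -0.11  0.04] dist 0.17 turn [-0.16  0.13  0.03] F [-0.9 -1.1  0.1] q7 1.06 grip 1.99 t 23.9667
time: 24.38
position: [0.4289, 0.1162, 0.1612]
tool_rot: [-1.294, 1.145, 1.318]
ft_force: [2.0, -0.8, -1.2]
grip_width: 0.203
shift [  2.01 -41.97  -0.12] dist 42.02 turn [-0.5  -0.59 -9.07] F [ 2.  -0.8 -1.2] q7 1.46 grip 1.76 t 24.3833
```

```bash
python3 -m handwheel '[{"xyz":[0.4,-4,0],"angular":[0,0,-3]},{"xyz":[0.4,-4,0],"angular":[0,0,-3]},{"xyz":[0.4,-4,0],"angular":[0,0,-2]},{"xyz":[0.2,-4,0],"angular":[0,0,0]},{"xyz":[0.2,-4,0],"angular":[0,0,0]}]'
python3 -m handwheel '[{"xyz":[0.2,-4,0],"angular":[0,0,0]},{"xyz":[0.2,-4,0],"angular":[0,0,0]},{"xyz":[0,-4,0],"angular":[0,0,0]},{"xyz":[0,-4,0],"angular":[0,0,0]},{"xyz":[0,-3,0],"angular":[0,0,0]}]'
python3 to.py .449 -.3035 .15 88.5
python3 - <<'E'
from h import *
im=cam("wrist");cv2.imwrite("pics/w16.png",im["pixels"])
E
```

```text
time: 24.8
position: [0.4486, -0.0877, 0.1705]
tool_rot: [-1.21, 1.204, 1.2]
ft_force: [1.6, 0.3, -0.2]
grip_width: 0.201
time: 25.22
position: [0.4505, -0.2882, 0.1713]
tool_rot: [-1.212, 1.208, 1.195]
ft_force: [0.6, -0.7, 0.2]
grip_width: 0.202
shift [-0.15 -1.53 -2.13] dist 2.63 turn [ 0.24  0.6  -1.12] F [ 0.6 -0.7  0.2] q7 2.03 grip 1.76 t 25.2167
```

View pics/w16.png

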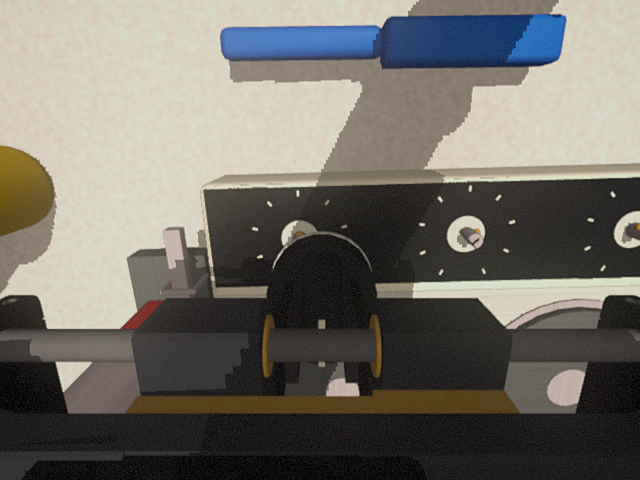

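```bash
cat > held.py <<'E'
# knob held: u v of camera-side extreme of disc rim; prints offset of knob centre from TCP along camera-side axis
import sys
from h import *
im=cam("wrist");p,r,s=tcp()
g=cv2.GaussianBlur(cv2.cvtColor(im["pixels"],cv2.COLOR_BGR2GRAY),(0,0),1)
y0=int(sys.argv[1]) if len(sys.argv)>1 else 200
crop(im,240,200,400,300,5,"pics/"+(sys.argv[2] if len(sys.argv)>2 else "held")+".png")
for off in (.0015,-.0235):   # rim top z25 and underside z0, knob grip depth 26.5mm
    for d in (-.002,0,.002):
        c=p+r[:,0]*off*-1*0
        c=p.copy();c[2]+=off
        e=c+ r[:,1]*(.028+d)
        print("off",off,"shift",d,"px",proj(im,e).round(1))
E
python3 held.py 200 held1
```

```text
off 0.0015 shift -0.002 px [327.3 250.9]
off 0.0015 shift 0 px [327.3 246.9]
off 0.0015 shift 0.002 px [327.3 242.8]
off -0.0235 shift -0.002 px [326.8 235.8]
off -0.0235 shift 0 px [326.9 232.2]
off -0.0235 shift 0.002 px [326.9 228.6]
```

View pics/held1.png

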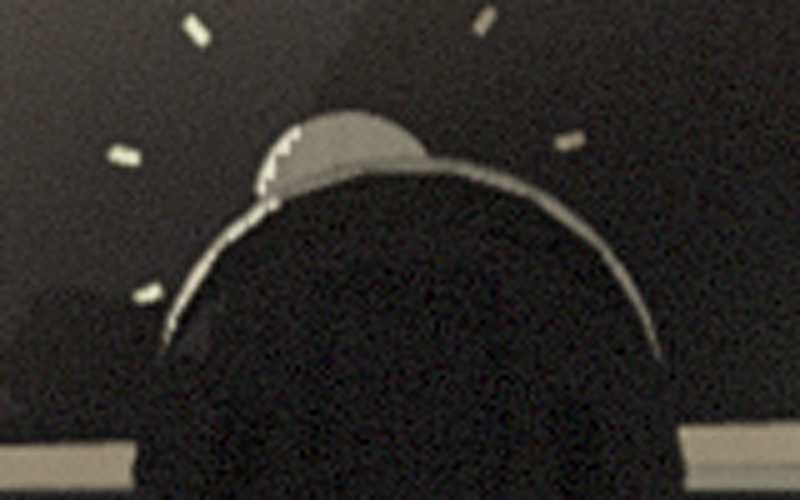

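```bash
python3 - <<'E'
from h import *
im=cam("wrist");p,r,s=tcp()
M=np.array(im["cam_to_world"])
print("cam in tool", (r.T@(M[:3,3]-p)).round(4)); print((r.T@M[:3,:3]).round(4))
for d in (0,.028,.06): print(proj(im,p+r[:,1]*d))
for d in (0,.05,.1): print(proj(im,p+r[:,0]*d))
E
```

```text
cam in tool [-0.1622  0.08   -0.0023]
[[ 0.0014 -0.289   0.9573]
 [-0.0025 -0.9573 -0.289 ]
 [ 1.     -0.002  -0.0021]]
[326.96148594 301.01668024]
[327.07737337 247.23689177]
[327.22407077 179.15914439]
[326.96148594 301.01668024]
[325.8918719  265.36776712]
[325.19576371 242.16734174]
```

```bash
python3 - <<'E'
from h import *
for t,p in(("c10",(.441,-.350,.1432)),("b11",(.4481,-.222,.1479)),("b12",(.4481,-.222,.1479)),("a12",(.4437,-.1105,.1514)),("k3a",(.4752,.1251,.1758))):
    try: M=np.load(t+".npz")["cam_to_world"];print(t,(M[:3,3]-p).round(4))
    except Exception as e: print(e)
for i in range(2):
    im=cam("wrist");p,r,s=tcp();M=np.array(im["cam_to_world"]);print((M[:3,3]-p).round(4),(r.T@(M[:3,3]-p)).round(4),p.round(4))
E
```

```text
c10 [0.0016 0.0805 0.1624]
[Errno 2] No such file or directory: 'b11.npz'
b12 [0.0003 0.077  0.1626]
a12 [1.000e-04 8.150e-02 1.618e-01]
k3a [-0.0792 -0.0116  0.1622]
[-0.0815 -0.0005  0.1613] [-0.1621  0.0798 -0.0011] [ 0.4511 -0.2846  0.1709]
[-0.0812  0.0003  0.1612] [-0.1621  0.0795 -0.0002] [ 0.4516 -0.2832  0.1711]
```

```bash
python3 to.py .4499 -.3035 .125 88.5; python3 -m handwheel '[{"xyz":[-0.1,-1.9,-1],"angular":[0.2,0.6,-1]},{"xyz":[0,0,-1],"angular":[0,0,0]},{"xyz":[0,0,-1],"angular":[0,0,0]},{"xyz":[0,0,0],"angular":[0,0,0]}]'
python3 to.py .4499 -.3035 .125 88.5
```

```text
shift [-0.17 -2.03 -4.61] dist 5.04 turn [ 0.09  0.59 -1.31] F [-0.5 -0.3 -0.2] q7 2.03 grip 1.75 t 25.4667
time: 25.8
position: [0.4532, -0.2955, 0.1411]
tool_rot: [-1.201, 1.212, 1.201]
ft_force: [-1.6, 1.0, -0.5]
grip_width: 0.201
shift [-0.33 -0.8  -1.61] dist 1.83 turn [-0.09  0.09 -0.91] F [-1.6  1.  -0.5] q7 2.01 grip 1.74 t 25.8
```

```bash
python3 -m handwheel '[{"xyz":[-0.3,-0.8,-0.8],"angular":[0,0,-0.9]},{"xyz":[0,0,-0.7],"angular":[0,0,0]},{"xyz":[0,0,0],"angular":[0,0,0]}]'
python3 to.py .4499 -.3035 .125 88.5
python3 -m handwheel '[{"xyz":[0,0,0],"angular":[0,0,0]}]'
python3 to.py .4499 -.3035 .125 88.5
```

```text
time: 26.05
position: [0.4509, -0.3006, 0.1251]
tool_rot: [-1.193, 1.217, 1.193]
ft_force: [0.7, 0.0, -0.5]
grip_width: 0.199
shift [-0.1  -0.29 -0.01] dist 0.3 turn [-0.1   0.1  -0.24] F [ 0.7  0.  -0.5] q7 2.01 grip 1.74 t 26.05
time: 26.13
position: [0.4507, -0.3005, 0.1248]
tool_rot: [-1.192, 1.217, 1.193]
ft_force: [-0.0, 0.6, -1.0]
grip_width: 0.205
shift [-0.08 -0.3   0.02] dist 0.31 turn [-0.11  0.08 -0.25] F [-0.   0.6 -1. ] q7 2.01 grip 1.79 t 26.1333
```

```bash
python3 -m handwheel '[{"xyz":[-0.1,-0.3,0],"angular":[0,0,-0.2]},{"xyz":[0,0,-0.2],"angular":[0,0,0]},{"xyz":[0,0,0],"angular":[0,0,0]}]'
python3 to.py .4499 -.3035 .1165 88.5
python3 held.py 200 held2
python3 - <<'E'
from h import *
im=cam("wrist")
print("collar c px at rim region",proj(im,(.449,-.3035,.072)),proj(im,(.449,-.3035,.09)))
E
```

```text
time: 26.38
position: [0.4499, -0.3035, 0.1232]
tool_rot: [-1.19, 1.218, 1.19]
ft_force: [0.2, 0.9, -1.2]
grip_width: 0.201
shift [-0.    0.   -0.67] dist 0.67 turn [-0.08  0.12 -0.05] F [ 0.2  0.9 -1.2] q7 2.01 grip 1.75 t 26.3833
off 0.0015 shift -0.002 px [318.1 250.9]
off 0.0015 shift 0 px [318.1 246.8]
off 0.0015 shift 0.002 px [318.1 242.7]
off -0.0235 shift -0.002 px [318.4 236.1]
off -0.0235 shift 0 px [318.4 232.5]
off -0.0235 shift 0.002 px [318.4 228.9]
collar c px at rim region [319.64394594 261.47079156] [319.56407294 272.12891101]
```

View pics/held2.png

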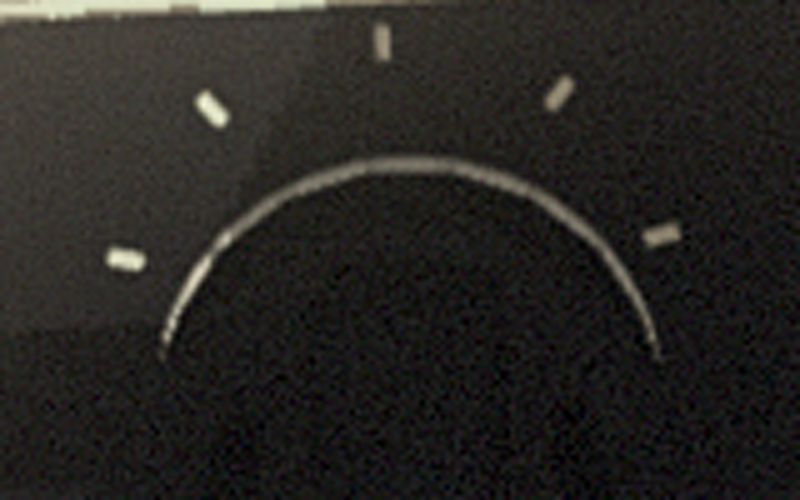

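```bash
cat > ticks.py <<'E'
# fit circle through tick centres (crop px x5, origin 240,200), plane z=.0705; needs static pose
import sys
from h import *
from scipy.optimize import least_squares
im=cam("wrist");v=np.array(sys.argv[1:],float).reshape(-1,2)
P=np.array([unproj(im,w/5+[240,200],.0705)[:2] for w in v])
s=least_squares(lambda q:np.hypot(*(P-q[:2]).T)-q[2],[*P.mean(0),.03]);print("centre",s.x.round(4),"res mm",(s.fun*1e3).round(2))
E
python3 ticks.py 213 110 383 42 560 93 125 258 662 235; python3 to.py .4499 -.3035 .1165 88.5
```

```text
centre [ 0.4503 -0.3037  0.0349] res mm [-0.15  0.09  0.02  0.07 -0.04]
shift [-0.02  0.02 -0.7 ] dist 0.7 turn [-0.06  0.14 -0.06] F [-0.2 -0.5 -0.3] q7 2.01 grip 1.79 t 26.5333
```

```bash
cat > rel.py <<'E'
# rel.py zunder  then: ticks via file-free args: "t u v u v ..." "r u v ..." crop px x5 origin (240,200); circle fits for ticks (z .0705) and held knob rim (z zunder, R .028)
import sys
from h import *
from scipy.optimize import least_squares
im=cam("wrist");a=" ".join(sys.argv[2:]);t,rr=a.split("r");zu=float(sys.argv[1])
f=lambda s:np.array(s.replace("t","").split(),float).reshape(-1,2)
U=lambda v,z:np.array([unproj(im,w/5+[240,200],z)[:2] for w in v])
P=U(f(t),.0705);s=least_squares(lambda q:np.hypot(*(P-q[:2]).T)-q[2],[*P.mean(0),.03])
Q=U(f(rr),zu);k=least_squares(lambda q:np.hypot(*(Q-q[:2]).T)-q[2],[*Q.mean(0),.028])
k2=least_squares(lambda q:np.hypot(*(Q-q[:2]).T)-.028,[*Q.mean(0)])
print("ticks",s.x.round(4),"rim",k.x.round(4),"rim R fixed",k2.x.round(4),(k2.fun*1e3).round(2)); print("move knob by mm",((s.x[:2]-k2.x[:2])*1e3).round(2)); p=tcp()[0];print("rim-TCP mm",((k2.x-p[:2])*1e3).round(2))
E
python3 rel.py .0968 t 213 110 383 42 560 93 125 258 662 235 r 164 355 200 260 290 187 408 157 520 183 610 252 660 355
```

```text
ticks [ 0.4503 -0.3036  0.0349] rim [ 0.4512 -0.302   0.0285] rim R fixed [ 0.4506 -0.302 ] [ 0.13  0.36 -0.09  0.01 -0.23 -0.07  0.54]
move knob by mm [-0.31 -1.61]
rim-TCP mm [0.56 1.63]
```

```bash
python3 -m handwheel '[{"xyz":[0,-0.15,-0.3],"angular":[0,0,0]},{"xyz":[0,0,-0.3],"angular":[0,0,0]},{"xyz":[0,0,0],"angular":[0,0,0]}]'
python3 to.py .4496 -.3051 .1165 88.5
python3 -m handwheel '[{"xyz":[0,0,-0.3],"angular":[0,0,0]},{"xyz":[0,0,-0.3],"angular":[0,0,0]},{"xyz":[0,0,0],"angular":[0,0,0]}]'
python3 to.py .4496 -.3051 .1165 88.5
```

```text
time: 26.83
position: [0.4504, -0.3054, 0.1174]
tool_rot: [-1.192, 1.218, 1.189]
ft_force: [-0.1, 0.6, -0.1]
grip_width: 0.202
shift [-0.08  0.03 -0.09] dist 0.13 turn [-0.03  0.18 -0.06] F [-0.1  0.6 -0.1] q7 2.01 grip 1.76 t 26.8333
time: 27.08
position: [0.4494, -0.3057, 0.1108]
tool_rot: [-1.191, 1.22, 1.19]
ft_force: [-0.4, -0.2, -1.0]
grip_width: 0.201
shift [0.02 0.06 0.57] dist 0.57 turn [-0.03  0.05 -0.04] F [-0.4 -0.2 -1. ] q7 2.0 grip 1.75 t 27.0833
```

```bash
python3 -m handwheel '[{"xyz":[0,0,-0.3],"angular":[0,0,0]},{"xyz":[0,0,-0.4],"angular":[0,0,0]},{"xyz":[0,0,-0.4],"angular":[0,0,0]}]'
python3 to.py .4496 -.3051 .0985 88.5
python3 -m handwheel '[{"xyz":[0,0,-0.6],"angular":[0,0,0]},{"xyz":[0,0,-0.8],"angular":[0,0,0]}]'
python3 to.py .4496 -.3051 .0985 88.5
```

```text
time: 27.33
position: [0.4514, -0.3063, 0.1071]
tool_rot: [-1.194, 1.221, 1.187]
ft_force: [-8.1, 5.1, 23.1]
grip_width: 0.198
shift [-0.18  0.12 -0.86] dist 0.89 turn [ 0.16  0.16 -0.03] F [-8.1  5.1 23.1] q7 2.0 grip 1.73 t 27.3333
time: 27.5
position: [0.452, -0.3065, 0.0988]
tool_rot: [-1.195, 1.223, 1.186]
ft_force: [-17.2, 11.5, 63.7]
grip_width: 0.2
shift [-0.24  0.14 -0.03] dist 0.28 turn [ 0.3   0.14 -0.02] F [-17.2  11.5  63.7] q7 1.99 grip 1.74 t 27.5
```

```bash
python3 -m handwheel '[{"xyz":[0,0,0],"angular":[0,0,0]},{"xyz":[0,0,0],"angular":[0,0,0]},{"xyz":[0,0,0.1],"angular":[0,0,0]},{"xyz":[0,0,0],"angular":[0,0,0]}]' 4.5
python3 to.py .4496 -.3051 .0985 88.5
python3 -m handwheel '[{"xyz":[0,0,2],"angular":[0,0,0]},{"xyz":[0,0,3],"angular":[0,0,0]},{"xyz":[2,1,3],"angular":[0,0,0]},{"xyz":[3,1,2],"angular":[0,0,0]},{"xyz":[0,0,0],"angular":[0,0,0]}]'
python3 - <<'E'
from h import *
im=cam("wrist");cv2.imwrite("pics/w17.png",im["pixels"])
im=cam("scene");crop(im,200,150,340,260,5,"pics/s17.png")
E
```

```text
time: 27.83
position: [0.454, -0.3067, 0.1022]
tool_rot: [-1.199, 1.222, 1.182]
ft_force: [0.4, -0.2, 0.2]
grip_width: 0.422
shift [-0.44  0.16 -0.37] dist 0.6 turn [ 0.44  0.36 -0.06] F [ 0.4 -0.2  0.2] q7 1.99 grip 3.67 t 27.8333
time: 28.25
position: [0.5013, -0.2854, 0.2019]
tool_rot: [-1.189, 1.224, 1.186]
ft_force: [0.4, 0.3, 0.6]
grip_width: 0.518
```

View pics/w17.png

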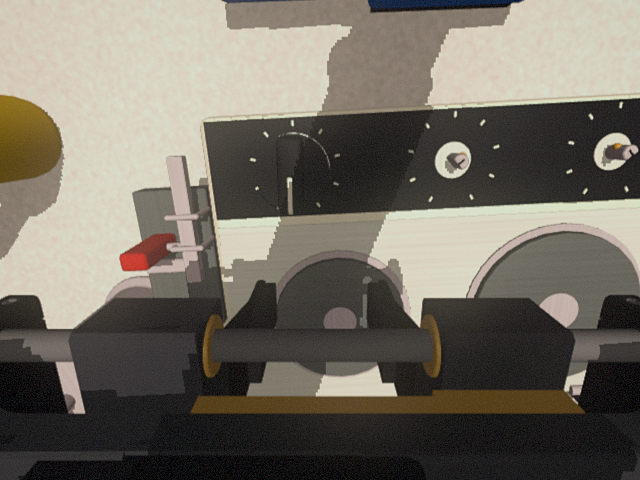

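View pics/s17.png

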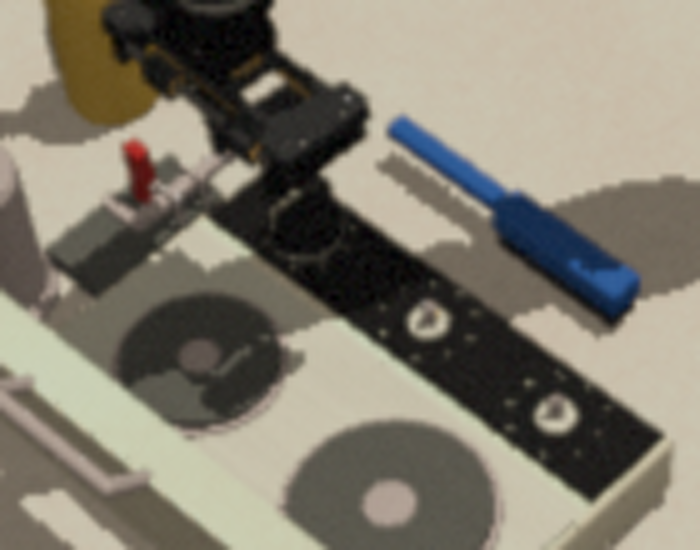

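Knob 3 is seated on shaft c: the tips reached z 0.0988 while still gripping, which means the underside is at about 0.072. Next is knob 2.

```bash
python3 -m handwheel '[{"xyz":[-0.8,4,0.5],"angular":[0,0,-5]},{"xyz":[-0.8,4,0],"angular":[0,0,-5]},{"xyz":[-0.8,4,0],"angular":[0,0,-5]},{"xyz":[-0.8,4,0],"angular":[0,0,-5]},{"xyz":[-0.8,4,0],"angular":[0,0,-5]}]'
python3 -m handwheel '[{"xyz":[-0.8,4,0],"angular":[0,0,-5]},{"xyz":[-0.8,4,0],"angular":[0,0,-5]},{"xyz":[-0.8,4,0],"angular":[0,0,-5]},{"xyz":[-0.8,4,0],"angular":[0,0,-5]},{"xyz":[-0.8,4,0],"angular":[0,0,-5]}]'
python3 -m handwheel '[{"xyz":[0,2,-1],"angular":[0,0,-5]},{"xyz":[0,1,-1],"angular":[0,0,0]},{"xyz":[0,0,0],"angular":[0,0,0]},{"xyz":[0,0,0],"angular":[0,0,0]}]'
python3 to.py .42 .22 .17 34
python3 kn.py .403 .250 k2a
python3 - <<'E'
from h import *
im=cam("wrist");cv2.imwrite("pics/w18.png",im["pixels"])
E
```

```text
time: 28.77
position: [0.4468, -0.0948, 0.1939]
tool_rot: [-0.814, 1.42, 0.839]
ft_force: [0.7, 1.3, 0.2]
grip_width: 0.517
time: 29.18
position: [0.3971, 0.107, 0.1861]
tool_rot: [-0.446, 1.539, 0.479]
ft_force: [0.6, 0.1, 0.1]
grip_width: 0.514
time: 29.52
position: [0.3907, 0.1431, 0.1618]
tool_rot: [-0.381, 1.557, 0.411]
ft_force: [0.0, -0.3, -0.1]
grip_width: 0.516
shift [2.93 7.69 0.82] dist 8.27 turn [-0.67 -1.53  5.16] F [ 0.  -0.3 -0.1] q7 0.27 grip 4.49 t 29.5167
guess axis px z0,25,45 [263. 307.] [292. 301.] [319. 296.]
```

View pics/w18.png

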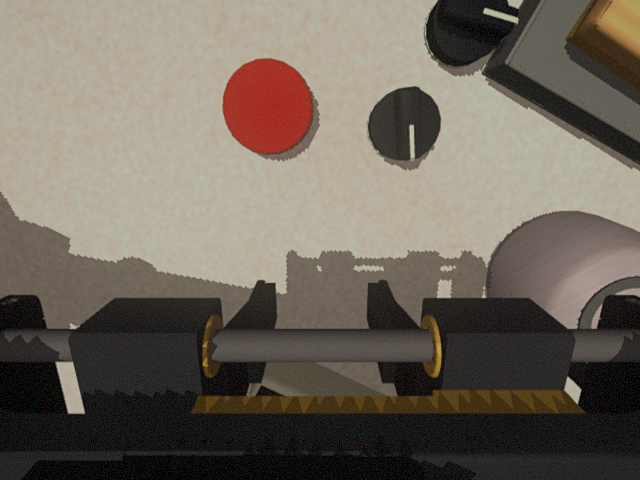

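View pics/k2a.png

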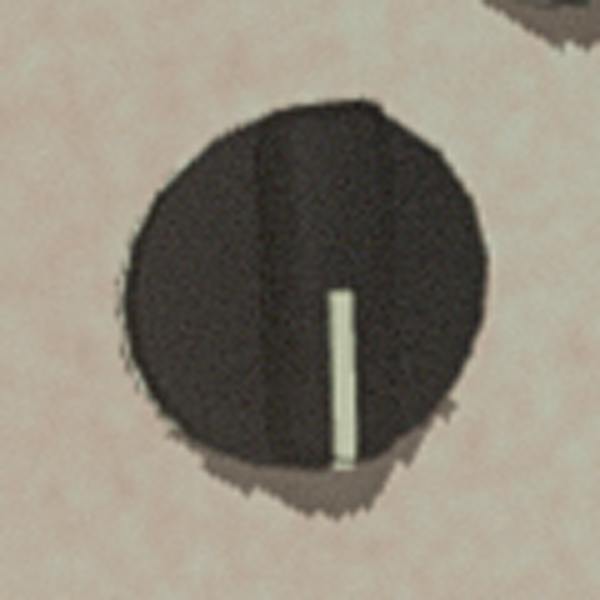

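```bash
python3 ang5.py k2a .025 306 286; python3 ang5.py k2a .025 125 286 488 286; python3 ang5.py k2a .045 341 291 345 466; python3 to.py .403 .250 .15 34
```

```text
[[0.4037, 0.253, 0.025]] mean [0.4037 0.253  0.025 ]
[[0.3786, 0.2392, 0.025], [0.4288, 0.2669, 0.025]] mean [0.4037 0.2531 0.025 ]
deg 28.9 len 0.0574
[[0.4055, 0.2522, 0.045], [0.4197, 0.2312, 0.045]] mean [0.4126 0.2417 0.045 ]
deg -55.9 len 0.0254
shift [ 1.17 10.77 -1.22] dist 10.9 turn [-0.7  -1.5   5.29] F [0.1 0.3 0.5] q7 0.27 grip 4.45 t 29.6167
```

```bash
python3 -m handwheel '[{"xyz":[0.4,3.8,0],"angular":[-0.7,-1.5,5]},{"xyz":[0.4,3.8,-1],"angular":[0,0,0]},{"xyz":[0.4,3,-2],"angular":[0,0,0]},{"xyz":[0,0,-2],"angular":[0,0,0]},{"xyz":[0,0,0],"angular":[0,0,0]}]'
python3 to.py .404 .2532 .0265 34
```

```text
time: 30.03
position: [0.4099, 0.2421, 0.1118]
tool_rot: [-0.448, 1.519, 0.444]
ft_force: [0.1, -2.2, -0.6]
grip_width: 0.516
shift [-0.59  1.11 -8.53] dist 8.62 turn [0.02 0.34 1.37] F [ 0.1 -2.2 -0.6] q7 -0.15 grip 4.49 t 30.0333
```

```bash
python3 -m handwheel '[{"xyz":[-0.6,1.1,-1.5],"angular":[0,0.3,1.3]},{"xyz":[0,0,-2],"angular":[0,0,0]},{"xyz":[0,0,-1.5],"angular":[0,0,0]},{"xyz":[0,0,0],"angular":[0,0,0]}]'
python3 to.py .404 .2532 .0265 34
```

```text
time: 30.37
position: [0.408, 0.2469, 0.0613]
tool_rot: [-0.459, 1.524, 0.455]
ft_force: [-0.0, -0.5, 0.4]
grip_width: 0.515
shift [-0.4   0.63 -3.48] dist 3.56 turn [ 0.18 -0.04  0.6 ] F [-0.  -0.5  0.4] q7 -0.25 grip 4.48 t 30.3667
```

```bash
python3 -m handwheel '[{"xyz":[-0.4,0.7,-0.5],"angular":[0,0,0.6]},{"xyz":[0,0,-1],"angular":[0,0,0]},{"xyz":[0,0,0],"angular":[0,0,0]}]'
python3 to.py .404 .2532 .0265 34
python3 -m handwheel '[{"xyz":[0,0,0],"angular":[0,0,0]}]'
python3 to.py .404 .2532 .0265 34
python3 - <<'E'
from h import *
im=cam("wrist");cv2.imwrite("pics/w19.png",im["pixels"])
E
```

```text
time: 30.62
position: [0.4071, 0.2506, 0.0476]
tool_rot: [-0.465, 1.521, 0.455]
ft_force: [-0.1, -0.1, -0.6]
grip_width: 0.516
shift [-0.31  0.26 -2.11] dist 2.15 turn [0.35 0.15 0.36] F [-0.1 -0.1 -0.6] q7 -0.29 grip 4.48 t 30.6167
time: 30.7
position: [0.4076, 0.2506, 0.0481]
tool_rot: [-0.465, 1.52, 0.454]
ft_force: [0.1, 1.1, 0.1]
grip_width: 0.517
shift [-0.36  0.26 -2.16] dist 2.21 turn [0.35 0.21 0.37] F [0.1 1.1 0.1] q7 -0.29 grip 4.5 t 30.7
```

View pics/w19.png

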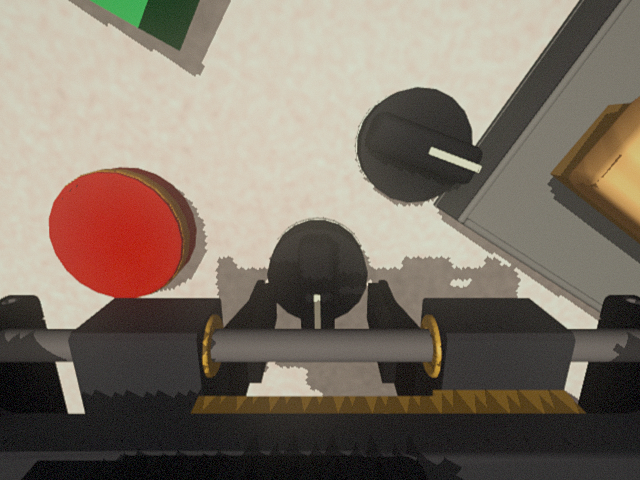

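```bash
python3 -m handwheel '[{"xyz":[-0.4,0.3,-0.7],"angular":[0.3,0.2,0.4]},{"xyz":[0,0,-0.7],"angular":[0,0,0]},{"xyz":[0,0,-0.5],"angular":[0,0,0]},{"xyz":[0,0,0],"angular":[0,0,0]}]'
python3 to.py .404 .2532 .0265 34
python3 -m handwheel '[{"xyz":[0,0.1,-0.1],"angular":[0,0,0]},{"xyz":[0,0,-0.1],"angular":[0,0,0]},{"xyz":[0,0,0],"angular":[0,0,0]},{"xyz":[0,0,0],"angular":[0,0,0]},{"xyz":[0,0,0],"angular":[0,0,0]}]' 1.2 45
python3 to.py .404 .2532 .0265 34
```

```text
time: 31.08
position: [0.4046, 0.2535, 0.0288]
tool_rot: [-0.466, 1.518, 0.463]
ft_force: [-0.4, -0.2, -0.1]
grip_width: 0.516
shift [-0.06 -0.03 -0.23] dist 0.24 turn [ 0.05  0.18 -0.  ] F [-0.4 -0.2 -0.1] q7 -0.32 grip 4.49 t 31.0833
time: 31.5
position: [0.4041, 0.2549, 0.0262]
tool_rot: [-0.466, 1.519, 0.464]
ft_force: [-1.0, 0.3, -0.3]
grip_width: 0.225
shift [-0.01 -0.17  0.03] dist 0.18 turn [ 0.03  0.11 -0.05] F [-1.   0.3 -0.3] q7 -0.32 grip 1.96 t 31.5
```

```bash
python3 -m handwheel '[{"xyz":[0,0,1.5],"angular":[0,0,0]},{"xyz":[0.3,0,3],"angular":[0,0,0]},{"xyz":[0.8,-1,4],"angular":[0,0,0]},{"xyz":[1,-3,3],"angular":[0,0,1]},{"xyz":[1,-4,1],"angular":[0,0,1]}]'
python3 -m handwheel '[{"xyz":[0.7,-4,0],"angular":[0,0,1]},{"xyz":[0.4,-4,0],"angular":[0,0,1]},{"xyz":[0.2,-4,0],"angular":[0,0,1]},{"xyz":[0,-4,0],"angular":[0,0,1]},{"xyz":[0,-4,0],"angular":[0,0,0]}]'
python3 -m handwheel '[{"xyz":[0,-4,0],"angular":[0,0,0]},{"xyz":[0,-4,0],"angular":[0,0,0]},{"xyz":[0,-4,0],"angular":[0,0,0]},{"xyz":[0,0,0],"angular":[0,0,0]}]'
python3 to.py .447 -.1795 .135 40
```

```text
time: 31.92
position: [0.4282, 0.1815, 0.1527]
tool_rot: [-0.505, 1.517, 0.515]
ft_force: [1.2, -0.5, -0.9]
grip_width: 0.201
time: 32.33
position: [0.4458, -0.0246, 0.1594]
tool_rot: [-0.575, 1.488, 0.567]
ft_force: [0.1, -0.2, -0.6]
grip_width: 0.204
time: 32.67
position: [0.4432, -0.1585, 0.1605]
tool_rot: [-0.573, 1.491, 0.552]
ft_force: [-0.7, -1.0, -0.3]
grip_width: 0.201
shift [ 0.38 -2.1  -2.55] dist 3.33 turn [ 0.61  0.53 -1.21] F [-0.7 -1.  -0.3] q7 1.01 grip 1.75 t 32.6667
```

```bash
python3 -m handwheel '[{"xyz":[0.4,-2,-1.3],"angular":[0.6,0.5,-1.2]},{"xyz":[0,0,-1.2],"angular":[0,0,0]},{"xyz":[0,0,-0.6],"angular":[0,0,0]},{"xyz":[0,0,0],"angular":[0,0,0]}]'
python3 to.py .447 -.1795 .123 40
python3 -m handwheel '[{"xyz":[0,0,0],"angular":[0,0,0]}]'
python3 to.py .447 -.1795 .123 40
```

```text
time: 33.0
position: [0.4469, -0.1827, 0.1288]
tool_rot: [-0.54, 1.501, 0.539]
ft_force: [-0.7, 0.1, -0.9]
grip_width: 0.201
shift [ 0.01  0.32 -0.58] dist 0.66 turn [0.02 0.09 0.48] F [-0.7  0.1 -0.9] q7 0.97 grip 1.75 t 33.0
time: 33.08
position: [0.4467, -0.1819, 0.1285]
tool_rot: [-0.54, 1.501, 0.54]
ft_force: [0.5, 0.5, -0.3]
grip_width: 0.205
shift [ 0.03  0.24 -0.55] dist 0.61 turn [-0.02  0.06  0.43] F [ 0.5  0.5 -0.3] q7 0.97 grip 1.78 t 33.0833
```

```bash
python3 -m handwheel '[{"xyz":[0,0.2,-0.3],"angular":[0,0,0.4]},{"xyz":[0,0,-0.2],"angular":[0,0,0]},{"xyz":[0,0,0],"angular":[0,0,0]}]'
python3 to.py .447 -.1795 .123 40
python3 held.py 200 held3; python3 to.py .447 -.1795 .123 40
```

```text
time: 33.33
position: [0.4473, -0.1779, 0.1242]
tool_rot: [-0.55, 1.499, 0.548]
ft_force: [-0.1, 0.4, 0.1]
grip_width: 0.203
shift [-0.03 -0.16 -0.12] dist 0.2 turn [ 0.06  0.11 -0.21] F [-0.1  0.4  0.1] q7 0.97 grip 1.77 t 33.3333
off 0.0015 shift -0.002 px [319.1 252.7]
off 0.0015 shift 0 px [319.1 248.7]
off 0.0015 shift 0.002 px [319.1 244.6]
off -0.0235 shift -0.002 px [319.4 237.7]
off -0.0235 shift 0 px [319.4 234.2]
off -0.0235 shift 0.002 px [319.4 230.5]
shift [-0.05 -0.17 -0.14] dist 0.23 turn [ 0.06  0.12 -0.22] F [ 0.1  0.  -0.7] q7 0.97 grip 1.74 t 33.3833
```

View pics/held3.png

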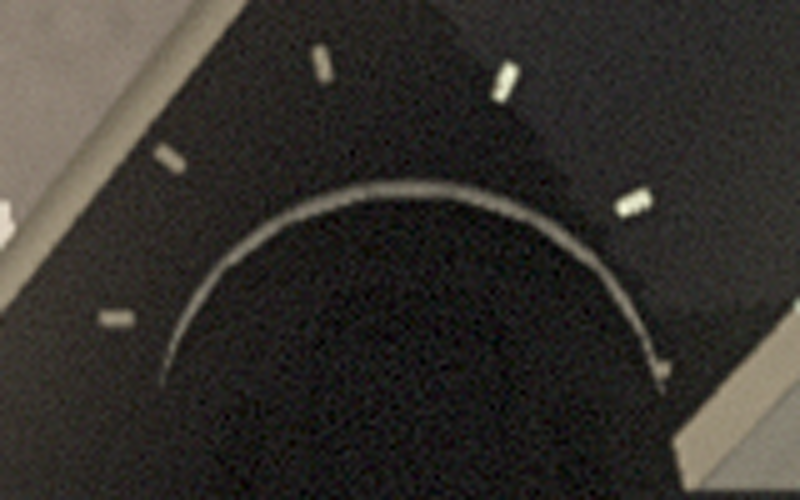

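```bash
python3 rel.py .0977 t 322 64 505 82 170 158 634 201 116 318 r 162 382 221 262 300 207 408 180 520 206 605 266 660 375; python3 to.py .447 -.1795 .123 40
```

```text
ticks [ 0.4474 -0.1792  0.0349] rim [ 0.4508 -0.1787  0.0286] rim R fixed [ 0.4502 -0.1781] [ 0.5   0.12 -0.19  0.06 -0.23  0.09  0.54]
move knob by mm [-2.84 -1.02]
rim-TCP mm [ 2.67 -0.09]
shift [-0.06 -0.15 -0.15] dist 0.22 turn [ 0.06  0.13 -0.2 ] F [ 0.1  0.4 -0.2] q7 0.97 grip 1.75 t 33.4333
```

```bash
python3 -m handwheel '[{"xyz":[-0.28,-0.1,-0.3],"angular":[0,0,-0.2]},{"xyz":[0,0,-0.3],"angular":[0,0,0]},{"xyz":[0,0,0],"angular":[0,0,0]}]'
python3 to.py .4447 -.179 .1185 40
```

```text
time: 33.68
position: [0.445, -0.179, 0.1188]
tool_rot: [-0.549, 1.498, 0.544]
ft_force: [-0.0, -0.1, -0.5]
grip_width: 0.2
shift [-0.03  0.   -0.03] dist 0.04 turn [ 0.15  0.2  -0.02] F [-0.  -0.1 -0.5] q7 0.97 grip 1.74 t 33.6833
```

```bash
python3 -m handwheel '[{"xyz":[0,0,-0.4],"angular":[0,0,0]},{"xyz":[0,0,-0.4],"angular":[0,0,0]},{"xyz":[0,0,0],"angular":[0,0,0]}]'
python3 to.py .4447 -.179 .110 40
```

```text
time: 33.93
position: [0.4445, -0.1787, 0.11]
tool_rot: [-0.548, 1.499, 0.544]
ft_force: [-0.3, 0.1, 0.2]
grip_width: 0.203
shift [ 0.02 -0.03 -0.  ] dist 0.04 turn [0.11 0.14 0.  ] F [-0.3  0.1  0.2] q7 0.96 grip 1.76 t 33.9333
```

```bash
python3 -m handwheel '[{"xyz":[0,0,-0.4],"angular":[0,0,0]},{"xyz":[-0.1,0,-0.6],"angular":[0,0,0]},{"xyz":[-0.1,0,-0.7],"angular":[0,0,0]}]'
python3 to.py .4447 -.179 .0985 40
python3 -m handwheel '[{"xyz":[-0.1,0,-0.7],"angular":[0,0,0]}]'
python3 to.py .4447 -.179 .0985 40
```

```text
time: 34.18
position: [0.4458, -0.1793, 0.0984]
tool_rot: [-0.551, 1.497, 0.541]
ft_force: [-14.1, 7.7, 57.5]
grip_width: 0.204
shift [-0.11  0.03  0.01] dist 0.11 turn [0.29 0.33 0.01] F [-14.1   7.7  57.5] q7 0.94 grip 1.78 t 34.1833
time: 34.27
position: [0.4463, -0.1798, 0.0971]
tool_rot: [-0.553, 1.499, 0.539]
ft_force: [-29.8, 13.3, 98.4]
grip_width: 0.198
shift [-0.16  0.08  0.14] dist 0.23 turn [0.46 0.27 0.02] F [-29.8  13.3  98.4] q7 0.94 grip 1.72 t 34.2667
```

```bash
python3 -m handwheel '[{"xyz":[0,0,0.1],"angular":[0,0,0]},{"xyz":[0,0,0],"angular":[0,0,0]},{"xyz":[0,0,0],"angular":[0,0,0]},{"xyz":[0,0,0],"angular":[0,0,0]}]' 4.5
python3 to.py .4447 -.179 .0985 40
python3 -m handwheel '[{"xyz":[0,0,2],"angular":[0,0,0]},{"xyz":[0,0,3],"angular":[0,0,0]},{"xyz":[0.5,2,4],"angular":[0,0,5]},{"xyz":[1,4,3],"angular":[0,0,7]},{"xyz":[1,4,0],"angular":[0,0,7]}]'
python3 - <<'E'
from h import *
im=cam("top");crop(im,150,170,470,320,2.5,"pics/t20.png")
E
python3 to.py .42 .33 .2 106
```

```text
time: 34.6
position: [0.4494, -0.1812, 0.1017]
tool_rot: [-0.558, 1.496, 0.534]
ft_force: [-1.0, -0.6, 0.7]
grip_width: 0.418
shift [-0.47  0.22 -0.32] dist 0.6 turn [ 0.73  0.54 -0.01] F [-1.  -0.6  0.7] q7 0.94 grip 3.64 t 34.6
time: 35.02
position: [0.467, -0.0919, 0.2151]
tool_rot: [-0.803, 1.422, 0.791]
ft_force: [1.8, 0.1, 0.2]
grip_width: 0.513
shift [-4.84 41.11 -1.37] dist 41.41 turn [ 0.1   0.14 46.38] F [1.1 6.6 0.6] q7 1.19 grip 4.47 t 35.0667
```

View pics/t20.png

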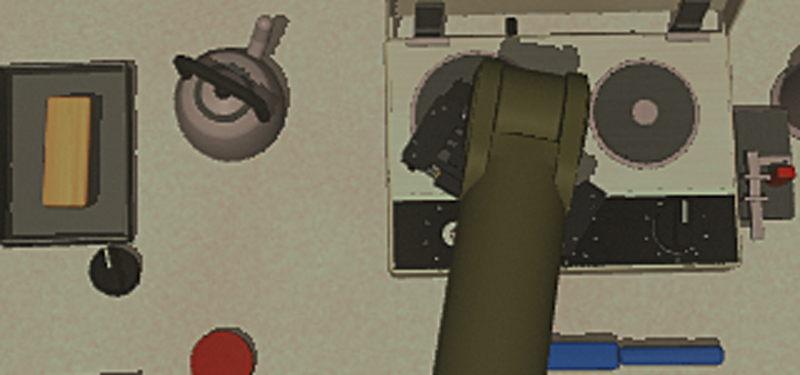

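```bash
python3 -m handwheel '[{"xyz":[-0.6,4,0],"angular":[0,0,5]},{"xyz":[-0.6,4,0],"angular":[0,0,5]},{"xyz":[-0.5,4,0],"angular":[0,0,5]},{"xyz":[-0.5,4,0],"angular":[0,0,5]},{"xyz":[-0.4,4,0],"angular":[0,0,5]}]'
python3 -m handwheel '[{"xyz":[-0.4,4,0],"angular":[0,0,5]},{"xyz":[-0.4,4,0],"angular":[0,0,5]},{"xyz":[0,4,0],"angular":[0,0,5]},{"xyz":[0,4,-1],"angular":[0,0,5]},{"xyz":[0,4,-1],"angular":[0,0,1]}]'
python3 to.py .435 .345 .17 106
python3 -m handwheel '[{"xyz":[0,2,-1],"angular":[0,0,0]},{"xyz":[0,1,-1],"angular":[0,0,0]},{"xyz":[0,0,0],"angular":[0,0,0]}]'
python3 to.py .435 .345 .17 106
python3 kn.py .4048 .3354 k1a
python3 - <<'E'
from h import *
im=cam("wrist");cv2.imwrite("pics/w21.png",im["pixels"])
E
```

```text
time: 35.48
position: [0.4411, 0.1117, 0.2103]
tool_rot: [-1.147, 1.249, 1.142]
ft_force: [1.2, -0.1, -0.9]
grip_width: 0.519
time: 35.9
position: [0.4315, 0.3118, 0.1902]
tool_rot: [-1.43, 1.057, 1.406]
ft_force: [-0.2, -0.9, 2.0]
grip_width: 0.516
shift [ 0.35  3.32 -2.02] dist 3.9 turn [ 0.41  0.67 -0.5 ] F [-0.2 -0.9  2. ] q7 0.93 grip 4.49 t 35.9
time: 36.15
position: [0.4257, 0.352, 0.164]
tool_rot: [-1.428, 1.051, 1.427]
ft_force: [-0.4, -0.9, -0.2]
grip_width: 0.519
shift [ 0.93 -0.7   0.6 ] dist 1.3 turn [-0.02  0.03 -1.27] F [-0.4 -0.9 -0.2] q7 0.84 grip 4.52 t 36.15
guess axis px z0,25,45 [307. 270.] [303. 294.] [299. 317.]
```

View pics/w21.png

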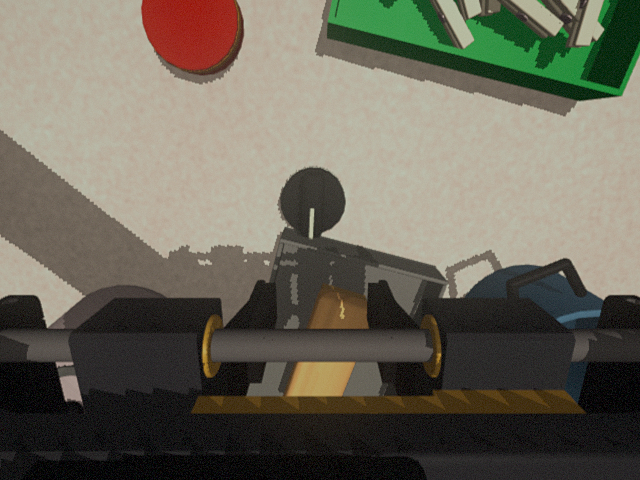

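View pics/k1a.png

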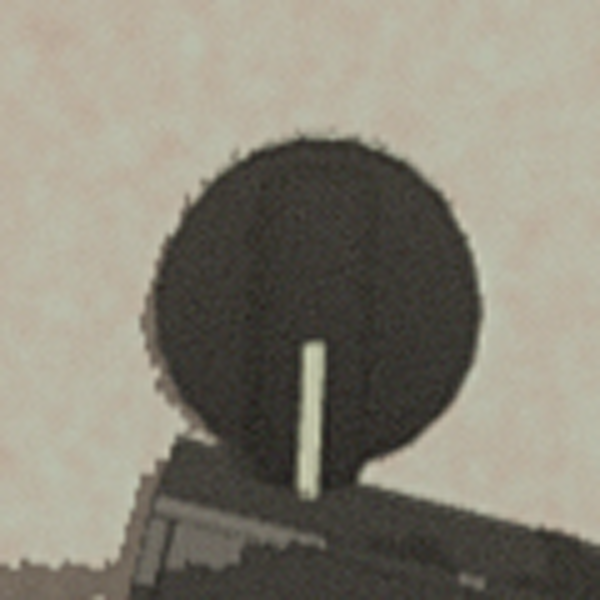

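```bash
python3 ang5.py k1a .025 318 300; python3 ang5.py k1a .025 155 300 481 300; python3 ang5.py k1a .045 314 341 307 498; python3 to.py .405 .337 .0265 106
```

```text
[[0.405, 0.3381, 0.025]] mean [0.405  0.3381 0.025 ]
[[0.4132, 0.3118, 0.025], [0.3968, 0.3645, 0.025]] mean [0.405  0.3381 0.025 ]
deg 107.3 len 0.0551
[[0.4078, 0.3389, 0.045], [0.4331, 0.3453, 0.045]] mean [0.4204 0.3421 0.045 ]
deg 14.4 len 0.0261
shift [ -2.22  -1.28 -13.92] dist 14.16 turn [ 0.07  0.18 -1.11] F [-0.2  0.7  0.4] q7 0.84 grip 4.52 t 36.25
```

```bash
python3 -m handwheel '[{"xyz":[-1.1,-0.7,-2.5],"angular":[0,0,-1.5]},{"xyz":[-1.1,-0.6,-2.5],"angular":[0,0,-1]},{"xyz":[0,0,-2.5],"angular":[0,0,0]},{"xyz":[0,0,-1.5],"angular":[0,0,0]},{"xyz":[0,0,0],"angular":[0,0,0]}]'
python3 to.py .4055 .337 .0265 104.5
python3 -m handwheel '[{"xyz":[0,0,0],"angular":[0,0,0]}]'
python3 to.py .4055 .337 .0265 104.5
```

```text
time: 36.67
position: [0.4102, 0.3291, 0.0759]
tool_rot: [-1.394, 1.081, 1.372]
ft_force: [0.2, -0.8, 0.1]
grip_width: 0.517
shift [-0.47  0.79 -4.94] dist 5.03 turn [0.22 0.7  0.72] F [ 0.2 -0.8  0.1] q7 0.74 grip 4.49 t 36.6667
time: 36.75
position: [0.411, 0.3274, 0.0763]
tool_rot: [-1.393, 1.083, 1.37]
ft_force: [0.6, -0.2, 0.8]
grip_width: 0.519
shift [-0.55  0.96 -4.98] dist 5.1 turn [0.29 0.73 0.87] F [ 0.6 -0.2  0.8] q7 0.74 grip 4.51 t 36.75
```

```bash
python3 -m handwheel '[{"xyz":[-0.5,1,-1],"angular":[0.3,0.7,0.9]},{"xyz":[0,0,-1],"angular":[0,0,0]},{"xyz":[0,0,-1],"angular":[0,0,0]},{"xyz":[0,0,0],"angular":[0,0,0]}]'
python3 to.py .4055 .337 .0265 104.5
python3 - <<'E'
from h import *
im=cam("wrist");cv2.imwrite("pics/w22.png",im["pixels"])
E
```

```text
time: 37.08
position: [0.4117, 0.3351, 0.0496]
tool_rot: [-1.392, 1.076, 1.381]
ft_force: [-0.4, -1.2, -0.1]
grip_width: 0.515
shift [-0.62  0.19 -2.31] dist 2.39 turn [-0.04  0.51  0.42] F [-0.4 -1.2 -0.1] q7 0.71 grip 4.48 t 37.0833
```

View pics/w22.png

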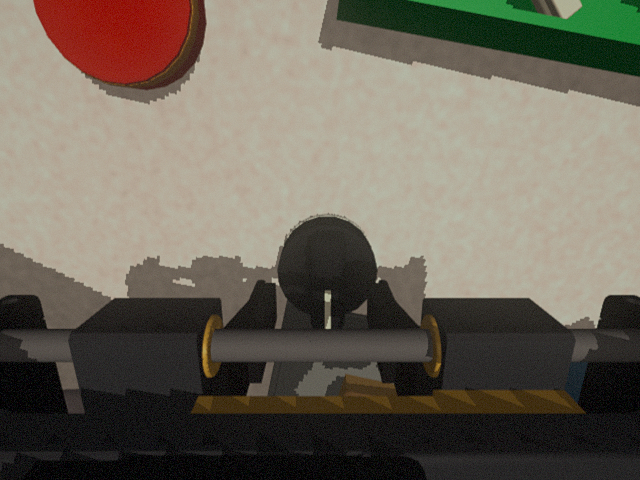

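```bash
python3 -m handwheel '[{"xyz":[-0.6,0.3,-0.8],"angular":[0,0.5,0.4]},{"xyz":[-0.1,0,-0.8],"angular":[0,0,0]},{"xyz":[0,0,-0.6],"angular":[0,0,0]},{"xyz":[0,0,0],"angular":[0,0,0]}]'
python3 to.py .4055 .3375 .0265 104.5
```

```text
time: 37.47
position: [0.4057, 0.3388, 0.0278]
tool_rot: [-1.393, 1.076, 1.391]
ft_force: [0.2, 0.3, 0.2]
grip_width: 0.513
shift [-0.02 -0.13 -0.13] dist 0.19 turn [-0.11  0.16  0.05] F [0.2 0.3 0.2] q7 0.68 grip 4.46 t 37.4667
```

```bash
python3 -m handwheel '[{"xyz":[0,-0.1,-0.1],"angular":[0,0,0]},{"xyz":[0,0,0],"angular":[0,0,0]},{"xyz":[0,0,0],"angular":[0,0,0]},{"xyz":[0,0,-0.1],"angular":[0,0,0]},{"xyz":[0,0,0],"angular":[0,0,0]}]' 1.2 45
python3 to.py .4055 .3375 .0265 104.5
python3 -m handwheel '[{"xyz":[0,0,1.5],"angular":[0,0,0]},{"xyz":[0,0,3],"angular":[0,0,0]},{"xyz":[0.8,-1,4],"angular":[0,0,2]},{"xyz":[1,-3,3],"angular":[0,0,3]},{"xyz":[1,-4,1],"angular":[0,0,3]}]'
python3 -m handwheel '[{"xyz":[0.7,-4,0],"angular":[0,0,3]},{"xyz":[0.4,-4,0],"angular":[0,0,3]},{"xyz":[0.2,-4,0],"angular":[0,0,3]},{"xyz":[0,-4,0],"angular":[0,0,3]},{"xyz":[0,-4,0],"angular":[0,0,3]}]'
python3 to.py .442 -.0545 .135 129
```

```text
time: 37.88
position: [0.4056, 0.338, 0.0257]
tool_rot: [-1.393, 1.075, 1.391]
ft_force: [0.7, -0.5, -0.7]
grip_width: 0.223
shift [-0.01 -0.05  0.08] dist 0.1 turn [-0.11  0.16  0.  ] F [ 0.7 -0.5 -0.7] q7 0.68 grip 1.94 t 37.8833
time: 38.3
position: [0.4259, 0.265, 0.1558]
tool_rot: [-1.503, 0.981, 1.516]
ft_force: [1.8, 0.4, 0.1]
grip_width: 0.206
time: 38.72
position: [0.4408, 0.0929, 0.1622]
tool_rot: [-1.671, 0.817, 1.676]
ft_force: [0.6, -0.5, -1.5]
grip_width: 0.203
shift [  0.12 -14.74  -2.72] dist 14.99 turn [-0.33 -0.01  1.32] F [ 0.6 -0.5 -1.5] q7 2.09 grip 1.76 t 38.7167
```

```bash
python3 -m handwheel '[{"xyz":[0,-4,0],"angular":[0,0,1]},{"xyz":[0,-4,0],"angular":[0,0,0]},{"xyz":[0,-3.5,-1],"angular":[0,0,0]},{"xyz":[0,-2,-1],"angular":[0,0,0]},{"xyz":[0,0,0],"angular":[0,0,0]}]'
python3 -m handwheel '[{"xyz":[0,0,0],"angular":[0,0,0]}]'
python3 to.py .442 -.0545 .125 129
```

```text
time: 39.13
position: [0.4405, -0.056, 0.1469]
tool_rot: [-1.696, 0.82, 1.674]
ft_force: [0.0, -0.9, -0.2]
grip_width: 0.207
time: 39.22
position: [0.4405, -0.0562, 0.1473]
tool_rot: [-1.695, 0.82, 1.673]
ft_force: [-0.3, 0.5, -1.3]
grip_width: 0.205
shift [ 0.15  0.17 -2.23] dist 2.25 turn [0.55 0.46 0.68] F [-0.3  0.5 -1.3] q7 2.38 grip 1.78 t 39.2167
```

```bash
python3 -m handwheel '[{"xyz":[0.1,0.1,-0.8],"angular":[0.5,0.4,0.7]},{"xyz":[0,0,-0.8],"angular":[0,0,0]},{"xyz":[0,0,-0.6],"angular":[0,0,0]},{"xyz":[0,0,0],"angular":[0,0,0]},{"xyz":[0,0,0],"angular":[0,0,0]}]'
python3 to.py .442 -.0545 .125 129
python3 held.py 200 held4; python3 to.py .442 -.0545 .125 129
```

```text
time: 39.63
position: [0.4429, -0.0498, 0.1266]
tool_rot: [-1.7, 0.801, 1.692]
ft_force: [0.1, -0.2, -0.9]
grip_width: 0.204
shift [-0.09 -0.47 -0.16] dist 0.51 turn [ 0.11  0.2  -0.46] F [ 0.1 -0.2 -0.9] q7 2.35 grip 1.78 t 39.6333
off 0.0015 shift -0.002 px [320.3 249. ]
off 0.0015 shift 0 px [320.3 245. ]
off 0.0015 shift 0.002 px [320.3 240.9]
off -0.0235 shift -0.002 px [320.5 234.5]
off -0.0235 shift 0 px [320.5 230.9]
off -0.0235 shift 0.002 px [320.5 227.3]
shift [-0.09 -0.48 -0.16] dist 0.51 turn [ 0.12  0.19 -0.46] F [ 0.2  0.2 -0.5] q7 2.35 grip 1.77 t 39.6833
```

View pics/held4.png

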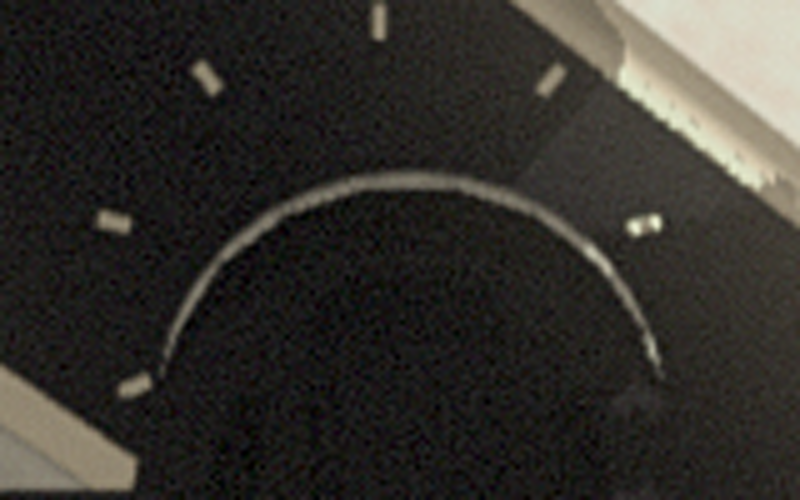

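```bash
python3 rel.py .1001 t 378 22 207 78 551 80 114 222 645 224 136 384 r 162 372 215 262 300 198 408 173 510 192 600 256 660 372; python3 to.py .442 -.0545 .123 129
```

```text
ticks [ 0.4437 -0.0529  0.0348] rim [ 0.4449 -0.0467  0.0285] rim R fixed [ 0.4444 -0.0471] [ 0.44  0.   -0.09 -0.01  0.01 -0.11  0.48]
move knob by mm [-0.72 -5.79]
rim-TCP mm [1.47 3.03]
shift [-0.1  -0.44 -0.38] dist 0.59 turn [ 0.14  0.21 -0.43] F [-0.9  0.  -0.1] q7 2.35 grip 1.76 t 39.7333
```

```bash
python3 -m handwheel '[{"xyz":[-0.07,-0.58,0],"angular":[0,0,-0.4]},{"xyz":[0,0,-0.2],"angular":[0,0,0]},{"xyz":[0,0,0],"angular":[0,0,0]},{"xyz":[0,0,0],"angular":[0,0,0]}]'
python3 to.py .4423 -.056 .1245 129; python3 held.py 200 held5; python3 to.py .4423 -.056 .1245 129
```

```text
time: 40.07
position: [0.4428, -0.0565, 0.1255]
tool_rot: [-1.697, 0.807, 1.685]
ft_force: [0.6, -0.4, -0.5]
grip_width: 0.198
shift [-0.05  0.05 -0.1 ] dist 0.12 turn [ 0.22  0.29 -0.02] F [ 0.6 -0.4 -0.5] q7 2.35 grip 1.72 t 40.0667
off 0.0015 shift -0.002 px [320.2 249.1]
off 0.0015 shift 0 px [320.2 245. ]
off 0.0015 shift 0.002 px [320.2 240.9]
off -0.0235 shift -0.002 px [320.6 234.5]
off -0.0235 shift 0 px [320.6 230.9]
off -0.0235 shift 0.002 px [320.6 227.3]
shift [-0.04  0.04 -0.1 ] dist 0.11 turn [ 0.22  0.28 -0.02] F [-0.6  0.4  0.2] q7 2.35 grip 1.78 t 40.1167
```

View pics/held5.png

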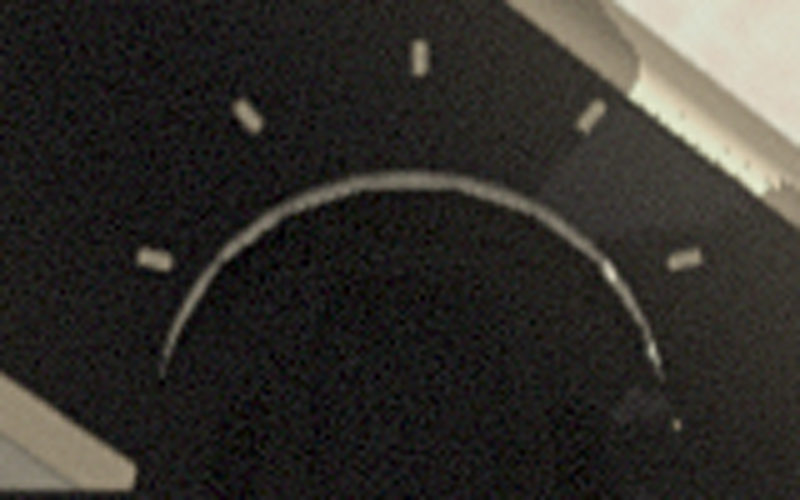

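```bash
python3 rel.py .099 t 419 58 248 115 591 116 155 259 685 259 r 162 372 215 262 300 198 408 173 510 192 605 256 660 372; python3 to.py .4423 -.056 .123 129
```

```text
ticks [ 0.4439 -0.0528  0.0348] rim [ 0.4448 -0.0534  0.0286] rim R fixed [ 0.4442 -0.0538] [ 0.52  0.02 -0.12 -0.09 -0.09  0.19  0.37]
move knob by mm [-0.33  0.96]
rim-TCP mm [1.48 2.49]
shift [-0.05  0.03 -0.25] dist 0.25 turn [ 0.22  0.28 -0.04] F [ 0.7 -0.3 -0.8] q7 2.35 grip 1.77 t 40.1667
```

```bash
python3 -m handwheel '[{"xyz":[-0.03,0.09,-0.3],"angular":[0,0.2,0]},{"xyz":[0,0,-0.4],"angular":[0,0,0]},{"xyz":[0,0,0],"angular":[0,0,0]}]'
python3 to.py .4424 -.0553 .117 129
python3 -m handwheel '[{"xyz":[0,0,-0.4],"angular":[0,0,0]},{"xyz":[0,0,-0.3],"angular":[0,0,0]},{"xyz":[0,0,0],"angular":[0,0,0]}]'
python3 to.py .4424 -.0553 .110 129
```

```text
time: 40.42
position: [0.4426, -0.0554, 0.118]
tool_rot: [-1.695, 0.81, 1.689]
ft_force: [-1.0, 0.5, -0.6]
grip_width: 0.202
shift [-0.02  0.01 -0.1 ] dist 0.1 turn [ 0.24  0.09 -0.01] F [-1.   0.5 -0.6] q7 2.33 grip 1.76 t 40.4167
time: 40.67
position: [0.4423, -0.0553, 0.1099]
tool_rot: [-1.694, 0.809, 1.689]
ft_force: [-0.8, -0.6, -0.5]
grip_width: 0.198
shift [ 0.01 -0.    0.01] dist 0.01 turn [ 0.21  0.05 -0.03] F [-0.8 -0.6 -0.5] q7 2.31 grip 1.72 t 40.6667
```

Engaged at 0.110 with no force. Now the push.

```bash
python3 -m handwheel '[{"xyz":[0,0,-0.4],"angular":[0,0,0]},{"xyz":[-0.1,0,-0.6],"angular":[0,0,0]},{"xyz":[-0.1,0,-0.7],"angular":[0,0,0]}]'
python3 to.py .4424 -.0553 .0985 129
```

```text
time: 40.92
position: [0.4434, -0.0558, 0.0977]
tool_rot: [-1.697, 0.811, 1.687]
ft_force: [-17.7, 4.4, 62.6]
grip_width: 0.202
shift [-0.1   0.05  0.08] dist 0.13 turn [0.37 0.16 0.01] F [-17.7   4.4  62.6] q7 2.28 grip 1.76 t 40.9167
```

```bash
python3 -m handwheel '[{"xyz":[0,0,0.1],"angular":[0,0,0]},{"xyz":[0,0,0],"angular":[0,0,0]},{"xyz":[0,0,0],"angular":[0,0,0]},{"xyz":[0,0,0],"angular":[0,0,0]}]' 4.5
python3 -m handwheel '[{"xyz":[0,0,2],"angular":[0,0,0]},{"xyz":[0,0,3],"angular":[0,0,-5]},{"xyz":[1,1.5,4],"angular":[0,0,-7]},{"xyz":[3,3,3],"angular":[0,0,-7]},{"xyz":[3,3,3],"angular":[0,0,-7]}]'
python3 -m handwheel '[{"xyz":[1,4,3],"angular":[0,0,-7]},{"xyz":[1,4,3],"angular":[0,0,-7]},{"xyz":[1,4,0],"angular":[0,0,-7]},{"xyz":[0,4,0],"angular":[0,0,-7]},{"xyz":[0,0,0],"angular":[0,0,-7]}]'
python3 - <<'E'
from h import *
im=cam("top");crop(im,200,150,460,300,3,"pics/t23.png");cv2.imwrite("pics/t23f.png",im["pixels"])
im=cam("wrist");cv2.imwrite("pics/w23.png",im["pixels"])
E
python3 to.py .59 .2 .3 60
```

```text
time: 41.25
position: [0.4448, -0.0555, 0.0993]
tool_rot: [-1.698, 0.81, 1.685]
ft_force: [0.5, -0.0, -0.4]
grip_width: 0.422
time: 41.67
position: [0.4854, -0.0046, 0.2234]
tool_rot: [-1.409, 1.075, 1.418]
ft_force: [1.0, 0.8, -0.3]
grip_width: 0.519
time: 42.08
position: [0.5108, 0.119, 0.27]
tool_rot: [-1.029, 1.311, 1.04]
ft_force: [-2.4, 0.5, 0.6]
grip_width: 0.518
shift [7.86 8.77 3.08] dist 12.17 turn [ -0.04  -0.29 -16.43] F [-0.3 -0.8 -0.1] q7 0.95 grip 4.52 t 42.1833
```

View pics/t23.png

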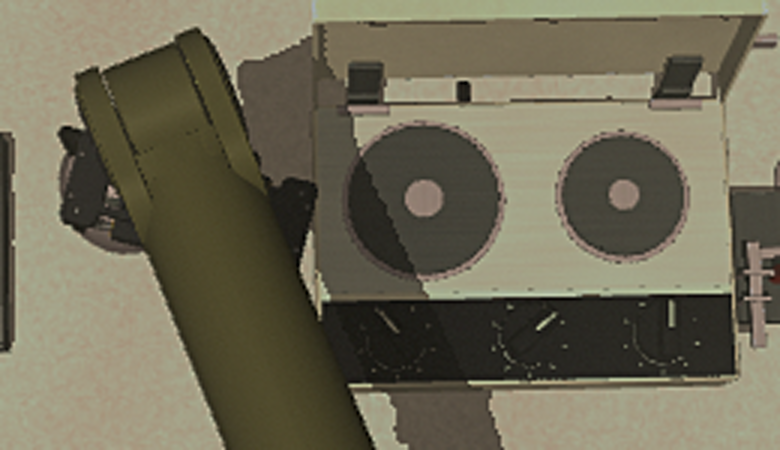

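View pics/w23.png

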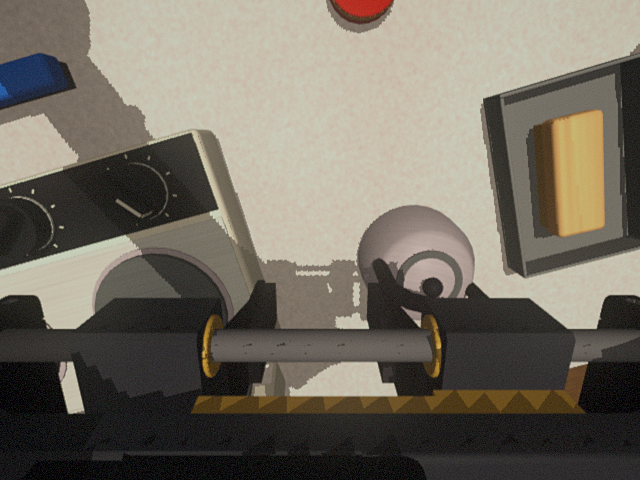

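All three knobs show their skirts inside the dial rings, with pointers matching the shaft flats. Next is the kettle: I'll turn the jaws square to its handle and measure.

```bash
python3 -m handwheel '[{"xyz":[1.6,2,1],"angular":[0,0,7]},{"xyz":[1.6,2,1],"angular":[0,0,7]},{"xyz":[1.6,2,1],"angular":[0,0,7]},{"xyz":[1.6,2,0],"angular":[0,0,7]},{"xyz":[1.6,2,0],"angular":[0,0,7]}]' 6
python3 -m handwheel '[{"xyz":[0.5,0,0],"angular":[0,0,7]},{"xyz":[0,0,0],"angular":[0,0,7]},{"xyz":[0,0,0],"angular":[0,0,7]},{"xyz":[0,0,0],"angular":[0,0,7]},{"xyz":[0,0,0],"angular":[0,0,7]}]'
python3 to.py .605 .227 .28 148
python3 - <<'E'
from h import *
im=cam("wrist");cv2.imwrite("pics/w24.png",im["pixels"]);np.savez("w24.npz",K=im["K"],cam_to_world=im["cam_to_world"])
t=cam("top");print("ring",unproj(t,(341.3,216),.08).round(4)); print(proj(im,(.589,.2015,.155)))
E
```

```text
time: 42.6
position: [0.595, 0.1971, 0.2958]
tool_rot: [-1.502, 1.023, 1.481]
ft_force: [-0.1, -0.1, -0.0]
grip_width: 0.68
time: 43.02
position: [0.6042, 0.1934, 0.2893]
tool_rot: [-1.923, 0.569, 1.901]
ft_force: [-0.5, -0.1, 1.0]
grip_width: 0.693
shift [ 0.08  3.36 -0.93] dist 3.48 turn [1.26 0.29 0.05] F [-0.5 -0.1  1. ] q7 1.85 grip 6.03 t 43.0167
ring [ 0.5763 -0.0814  0.08  ]
[343.5075197  229.52316478]
```

View pics/w24.png

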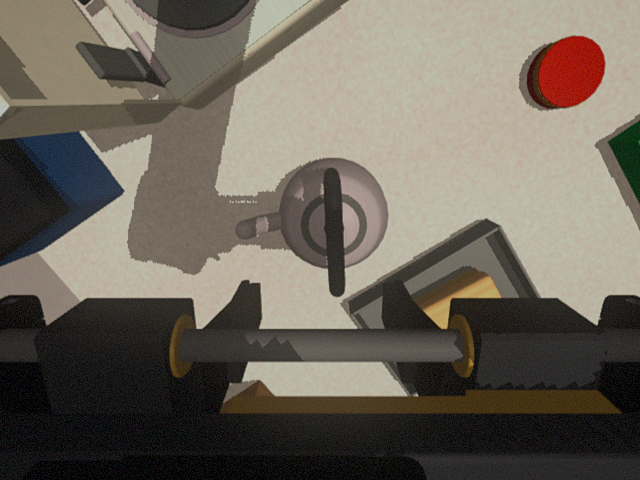

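```bash
python3 - <<'E'
from h import *
d=np.load("w24.npz");im={k:d[k] for k in d}
a=unproj(im,(331.5,175),.158);b=unproj(im,(338,288),.158);e=a-b
print(a.round(4),b.round(4),"mid",((a+b)/2).round(4),"len",np.linalg.norm(e),"dir",np.degrees(np.arctan2(e[1],e[0])))
print("body",unproj(im,(334,213),.04), "ring top knob", unproj(im,(332,224),.098))
E
python3 to.py .59 .2 .139 148
```

```text
[0.5736 0.1567 0.158 ] [0.6203 0.2439 0.158 ] mid [0.5969 0.2003 0.158 ] len 0.09894428206618146 dir -118.18830867732146
body [0.59874644 0.20611066 0.04      ] ring top knob [0.60115324 0.20406263 0.098     ]
shift [ -1.42   0.71 -15.01] dist 15.1 turn [1.27 0.28 0.47] F [ 0.7 -0.3  0.2] q7 1.84 grip 6.01 t 43.1167
```

```bash
python3 -m handwheel '[{"xyz":[-0.4,0.4,-3],"angular":[1.2,0.3,2]},{"xyz":[-0.3,0.3,-3],"angular":[0,0,1.5]},{"xyz":[0,0,-3],"angular":[0,0,0]},{"xyz":[0,0,-1],"angular":[0,0,0]},{"xyz":[0,0,0],"angular":[0,0,0]}]'
python3 -m handwheel '[{"xyz":[0,0,0],"angular":[0,0,0]}]'
python3 to.py .597 .201 .139 151.5
python3 - <<'E'
from h import *
im=cam("wrist");cv2.imwrite("pics/w25.png",im["pixels"])
E
```

```text
time: 43.53
position: [0.5988, 0.1936, 0.1858]
tool_rot: [-1.933, 0.515, 1.927]
ft_force: [0.0, -0.8, -0.1]
grip_width: 0.693
time: 43.62
position: [0.599, 0.1924, 0.1857]
tool_rot: [-1.932, 0.518, 1.927]
ft_force: [0.3, 1.2, 0.7]
grip_width: 0.689
shift [-0.2   0.86 -4.67] dist 4.75 turn [0.21 0.09 1.4 ] F [0.3 1.2 0.7] q7 1.85 grip 5.99 t 43.6167
```

View pics/w25.png

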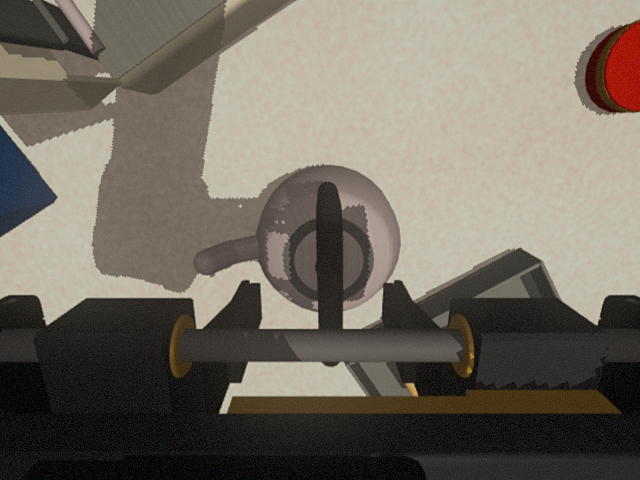

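```bash
python3 - <<'E'
from h import *
im=cam("wrist")
a=unproj(im,(327.5,188),.158);b=unproj(im,(331,352),.158);e=a-b
print(a.round(4),b.round(4),"mid",((a+b)/2).round(4),np.linalg.norm(e),np.degrees(np.arctan2(e[1],e[0])),"body",unproj(im,(329,241),.05).round(4), "lid ring",unproj(im,(329,260),.095).round(4))
print(proj(im,(.597,.201,.155)))
E
python3 to.py .597 .201 .139 151.5
```

```text
[0.5714 0.1507 0.158 ] [0.6188 0.2387 0.158 ] mid [0.5951 0.1947 0.158 ] 0.09999533365340918 -118.32335714642291 body [0.5994 0.2058 0.05  ] lid ring [0.6007 0.2065 0.095 ]
[331.74655717 284.10131292]
shift [-0.26  0.78 -4.79] dist 4.86 turn [0.15 0.2  1.37] F [-0.5 -1.2  1.1] q7 1.85 grip 5.97 t 43.7167
```

```bash
python3 -m handwheel '[{"xyz":[-0.2,0.9,-1],"angular":[0,0,1.4]},{"xyz":[0,0.1,-1.5],"angular":[0,0,0]},{"xyz":[0,0,-1.3],"angular":[0,0,0]},{"xyz":[0,0,0],"angular":[0,0,0]},{"xyz":[0,0,0],"angular":[0,0,0]}]'
python3 to.py .598 .202 .138 151.7
```

```text
time: 44.13
position: [0.5991, 0.2066, 0.1497]
tool_rot: [-1.954, 0.488, 1.934]
ft_force: [0.4, 0.6, 0.7]
grip_width: 0.692
shift [-0.11 -0.46 -1.17] dist 1.26 turn [-0.01  0.58  0.02] F [0.4 0.6 0.7] q7 1.83 grip 6.02 t 44.1333
```

```bash
python3 -m handwheel '[{"xyz":[-0.2,-0.5,-0.6],"angular":[0,0.5,0]},{"xyz":[0,0,-0.6],"angular":[0,0,0]},{"xyz":[0,0,0],"angular":[0,0,0]}]'
python3 to.py .598 .202 .138 151.7
python3 - <<'E'
from h import *
im=cam("wrist");cv2.imwrite("pics/w26.png",im["pixels"])
E
```

```text
time: 44.38
position: [0.5968, 0.2014, 0.1365]
tool_rot: [-1.945, 0.49, 1.945]
ft_force: [-0.5, 0.2, 0.3]
grip_width: 0.687
shift [0.12 0.06 0.15] dist 0.2 turn [-0.01  0.02 -0.01] F [-0.5  0.2  0.3] q7 1.83 grip 5.98 t 44.3833
```

View pics/w26.png

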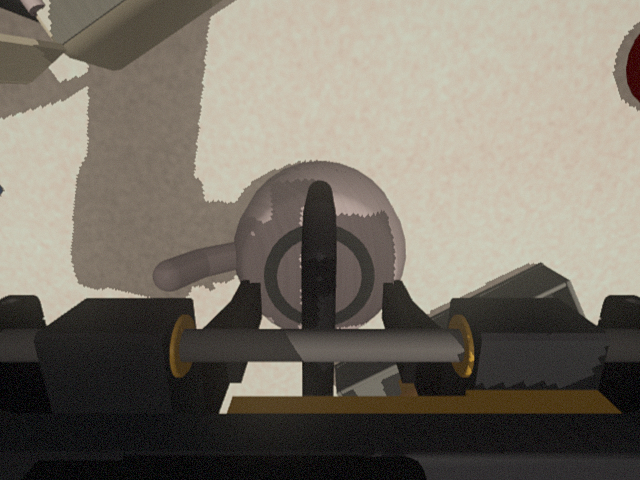

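```bash
python3 -m handwheel '[{"xyz":[0,0,0],"angular":[0,0,0]},{"xyz":[0,0,-0.1],"angular":[0,0,0]},{"xyz":[0,0,0],"angular":[0,0,0]},{"xyz":[0,0,-0.1],"angular":[0,0,0]},{"xyz":[0,0,0],"angular":[0,0,0]}]' 0.8 60
python3 -m handwheel '[{"xyz":[0,0,0],"angular":[0,0,0]},{"xyz":[0,0,-0.1],"angular":[0,0,0]},{"xyz":[0,0,0],"angular":[0,0,0]}]'
python3 to.py .598 .202 .138 151.7
```

```text
time: 44.85
position: [0.598, 0.2011, 0.1358]
tool_rot: [-1.946, 0.49, 1.942]
ft_force: [-0.1, 0.3, -0.8]
grip_width: 0.393
time: 45.1
position: [0.5982, 0.2012, 0.1351]
tool_rot: [-1.947, 0.49, 1.941]
ft_force: [0.1, 0.3, 0.2]
grip_width: 0.17
shift [-0.02  0.08  0.29] dist 0.3 turn [-0.04  0.18  0.07] F [0.1 0.3 0.2] q7 1.83 grip 1.48 t 45.1
```

```bash
python3 -m handwheel '[{"xyz":[0,0,1],"angular":[0,0,0]},{"xyz":[0,0,2.5],"angular":[0,0,0]},{"xyz":[0,0,3],"angular":[0,0,0]},{"xyz":[0,0,3],"angular":[0,0,0]},{"xyz":[0,0,3],"angular":[0,0,0]}]'
python3 to.py .58 -.083 .295 91
```

```text
time: 45.52
position: [0.5915, 0.1963, 0.2543]
tool_rot: [-1.934, 0.502, 1.964]
ft_force: [0.3, 0.4, -4.1]
grip_width: 0.151
shift [ -1.15 -27.93   4.07] dist 28.25 turn [ -0.16  -1.1  -60.72] F [ 0.3  0.4 -4.1] q7 1.9 grip 1.31 t 45.5167
```

```bash
python3 -m handwheel '[{"xyz":[0,0,1.5],"angular":[0,-0.5,-2]},{"xyz":[0,0,1],"angular":[0,-0.5,-3]}]'
python3 - <<'E'
from h import *
im=cam("wrist");cv2.imwrite("pics/w27.png",im["pixels"])
im=cam("scene");crop(im,200,180,460,360,3,"pics/s27.png")
E
python3 to.py .58 -.083 .295 91
```

```text
time: 45.68
position: [0.592, 0.1973, 0.2843]
tool_rot: [-1.894, 0.572, 1.885]
ft_force: [1.3, -0.8, -5.3]
grip_width: 0.152
shift [ -1.22 -28.09   1.02] dist 28.14 turn [  0.39   0.19 -55.6 ] F [-1.1  0.6 -4.6] q7 1.83 grip 1.33 t 45.7833
```

View pics/w27.png

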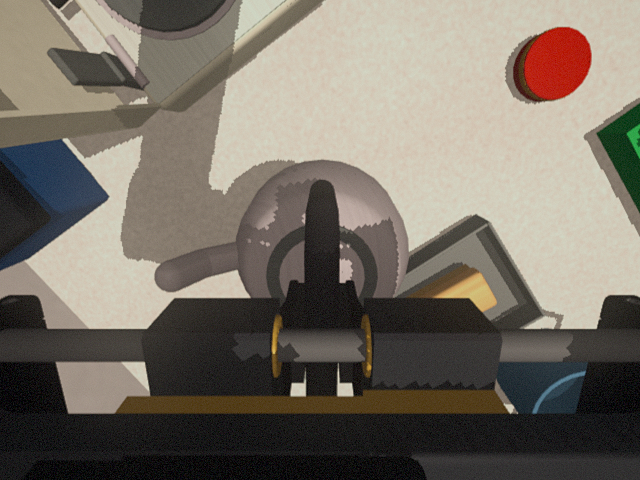

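View pics/s27.png

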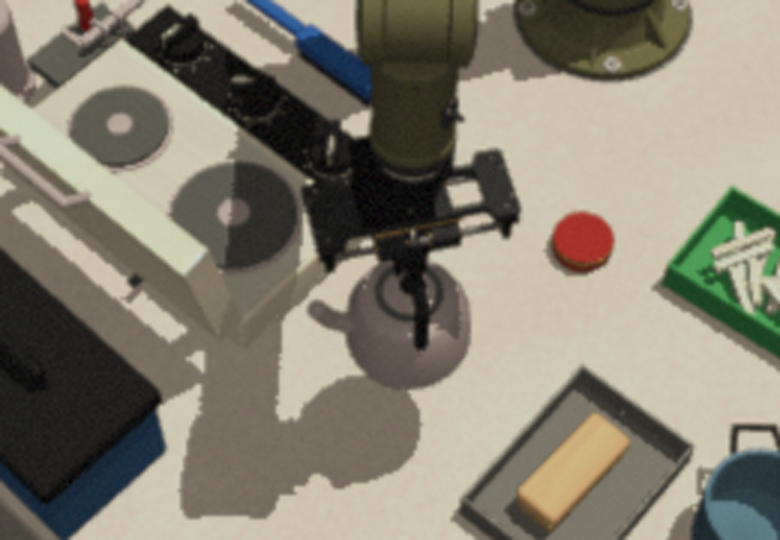

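```bash
python3 - <<'E'
from h import *
im=cam("wrist");p,r,s=tcp()
for dz in (-.06,-.08,-.1,-.12): print(dz,proj(im,p+[0,0,dz]).round(1), proj(im,p+[0,0,dz]+r[:,1]*.065).round(1), proj(im,p+[0,0,dz]+r[:,2]*.065).round(1))
E
```

```text
-0.06 [321.4 255.4] [321.4 154. ] [420.1 255.4]
-0.08 [321.6 246.2] [321.6 152.3] [412.9 246.2]
-0.1 [321.7 238.3] [321.7 150.8] [406.7 238.2]
-0.12 [321.8 231.4] [321.9 149.5] [401.3 231.3]
```

```bash
python3 -m handwheel '[{"xyz":[0,-2,0.5],"angular":[0,0,-5]},{"xyz":[-0.3,-3,0],"angular":[0,0,-6]},{"xyz":[-0.3,-3,0],"angular":[0,0,-6]},{"xyz":[-0.3,-3,0],"angular":[0,0,-6]},{"xyz":[-0.3,-3,0],"angular":[0,0,-6]}]'
python3 -m handwheel '[{"xyz":[-0.3,-3,0],"angular":[0,0,-6]},{"xyz":[-0.2,-3,0],"angular":[0,0,-6]},{"xyz":[0,-3,0],"angular":[0,0,-6]},{"xyz":[0,-3,0],"angular":[0,0,-5]},{"xyz":[0,-1.5,0],"angular":[0,0,-2]}]'
python3 to.py .575 -.083 .2151 91
python3 -m handwheel '[{"xyz":[0,0,0],"angular":[0,0,0]},{"xyz":[0,0,0],"angular":[0,0,0]}]'
python3 to.py .575 -.083 .2151 91
```

```text
time: 46.25
position: [0.5726, 0.0619, 0.2786]
tool_rot: [-1.549, 0.944, 1.568]
ft_force: [0.7, -0.2, -4.8]
grip_width: 0.153
time: 46.67
position: [0.5599, -0.0864, 0.2679]
tool_rot: [-1.209, 1.214, 1.247]
ft_force: [-0.8, -2.0, -4.9]
grip_width: 0.149
shift [ 1.51  0.34 -5.28] dist 5.5 turn [-0.3  -1.49 -0.27] F [-0.8 -2.  -4.9] q7 1.47 grip 1.29 t 46.6667
time: 46.83
position: [0.5581, -0.0922, 0.2643]
tool_rot: [-1.201, 1.221, 1.246]
ft_force: [-0.5, 0.4, -4.7]
grip_width: 0.153
shift [ 1.69  0.92 -4.92] dist 5.28 turn [-0.31 -1.81  0.16] F [-0.5  0.4 -4.7] q7 1.47 grip 1.33 t 46.8333
```

```bash
python3 -m handwheel '[{"xyz":[1.7,0.9,0],"angular":[-0.3,-1.8,0]},{"xyz":[0.2,0,0],"angular":[0,0,0]},{"xyz":[0,0,0],"angular":[0,0,0]}]'
python3 to.py .575 -.083 .2151 91
python3 - <<'E'
from h import *
im=cam("wrist");cv2.imwrite("pics/w28.png",im["pixels"])
im=cam("top");crop(im,290,140,470,290,4,"pics/t28.png")
print(proj(cam("wrist"),(.58,-.083,.08)))
E
```

```text
time: 47.08
position: [0.576, -0.0791, 0.2617]
tool_rot: [-1.221, 1.198, 1.231]
ft_force: [-1.5, -1.6, -3.5]
grip_width: 0.149
shift [-0.1  -0.39 -4.66] dist 4.68 turn [-0.23 -0.25 -0.32] F [-1.5 -1.6 -3.5] q7 1.44 grip 1.3 t 47.0833
[315.27026803 221.49784842]
```

View pics/w28.png

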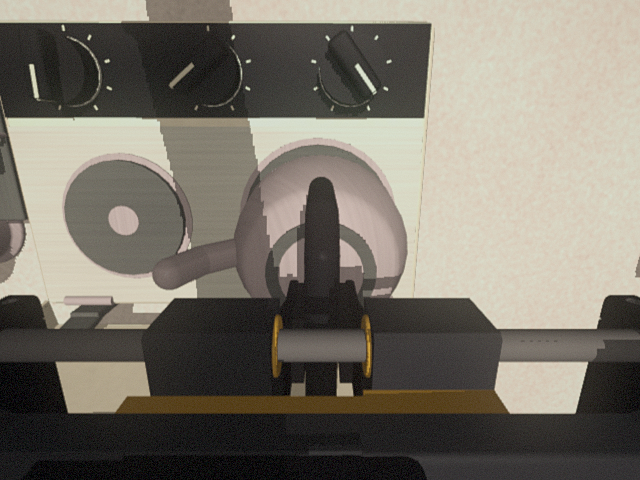

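View pics/t28.png

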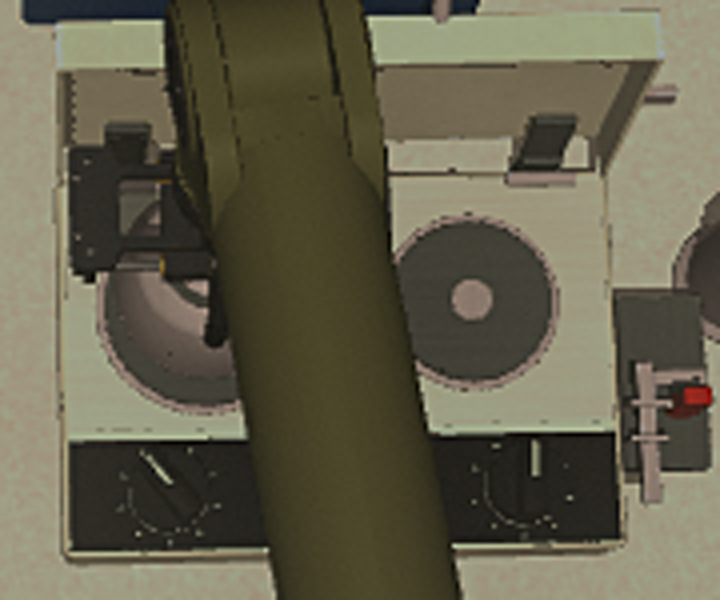

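```bash
python3 - <<'E'
from h import *
im=cam("wrist")
w=unproj(im,(320,139),.08);print("ring ctr x",w[0]+.072,"y",w[1])
for z in (.14,.16,.18):
    k=unproj(im,(321,145),z);print("kettle ctr x",z,k[0]+.065,k[1])
E
python3 to.py .575 -.083 .2151 91
```

```text
ring ctr x 0.5742391274623827 y -0.08070395696561602
kettle ctr x 0.14 0.5708288979577012 -0.07988138174453818
kettle ctr x 0.16 0.5702515424430701 -0.07995479809380555
kettle ctr x 0.18 0.569674186928439 -0.08002821444307293
shift [-0.12 -0.27 -4.72] dist 4.73 turn [-0.14 -0.18 -0.18] F [-0.6  0.1 -3.7] q7 1.44 grip 1.34 t 47.2833
```

```bash
python3 -m handwheel '[{"xyz":[0.2,0,-1.3],"angular":[0,0,0]},{"xyz":[0,0,-1.3],"angular":[0,0,0]},{"xyz":[0,0,-0.9],"angular":[0,0,0]},{"xyz":[0,0,0],"angular":[0,0,0]}]'
python3 to.py .578 -.081 .2151 91
```

```text
time: 47.62
position: [0.5777, -0.0805, 0.2237]
tool_rot: [-1.222, 1.201, 1.228]
ft_force: [-0.9, 0.8, -5.0]
grip_width: 0.151
shift [ 0.03 -0.05 -0.86] dist 0.86 turn [-0.09 -0.22 -0.2 ] F [-0.9  0.8 -5. ] q7 1.42 grip 1.32 t 47.6167
```

```bash
python3 -m handwheel '[{"xyz":[0,0,-0.4],"angular":[0,-0.2,0]},{"xyz":[0,0,-0.3],"angular":[0,0,0]},{"xyz":[0,0,0],"angular":[0,0,0]}]'
python3 to.py .578 -.081 .2151 91
python3 -m handwheel '[{"xyz":[0,0,-0.2],"angular":[0,0,0]},{"xyz":[0,0,0],"angular":[0,0,0]}]'
python3 to.py .578 -.081 .2151 91
```

```text
time: 47.87
position: [0.5765, -0.0804, 0.2152]
tool_rot: [-1.222, 1.2, 1.228]
ft_force: [-1.4, 1.1, -0.5]
grip_width: 0.155
shift [ 0.15 -0.06 -0.01] dist 0.16 turn [-0.14 -0.17 -0.21] F [-1.4  1.1 -0.5] q7 1.42 grip 1.35 t 47.8667
time: 48.03
position: [0.5768, -0.0802, 0.2158]
tool_rot: [-1.223, 1.2, 1.227]
ft_force: [-0.4, 0.5, -5.3]
grip_width: 0.153
shift [ 0.12 -0.08 -0.07] dist 0.16 turn [-0.08 -0.12 -0.21] F [-0.4  0.5 -5.3] q7 1.42 grip 1.33 t 48.0333
```

```bash
python3 -m handwheel '[{"xyz":[0,0,-0.2],"angular":[0,0,0]},{"xyz":[0,0,-0.2],"angular":[0,0,0]}]'
python3 to.py .578 -.081 .2151 91
python3 -m handwheel '[{"xyz":[0,0,-0.2],"angular":[0,0,0]}]'
python3 to.py .578 -.081 .2151 91
```

```text
time: 48.2
position: [0.5772, -0.0802, 0.2153]
tool_rot: [-1.224, 1.201, 1.225]
ft_force: [-7.6, -0.6, 12.6]
grip_width: 0.149
shift [ 0.08 -0.08 -0.02] dist 0.12 turn [ 0.03 -0.06 -0.18] F [-7.6 -0.6 12.6] q7 1.41 grip 1.29 t 48.2
time: 48.28
position: [0.5774, -0.0801, 0.2154]
tool_rot: [-1.225, 1.201, 1.224]
ft_force: [-5.8, 0.0, 9.7]
grip_width: 0.152
shift [ 0.06 -0.09 -0.03] dist 0.11 turn [ 0.1  -0.02 -0.18] F [-5.8  0.   9.7] q7 1.41 grip 1.32 t 48.2833
```

On the ring, with contact at z 0.2153 as predicted. Releasing.

```bash
python3 -m handwheel '[{"xyz":[0,0,0],"angular":[0,0,0]},{"xyz":[0,0,0],"angular":[0,0,0]},{"xyz":[0,0,0],"angular":[0,0,0]},{"xyz":[0,0,0],"angular":[0,0,0]}]' 5
python3 to.py .578 -.081 .2151 91
python3 -m handwheel '[{"xyz":[0,0,1],"angular":[0,0,0]},{"xyz":[0,0,2],"angular":[0,0,0]},{"xyz":[0,0,3.5],"angular":[0,0,0]},{"xyz":[0,0,4],"angular":[0,0,0]},{"xyz":[0,0,3],"angular":[0,0,0]}]'
python3 -m handwheel '[{"xyz":[-1,3,0],"angular":[0,0,0]},{"xyz":[-1,4,0],"angular":[0,0,0]},{"xyz":[-1,4,0],"angular":[0,0,0]},{"xyz":[-1,4,0],"angular":[0,0,0]},{"xyz":[-1,4,0],"angular":[0,0,0]}]'
python3 -m handwheel '[{"xyz":[-1,4,0],"angular":[0,0,0]},{"xyz":[-1,4,0],"angular":[0,0,0]},{"xyz":[-1,4,0],"angular":[0,0,0]},{"xyz":[0,0,0],"angular":[0,0,0]},{"xyz":[0,0,0],"angular":[0,0,0]}]'
python3 - <<'E'
from h import *
im=cam("top");cv2.imwrite("pics/t29f.png",im["pixels"]);crop(im,290,130,490,280,4,"pics/t29.png")
im=cam("scene");cv2.imwrite("pics/s29f.png",im["pixels"]);crop(im,160,130,360,290,4,"pics/s29.png")
E
python3 to.py .5 .25 .3 90
```

```text
time: 48.62
position: [0.5799, -0.0803, 0.2177]
tool_rot: [-1.229, 1.197, 1.218]
ft_force: [0.3, 0.0, 0.9]
grip_width: 0.373
shift [-0.19 -0.07 -0.26] dist 0.33 turn [ 0.17  0.37 -0.15] F [0.3 0.  0.9] q7 1.41 grip 3.24 t 48.6167
time: 49.03
position: [0.5755, -0.081, 0.3523]
tool_rot: [-1.222, 1.203, 1.228]
ft_force: [0.5, -0.5, -0.1]
grip_width: 0.568
time: 49.45
position: [0.5308, 0.1025, 0.3639]
tool_rot: [-1.213, 1.2, 1.197]
ft_force: [0.4, 0.5, -0.4]
grip_width: 0.572
time: 49.87
position: [0.4936, 0.2373, 0.3694]
tool_rot: [-1.229, 1.183, 1.206]
ft_force: [0.3, -0.8, -0.7]
grip_width: 0.573
shift [ 0.63  1.33 -6.94] dist 7.1 turn [-0.23  1.23 -0.82] F [ 0.  -0.  -0.4] q7 0.92 grip 5.02 t 49.9667
```

View pics/t29.png

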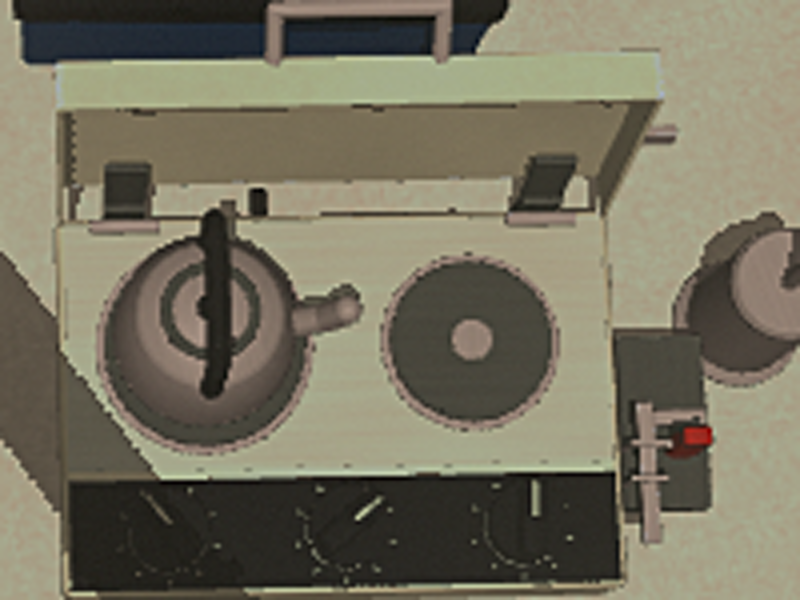

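View pics/s29.png

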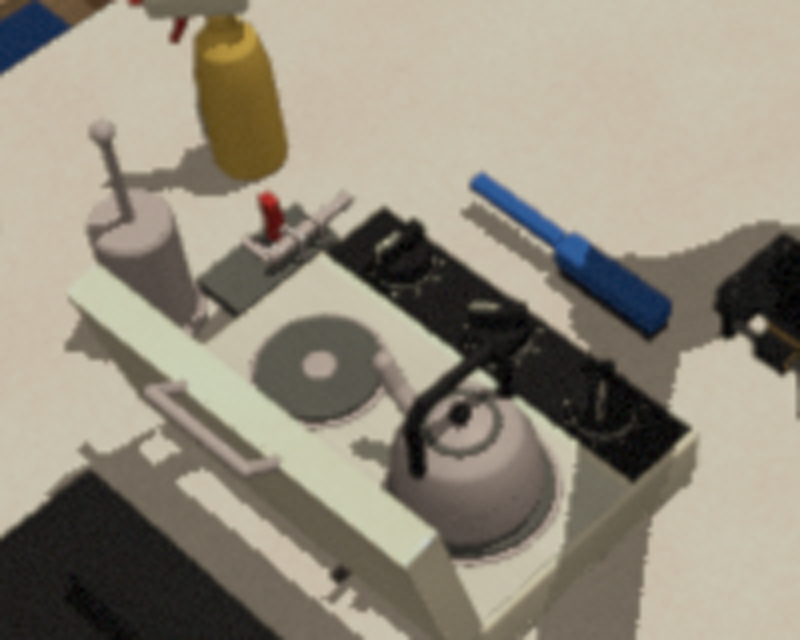

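View pics/t29f.png

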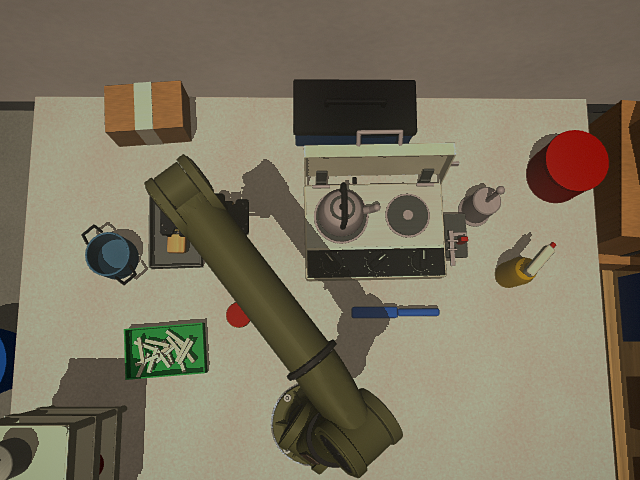

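```bash
python3 - <<'E'
from h import *
im=cam("top");S=cam("scene")
c=lambda u,v,z:unproj(im,(290+u/4,130+v/4),z).round(4)
print("handle mid",c(212,215,.24),c(213,390,.24),"kettle lid ring",c(210,311,.178))
print("ring edges: left",c(97,344,.08),"bottom",c(205,453,.08), "ctr",unproj(im,(341.3,216),.08).round(4))
def tri(a,b):
    A=[];B=[]
    for i,uv in((im,a),(S,b)):
        M=np.array(i["cam_to_world"]);d=M[:3,:3]@np.linalg.solve(i["K"],[*uv,1.]);d/=np.linalg.norm(d);P=np.eye(3)-np.outer(d,d);A.append(P);B.append(P@M[:3,3])
    return np.linalg.lstsq(np.vstack(A),np.hstack(B),rcond=None)[0].round(4)
# expected pixel of knob top axis, at seated vs unsnapped heights, both views
for n,x,y in(("a",.4405,-.0543),("b",.444,-.179),("c",.446,-.3037)):
    print(n,[((proj(im,(x,y,z))-[290,130])*4).round() for z in(.117,.125)],[((proj(S,(x,y,z))-[160,130])*4).round() for z in(.117,.125)])
p=tcp()[2];print(p["time"],p["ft_force"])
crop(S,225,175,335,250,7,"pics/s30.png");crop(im,300,245,450,285,5,"pics/t30.png")
im=cam("wrist");cv2.imwrite("pics/w30.png",im["pixels"])
E
```

```text
handle mid [ 0.6278 -0.0768  0.24  ] [ 0.5125 -0.0764  0.24  ] kettle lid ring [ 0.5782 -0.0788  0.178 ]
ring edges: left [ 0.5762 -0.0045  0.08  ] bottom [ 0.4979 -0.0805  0.08  ] ctr [ 0.5763 -0.0814  0.08  ]
a [array([171., 527.]), array([171., 525.])] [array([604., 378.]), array([603., 372.])]
b [array([352., 522.]), array([354., 520.])] [array([499., 303.]), array([499., 298.])]
c [array([534., 519.]), array([536., 517.])] [array([401., 231.]), array([400., 225.])]
50.0667 [ 0.55670882 -0.05213578  0.10510876]
```

View pics/s30.png

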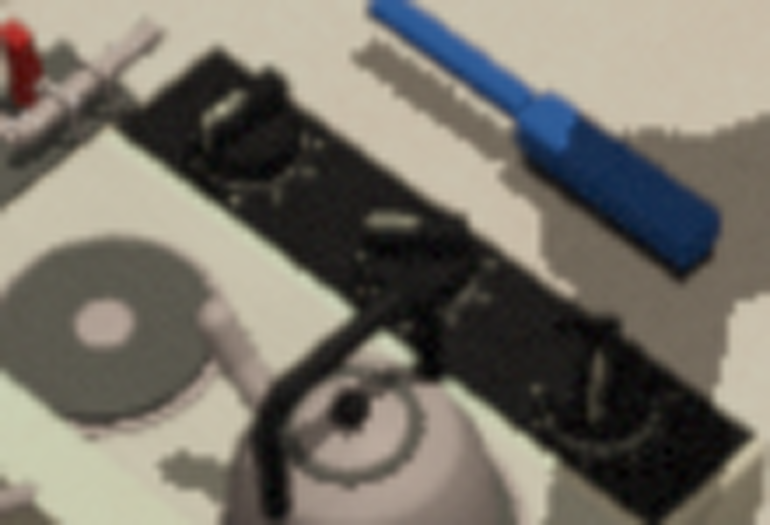

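View pics/t30.png

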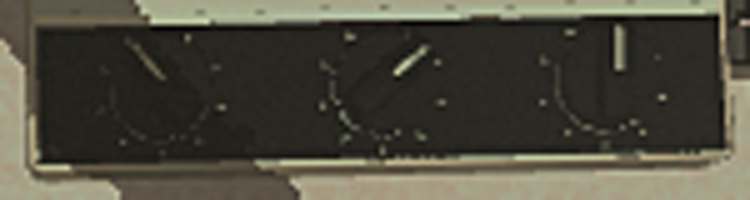

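View pics/w30.png

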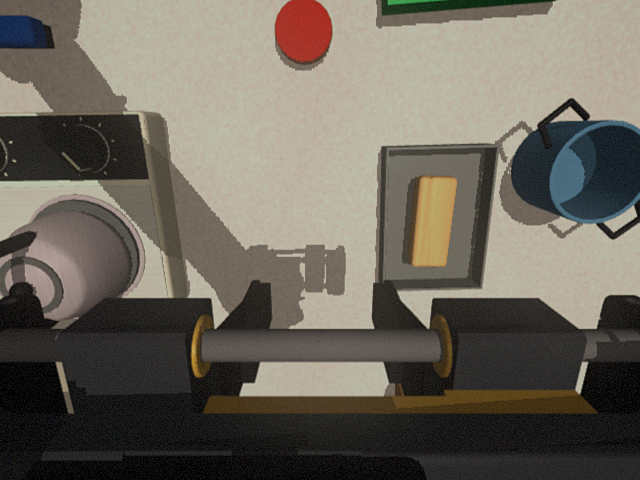

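```bash
python3 - <<'E'
from h import *
T=cam("top");S=cam("scene")
for x in (-.040,-.035):
  for l in (0,.012):
    p=np.array([.5428+x,-.4165,.127+l]);print(x,l,proj(T,p).round(1),proj(S,p).round(1))
def red(im,x0,y0,x1,y1):
    c=im["pixels"][y0:y1,x0:x1].astype(int);m=(c[...,2]>120)&(c[...,1]<70)&(c[...,0]<70);v,u=np.nonzero(m);print("red px",u.min()+x0,u.max()+x0,v.min()+y0,v.max()+y0,u.mean()+x0,v.mean()+y0)
red(T,440,215,475,260);red(S,215,165,240,200)
print(tcp()[2]["time"],tcp()[2]["qd"].round(3))
E
```

```text
-0.04 0 [464.4 238.8] [227.4 178.6]
-0.04 0.012 [465.6 238. ] [226.9 176.4]
-0.035 0 [464.4 237. ] [226.4 179.4]
-0.035 0.012 [465.5 236.2] [225.8 177.2]
red px 461 467 237 240 464.0 238.5
red px 225 228 179 181 226.55555555555554 179.88888888888889
50.2167 [-0.002  0.001 -0.002  0.003 -0.003 -0.001 -0.   ]
```

The catch reads about 40 mm forward with its handle down, and everything else checks out. Handing in.

```bash
python3 -c "
from bench import *
print(close_job())"
```

```text
the job is handed in; nothing more can be done
None
```

I did every step of the task and handed the job in at about 50 s of the 208 s. The hand-in gave no verdict, so what follows is from my own last checks.

- **Scrubber:** it lies flat near the middle of the caddy. I put it there before touching the lid.
- **Catch:** I lifted it about 11 mm, slid it 40 mm forward and let it down. In the last top and scene pictures the red handle fits the fully open, handle-down position to about a pixel.
- **Lid:** I took it all the way back, and it still rests open in the final pictures. I judged that it reached the stop from the tool's position, not from a reading of the lid's joint.
- **Knobs:** all three are pushed home on shafts a, b and c with 57 to 98 N. The fingers ended where a fully seated knob would put them, to within about 1 mm. I did not press them again or measure their height separately. The 98 N on shaft b was harder than needed and closest to the 120 N wrist limit.
- **Kettle:** it stands upright about 4 to 7 mm from the centre of the larger ring, against the 25 mm allowed.
- **Other things:** the bystanders look where they were in the pictures, though I did not measure them again. The arm was clear of everything when I handed in.

The cameras disagreed with each other and with the arm by 2 to 4 mm. I therefore lined each knob up with the tick marks around its shaft in the same picture, and each one slid on without force.

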